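Clamp the small boxes tight for banding

TASK

Get the small cardboard boxes on the table clamped for banding in the collating clamp: swing its cam lever open, then pinch in the sprung button of the sliding stop and slide the stop out until the button pops into the hole that gives room for exactly as many boxes as there are here. Lay all the boxes flat across the bed, side by side in one row between the stop and the jaw pad, then turn the cam lever its quarter turn fully shut so that the row is held tight. Leave the other things on the table alone.

Things in the scene. Friction and masses are not known exactly. Their poses are not given: they have to be found in the camera images.
- clamp: Collating clamp, fixed on the table. Bed plate 152 x 312 mm (x -0.115 to 0.037), top at z = 0.010. Origin on the table under the row line; y runs along the row from the cam (-y end) to the stop (+y end), z up, -x long edge towards the robot. Boxes lie on the bed at x = 0, centres at z = 0.026. A fixed 20 mm square steel tube (axis x = -0.100, z = 0.036) has 4 holes 32 mm apart, one box thickness.
- stop (a joint): How far the stop is out along the clamp's +y, m. 0 (start) = first hole, room for two boxes; 0.032, 0.064, 0.096 = next holes, room for three, four, five boxes; play 1.5 mm either way in a hole. Slides with under 4 N while the button is pressed or its pin rides between holes; locked while the pin is in a hole.
- button (a joint): Travel of the stop's sprung button along the clamp's +x, m. 0 = popped out, pin in a hole; 0.004 = pin riding on the tube between holes; 0.006 = fully pressed, pin withdrawn. Pressing takes 3.5 to 8 N. Released off a hole it stays at 0.004 until the stop is slid over the next hole, then springs out.
- stop_grip (a point): Centre of the stop's grey sleeve on the tube: 32 mm across x, 44 along y, z 21 to 51 mm. Its round black button (17 mm) stands out of the middle of the -x side, 9 mm (3 when pressed): pinching across x from above (41 mm, button out) presses it and holds the sleeve. Free on the +x side, but for the stop's jaw plate, 16 to 26 mm towards -y from this point.
- stop_face (a point): Middle of the stop's face that the last box bears on (looks to the clamp's -y), 48 mm wide, 36 mm high, top at z 47 mm. 26 mm towards -y from stop_grip.
- pad_face (a point): Middle of the rubber pad of the cam's jaw (looks to the clamp's +y), 46 x 32 mm, top at z 45 mm. The cam moves it 12 mm. With the right hole, n boxes have 32n + 6 to 32n + 9 mm between pad and stop when the cam is open; when shut about 3 mm less than the row, by which the sprung pad gives way (6 to 8 N).
- cam (a joint): Angle of the cam lever about its upright axis, rad. 0 = open, lever along the clamp's -y, away from the row; 1.571 = shut (a quarter turn counter-clockwise from above), lever along the clamp's +x. Stops at both ends; stays where it is left. Starts nearly shut.
- cam_knob (a point): Middle of the black upright knob on the cam lever's end: 20 mm in diameter, z 47 to 78 mm, 65 mm from the cam's axis, fixed to the lever. Pushing it round takes under 5 N.
- cam_axis (a point): Point on the cam's upright axis at knob height: x = 0, y = -0.118 in the clamp's frame. The hub below is 53 mm high.
- box_1_center (a point): Centre of a small plain cardboard tuck box, 44 mm long along its own x, 32 x 32 mm in section (all four long sides alike), 50 to 100 g, lying on the table at the start with this point 16 mm up. Three to five boxes are there; absent ones give None. Its axes are those of the box.
- box_2_center (a point): Centre of a small plain cardboard tuck box, 44 mm long along its own x, 32 x 32 mm in section (all four long sides alike), 50 to 100 g, lying on the table at the start with this point 16 mm up. Three to five boxes are there; absent ones give None. Its axes are those of the box.
- box_3_center (a point): Centre of a small plain cardboard tuck box, 44 mm long along its own x, 32 x 32 mm in section (all four long sides alike), 50 to 100 g, lying on the table at the start with this point 16 mm up. Three to five boxes are there; absent ones give None. Its axes are those of the box.
- box_4_center (a point): Centre of a small plain cardboard tuck box, 44 mm long along its own x, 32 x 32 mm in section (all four long sides alike), 50 to 100 g, lying on the table at the start with this point 16 mm up. Three to five boxes are there; absent ones give None. Its axes are those of the box.
- box_5_center (a point): Centre of a small plain cardboard tuck box, 44 mm long along its own x, 32 x 32 mm in section (all four long sides alike), 50 to 100 g, lying on the table at the start with this point 16 mm up. Three to five boxes are there; absent ones give None. Its axes are those of the box.
- wood_piece_a: Bystander: small painted wooden game piece, 22 x 22 x 13 mm.
- wood_piece_b: Bystander: another such wooden game piece, 22 x 22 x 13 mm.
- carton_flap (a point): Fixed: nearest corner of the flap of a tall open carton that stands behind on the right; the carton and its flap fill the space beyond this x and to the right of this y (towards -y), up to 0.35 m: pass left of it or in front of it. A lower carton (0.16 m high, front flap from x = 0.70) stands behind the middle, bag packs (0.18 m high) behind on the left, a bag sealer (0.09 m) on the right.
There are look-alikes about, which are no part of the job. Leave any turquoise look-alike of the part that bears box_3_center alone.

How it is judged:
By the outcome, as a careful person would: the job done as asked, in the order asked, and still so for the second after the job is handed in, with the robot touching nothing.
Of box_1, box_2, box_3, box_4, box_5 only 3 to 5 are there at a start; the rules pass over those that are not, and their reading is None.
At some moment in a run one of box_1, box_2, box_3, box_4, box_5 may be knocked a few centimetres aside while the robot is not near it.
Once in a run the grip may slacken for a moment while it holds something.
It also fails if it takes over 210 s, if anything falls off the work surface, if the arm or the gripper's body presses on something with over 40 N, if the wrist force passes 120 N, or if a joint passes its speed limit or range.

ROBOT

A 6-joint arm with a two-finger parallel gripper is mounted at the origin on a cart in front of the work surface, level with it; the furniture and walls round the work are solid. World frame = base frame: x ahead of the robot, y to its left, z up, the work surface at z = 0. Lengths are in m, angles in degrees, forces in N, time in s.
With the tool pointing down it reaches from about 0.35 to 0.875 m from the base axis. Payload 4.2 kg.
Tool frame: the origin (TCP) lies at the very end of the fingers, on their centre line; the grasp point (between the pads) lies 19 mm behind it (r.hold_point_z is the distance from the TCP to the grasp point, in m); z points along the fingers, y is the direction in which the jaws open and shut (so a half turn about z gives the same grasp; the last joint's range is limited). The gripper opens to 87 mm and grips with 3 to 60 N. Pads are 19 mm wide; open, the fingers measure 117 mm over their backs; the gripper's body (75 mm by 190 mm) begins 51 mm behind the grasp point.
Start: joints at [-53.308, 22.042, 0.453, 0, -68.411, -14.817], TCP at [0.233, -0.58, 0.223] pointing down, gripper open.
Joint ranges: [-179.83, 179.83], [-69.29, 118.12], [-61.27, 80.66], [-181.25, 117.63], [-171.15, -9.14], [-177.46, 177.46]. Speed limits (degrees/s): [159.86, 159.86, 180, 180, 180, 180].

INTERFACE

Orientations are given as a 3x3 rotation matrix whose columns are the frame's x, y, z axes.
In Python, from station import r, cams, ticket gives the robot as it stands.
- The arm moves only by the tool drive_tool, never from a script. Its argument "deltas" is a list of rows, each an object of numbers: "dx", "dy", "dz": the shift along the tool's x, y, z in m; "wx", "wy", "wz": the turn, a rotation vector about the tool's x, y, z in degrees. A call has 1 to 20 rows; each row is the pose to reach, as a shift and turn from the pose commanded when the call began, along the tool's axes at that moment; what a row does not reach only later rows make up. A row lasts 1/10 s, in which the tool goes at most 50 mm and 8.59 degrees, less where a joint would pass 70% of its speed; a pose out of reach is approached as far as the arm can. A call with a gripper value outside its range is refused whole. "gripper" is the opening, from 0 (shut) to 1 (fully open), set as the call begins (left out, the last holds). The fingers move at their own pace and stop on an object; the grip force is fixed at half the most. Time passes only in rows, so rows that repeat a pose let the fingers close. It gives the time, the measured TCP pose, the force and the opening at its end, in the units of the state.
- r.sense(): the state, without advancing time (a new reading comes with each control period).
- cams.capture(name): name is "side" or "top" or "wrist"; returns the picture (400x640x3 uint8, red, green, blue); there is no depth.
- cams.camera_model(name): a dict with "intrinsics" (3x3 intrinsics, pixels), "extrinsics" (4x4, takes a point from world to camera coordinates); the wrist camera has in their place "T_tool_cam" (4x4, takes a point from camera to tool coordinates, whose origin is the TCP and whose axes are the flange's). Camera axes: x right, y down, z forward; pixel columns grow to the right and rows downward; lengths in m; the calibration is good to about 2 mm. A picture is of the moment at which its call begins: read the wrist's pose just before it. camera_model takes no time and is no camera call.
- ticket.finish_job(): hands the job in, once; it reports no verdict.
The state is a dict: "time_s": time; "joints": joint angles; "joint_velocities": joint speeds; "effort": joint torques, N m; "tcp_pos": TCP position; "ee_rot": TCP orientation; "wrist_force": force on the tool from outside, world axes, zero at the start; "moment": the same for the moment, N m; "gripper_width": opening from 0.0 (shut) to 1.0 (fully open).
Only numpy, scipy, OpenCV 4.12 (cv2) and the standard library are available. Lean on these libraries where they do the work, as an engineer would, in place of code of your own. Each camera call takes 0.05 s, during which the arm holds its last target.

## Working session

There is one attempt and no reset: what is moved stays moved. The work goes in short steps, Python scripts to look and compute and a tool call to move; the robot and the scene stay as the last step left them, time stands still between calls to the robot, and variables do not carry over. Pictures are saved under pics/ and viewed, and the job is handed in when it is done.

Besides the shell and the picture viewer there is one more tool, called after "Emit:" by a JSON object that holds its "fn" and its "kwargs". drive_tool: Moves the arm, as the interface text tells. Its arguments: {"type":"object","properties":{"deltas":{"type":"array","items":{"type":"object","properties":{"dx":{"type":"number"},"dy":{"type":"number"},"dz":{"type":"number"},"wx":{"type":"number"},"wy":{"type":"number"},"wz":{"type":"number"}}}},"gripper":{"type":"number"}},"required":["deltas"]}

```bash
ls; mkdir -p pics; python3 - <<'E'
from station import r,cams,ticket
import cv2, numpy as np
np.set_printoptions(precision=4,suppress=True)
for n in ["side","top","wrist"]:
    s=r.sense()
    im=cams.capture(n); cv2.imwrite(f"pics/{n}0.png",im[:,:,::-1])
    print(n,cams.camera_model(n))
print(r.sense()); print(r.hold_point_z)
E
```

```text
pics
side {'intrinsics': array([[498.1681,   0.    , 323.4368],
       [  0.    , 498.1681, 200.6664],
       [  0.    ,   0.    ,   1.    ]]), 'extrinsics': array([[-0.9997, -0.0215,  0.0094,  0.5088],
       [-0.021 ,  0.6377, -0.77  ,  0.1529],
       [ 0.0105, -0.7699, -0.638 ,  1.3782],
       [ 0.    ,  0.    ,  0.    ,  1.    ]])}
top {'intrinsics': array([[428.5443,   0.    , 320.3419],
       [  0.    , 428.5443, 195.3452],
       [  0.    ,   0.    ,   1.    ]]), 'extrinsics': array([[-0.0256, -0.9997, -0.0037,  0.0074],
       [-0.9952,  0.0259, -0.0946,  0.5371],
       [ 0.0947,  0.0013, -0.9955,  1.3154],
       [ 0.    ,  0.    ,  0.    ,  1.    ]])}
wrist {'intrinsics': array([[296.4202,   0.    , 323.4683],
       [  0.    , 296.4202, 199.066 ],
       [  0.    ,   0.    ,   1.    ]]), 'T_tool_cam': array([[-0.0003, -0.9619, -0.2733,  0.0744],
       [ 1.    , -0.0004,  0.0002,  0.0002],
       [-0.0003, -0.2733,  0.9619, -0.1616],
       [ 0.    ,  0.    ,  0.    ,  1.    ]])}
{'time_s': 0.15, 'joints': array([-53.3072,  22.0808,   0.3984,  -0.0206, -68.4107, -14.8167]), 'joint_velocities': array([ 0.0559, -0.1263,  0.2347,  0.1785, -0.0432, -0.1042]), 'effort': array([ -0.001 , -39.1052,  18.7586,   4.2225,   0.0124,  -0.0001]), 'tcp_pos': array([ 0.2327, -0.5796,  0.2217]), 'ee_rot': array([[-0.928 , -0.3725, -0.0007],
       [-0.3725,  0.928 ,  0.0015],
       [ 0.0001,  0.0017, -1.    ]]), 'wrist_force': array([-0.0552, -0.1252,  0.4425]), 'moment': array([ 0.0042, -0.0539,  0.0101]), 'gripper_width': 0.9974346691497314}
0.0187
```

View pics/top0.png

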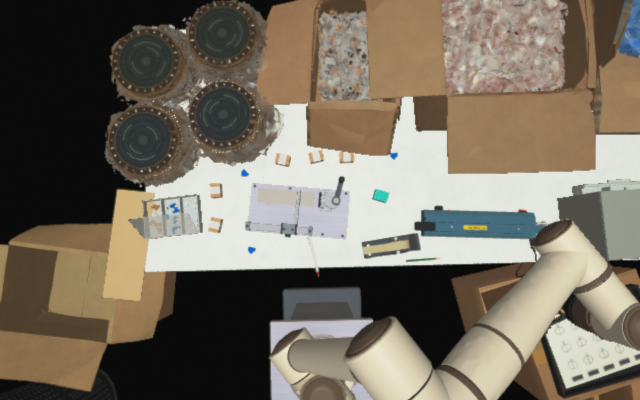

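View pics/side0.png

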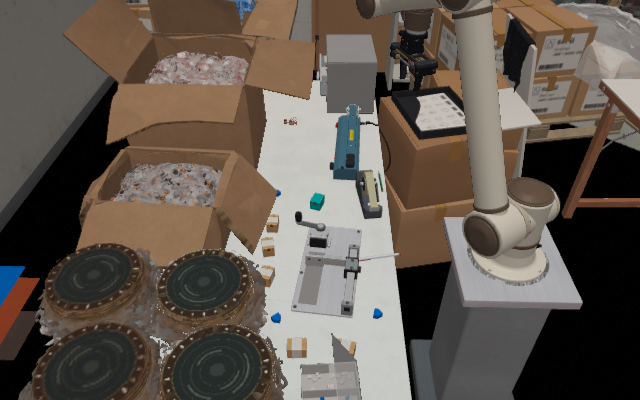

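View pics/wrist0.png

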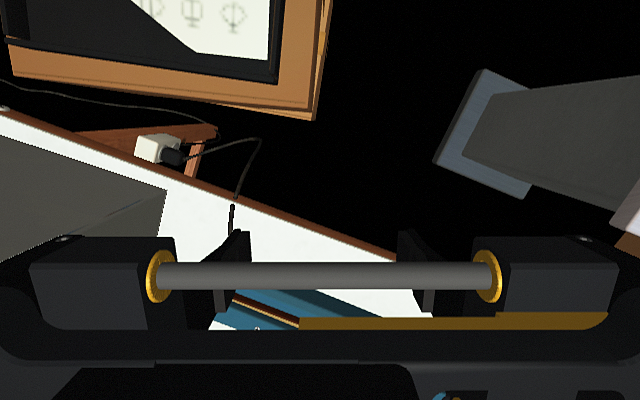

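```bash
cat > h.py <<'E'
from station import r,cams,ticket
import cv2, numpy as np
np.set_printoptions(precision=4,suppress=True)
def cap(n,tag):
    s=r.sense(); im=cams.capture(n)[:,:,::-1].copy(); cv2.imwrite(f"pics/{n}_{tag}.png",im); return s,im
def model(n,s=None):
    m=cams.camera_model(n); K=m['intrinsics']
    if n!='wrist':
        E=m['extrinsics']; return K,E
    T=np.eye(4);T[:3,:3]=s['ee_rot'];T[:3,3]=s['tcp_pos']
    return K,np.linalg.inv(T@m['T_tool_cam'])
def ray(n,uv,s=None):
    K,E=model(n,s); R=E[:3,:3];t=E[:3,3]
    d=R.T@np.linalg.solve(K,np.array([uv[0],uv[1],1.])); return -R.T@t,d
def at(n,uv,z,s=None):
    c,d=ray(n,uv,s); return c+d*(z-c[2])/d[2]
def tri(obs):
    A=np.zeros((3,3));b=np.zeros(3);L=[]
    for o in obs:
        c,d=ray(*o); d=d/np.linalg.norm(d);P=np.eye(3)-np.outer(d,d);A+=P;b+=P@c;L.append((P,c))
    x=np.linalg.solve(A,b); return x,[np.linalg.norm(P@(x-c)) for P,c in L]
def proj(n,p,s=None):
    K,E=model(n,s); q=E[:3,:3]@np.asarray(p)+E[:3,3]; q=K@q; return q[:2]/q[2]
def crop(im,u0,v0,u1,v1,k,name):
    c=cv2.resize(im[v0:v1,u0:u1],None,fx=k,fy=k,interpolation=cv2.INTER_CUBIC); cv2.imwrite(f"pics/{name}.png",c)
E
python3 - <<'E'
from h import *
im=cv2.imread("pics/top0.png"); crop(im,200,140,360,260,5,"ctop0"); 
im=cv2.imread("pics/side0.png"); crop(im,240,180,400,360,3.3,"cside0")
for p in [(216,190),(216,225),(283,159),(316,157),(346,157),(381,196)]: print(p,at("top",p,0.03))
E
```

```text
(216, 190) [0.5619 0.3191 0.03  ]
(216, 225) [0.4527 0.3194 0.03  ]
(283, 159) [0.6545 0.108  0.03  ]
(316, 157) [0.6581 0.0041 0.03  ]
(346, 157) [ 0.6557 -0.0902  0.03  ]
(381, 196) [ 0.5297 -0.1953  0.03  ]
```

View pics/ctop0.png

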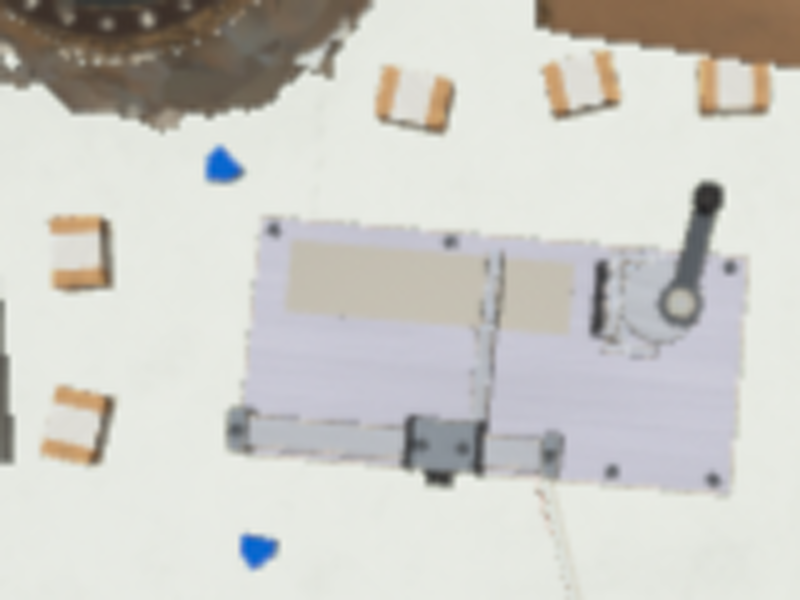

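View pics/cside0.png

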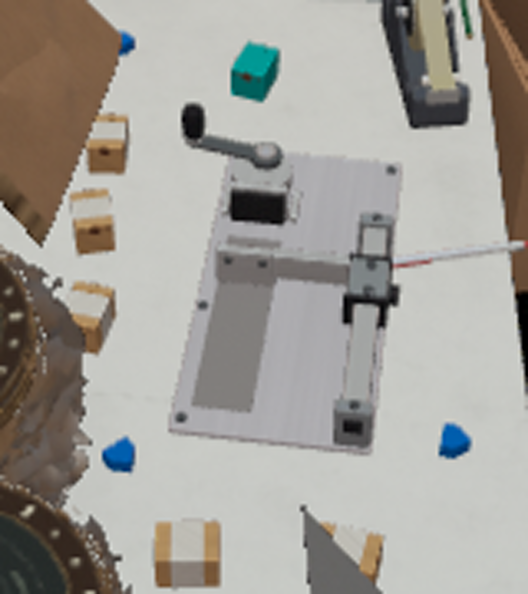

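```bash
cat >> h.py <<'E'
from scipy.spatial.transform import Rotation as Ro
def yawR(deg):  # tool pointing down, tool x at yaw deg in world
    a=np.radians(deg);x=np.array([np.cos(a),np.sin(a),0]);z=np.array([0,0,-1.]);return np.stack([x,np.cross(z,x),z],1)
def delta(p,yaw,s=None,base=None):
    s=s or r.sense(); R=s['ee_rot'];
    d=R.T@(np.asarray(p)-s['tcp_pos']); w=np.degrees(Ro.from_matrix(R.T@yawR(yaw)).as_rotvec())
    print('d mm',np.round(d*1000,1),'w',np.round(w,2)); return d,w
def st():
    s=r.sense(); x=s['ee_rot'][:,0]; print('t',round(s['time_s'],2),'tcp',s['tcp_pos'],'yaw',round(np.degrees(np.arctan2(x[1],x[0])),2),'tilt',round(np.degrees(np.arccos(-s['ee_rot'][2,2])),2),'F',s['wrist_force'],'g',round(s['gripper_width'],3),'j',np.round(s['joints'],1)); return s
E
python3 - <<'E'
from h import *
for c in [(265,217),(748,257),(728,494),(243,450)]:
    p=at("top",(200+c[0]/5,140+c[1]/5),0.010); print(p)
for h in (.3,.35): print(at("top",(447,172),h),at("top",(415,130),h))
print(at("top",(346,157),.032))
delta([0.44,0.06,0.28],180)
E
```

```text
[0.5822 0.2064 0.01  ]
[ 0.5487 -0.0994  0.01  ]
[ 0.3998 -0.082   0.01  ]
[0.4351 0.2218 0.01  ]
[ 0.5613 -0.3243  0.3   ] [ 0.6701 -0.2495  0.3   ]
[ 0.5542 -0.3094  0.35  ] [ 0.6579 -0.2381  0.35  ]
[ 0.6553 -0.0901  0.032 ]
d mm [-430.6  516.4  -57.5] w [ 0.09 -0.02 21.87]
```

Emit:
{"fn": "drive_tool", "kwargs": {"deltas": [{"dx": -0.05,"dy": 0.05,"dz": -0.06,"wz": 3},{"dx": -0.1,"dy": 0.11,"dz": -0.07,"wz": 6},{"dx": -0.15,"dy": 0.17,"dz": -0.08,"wz": 9},{"dx": -0.2,"dy": 0.23,"dz": -0.08,"wz": 12},{"dx": -0.25,"dy": 0.3,"dz": -0.08,"wz": 15},{"dx": -0.3,"dy": 0.36,"dz": -0.08,"wz": 18},{"dx": -0.35,"dy": 0.42,"dz": -0.08,"wz": 20},{"dx": -0.39,"dy": 0.5,"dz": -0.08,"wz": 21.9},{"dx": -0.39,"dy": 0.53,"dz": -0.08,"wz": 21.9},{"dx": -0.39,"dy": 0.53,"dz": -0.08,"wz": 21.9},{"dx": -0.39,"dy": 0.53,"dz": -0.08,"wz": 21.9},{"dx": -0.39,"dy": 0.53,"dz": -0.08,"wz": 21.9},{"dx": -0.39,"dy": 0.53,"dz": -0.08,"wz": 21.9},{"dx": -0.39,"dy": 0.53,"dz": -0.08,"wz": 21.9}]}}

```text
schema error: expected keys dx, dy, dz, wx, wy, wz
```

```bash
python3 - <<'E'
from h import *
s=st(); import pickle
s,im=cap("wrist","1"); pickle.dump(s,open("s1.pkl","wb"))
E
```

```text
t 0.15 tcp [ 0.2327 -0.5796  0.2217] yaw -158.13 tilt 0.1 F [-0.0552 -0.1252  0.4425] g 0.997 j [-53.3  22.1   0.4  -0.  -68.4 -14.8]
```

View pics/wrist_1.png

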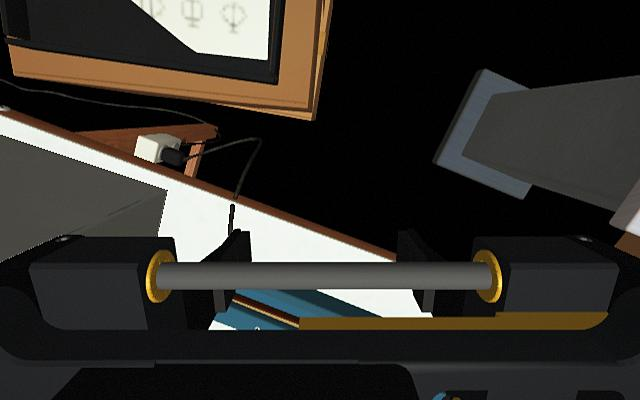

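Emit:
{"fn": "drive_tool", "kwargs": {"deltas": [{"dx": -0.05,"dy": 0.05,"dz": -0.06,"wx": 0,"wy": 0,"wz": 3},{"dx": -0.1,"dy": 0.11,"dz": -0.07,"wx": 0,"wy": 0,"wz": 6},{"dx": -0.15,"dy": 0.17,"dz": -0.08,"wx": 0,"wy": 0,"wz": 9},{"dx": -0.2,"dy": 0.23,"dz": -0.08,"wx": 0,"wy": 0,"wz": 12},{"dx": -0.25,"dy": 0.3,"dz": -0.08,"wx": 0,"wy": 0,"wz": 15},{"dx": -0.3,"dy": 0.36,"dz": -0.08,"wx": 0,"wy": 0,"wz": 18},{"dx": -0.35,"dy": 0.42,"dz": -0.08,"wx": 0,"wy": 0,"wz": 20},{"dx": -0.39,"dy": 0.5,"dz": -0.08,"wx": 0,"wy": 0,"wz": 21.9},{"dx": -0.39,"dy": 0.53,"dz": -0.08,"wx": 0,"wy": 0,"wz": 21.9},{"dx": -0.39,"dy": 0.53,"dz": -0.08,"wx": 0,"wy": 0,"wz": 21.9},{"dx": -0.39,"dy": 0.53,"dz": -0.08,"wx": 0,"wy": 0,"wz": 21.9},{"dx": -0.39,"dy": 0.53,"dz": -0.08,"wx": 0,"wy": 0,"wz": 21.9},{"dx": -0.39,"dy": 0.53,"dz": -0.08,"wx": 0,"wy": 0,"wz": 21.9},{"dx": -0.39,"dy": 0.53,"dz": -0.08,"wx": 0,"wy": 0,"wz": 21.9}]}}

```text
time_s: 1.6
tcp_pos: [0.3974, 0.0602, 0.3028]
ee_rot: [[-1.0, -0.003, 0.001], [-0.003, 1.0, 0.001], [-0.001, 0.001, -1.0]]
wrist_force: [-0.0, -0.5, 0.3]
gripper_width: 1.001
```

```bash
python3 - <<'E'
from h import *
s=st(); import pickle
s,im=cap("wrist","1"); pickle.dump(s,open("s1.pkl","wb"))
E
```

```text
t 1.6 tcp [0.3974 0.0602 0.3028] yaw -179.83 tilt 0.06 F [-0.0217 -0.5303  0.2864] g 1.001 j [  32.    -3.8  -19.6   -0.   -74.1 -121.9]
```

View pics/wrist_1.png

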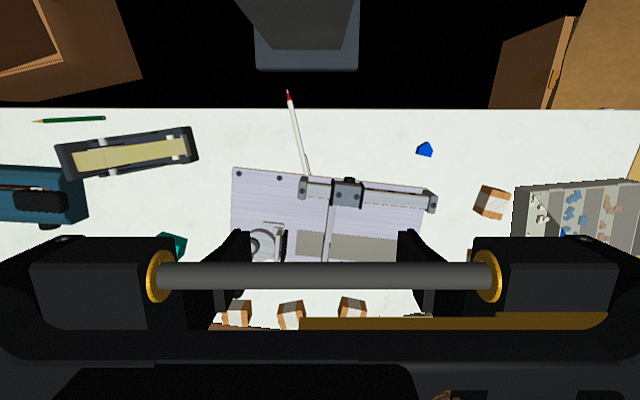

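Emit:
{"fn": "drive_tool", "kwargs": {"deltas": [{"dx": 0,"dy": 0,"dz": 0,"wx": 0,"wy": 0,"wz": -8.5},{"dx": 0,"dy": -0.01,"dz": 0,"wx": 0,"wy": 0,"wz": -17},{"dx": 0,"dy": -0.02,"dz": 0,"wx": 0,"wy": 0,"wz": -25.5},{"dx": 0,"dy": -0.03,"dz": 0,"wx": 0,"wy": 0,"wz": -34},{"dx": 0,"dy": -0.03,"dz": 0,"wx": 0,"wy": 0,"wz": -42.5},{"dx": 0,"dy": -0.03,"dz": 0,"wx": 0,"wy": 0,"wz": -51},{"dx": 0,"dy": -0.03,"dz": 0,"wx": 0,"wy": 0,"wz": -59.5},{"dx": 0,"dy": -0.03,"dz": 0,"wx": 0,"wy": 0,"wz": -68},{"dx": 0,"dy": -0.03,"dz": 0,"wx": 0,"wy": 0,"wz": -76.5},{"dx": 0,"dy": -0.03,"dz": 0,"wx": 0,"wy": 0,"wz": -85},{"dx": 0,"dy": -0.03,"dz": 0,"wx": 0,"wy": 0,"wz": -93.5},{"dx": 0,"dy": -0.03,"dz": 0,"wx": 0,"wy": 0,"wz": -102},{"dx": 0,"dy": -0.03,"dz": 0,"wx": 0,"wy": 0,"wz": -110.5},{"dx": 0,"dy": -0.03,"dz": 0,"wx": 0,"wy": 0,"wz": -119},{"dx": 0,"dy": -0.03,"dz": 0,"wx": 0,"wy": 0,"wz": -127.5},{"dx": 0,"dy": -0.03,"dz": 0,"wx": 0,"wy": 0,"wz": -136},{"dx": 0,"dy": -0.03,"dz": 0,"wx": 0,"wy": 0,"wz": -144.5},{"dx": 0,"dy": -0.03,"dz": 0,"wx": 0,"wy": 0,"wz": -153},{"dx": 0,"dy": -0.03,"dz": 0,"wx": 0,"wy": 0,"wz": -161.5},{"dx": 0,"dy": -0.03,"dz": 0,"wx": 0,"wy": 0,"wz": -170}]}}

```text
time_s: 3.65
tcp_pos: [0.3971, 0.027, 0.3024]
ee_rot: [[0.986, -0.168, -0.0], [-0.168, -0.986, 0.0], [-0.0, -0.0, -1.0]]
wrist_force: [-0.5, -0.5, 0.5]
gripper_width: 0.996
```

Emit:
{"fn": "drive_tool", "kwargs": {"deltas": [{"dx": 0,"dy": 0,"dz": 0,"wx": 0,"wy": 0,"wz": -4},{"dx": 0,"dy": 0,"dz": 0,"wx": 0,"wy": 0,"wz": -4}], "gripper": 0.42}}

```text
time_s: 3.85
tcp_pos: [0.3971, 0.0271, 0.3025]
ee_rot: [[0.994, -0.105, -0.0], [-0.105, -0.994, 0.0], [-0.0, -0.0, -1.0]]
wrist_force: [-0.2, 0.4, 0.4]
gripper_width: 0.895
```

```bash
python3 - <<'E'
from h import *
s=st(); import pickle
s,im=cap("wrist","2"); pickle.dump(s,open("s2.pkl","wb"))
E
```

```text
t 3.85 tcp [0.3971 0.0271 0.3025] yaw -6.04 tilt 0.01 F [-0.1959  0.3553  0.4096] g 0.895 j [ 27.6  -4.2 -20.   -0.  -74.2  56.4]
```

View pics/wrist_2.png

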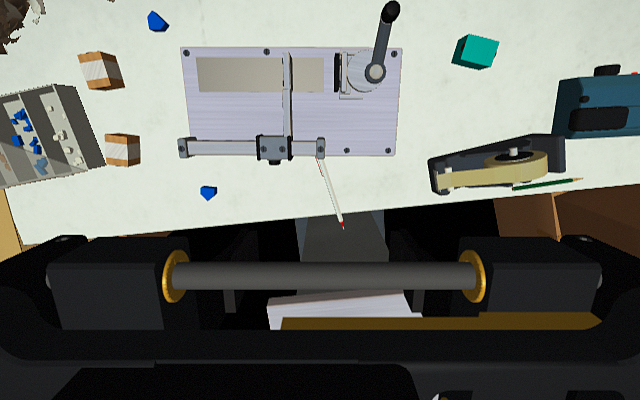

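```bash
python3 - <<'E'
from h import *
im=cv2.imread("pics/wrist_2.png"); crop(im,170,0,420,170,3.2,"c2a"); crop(im,60,0,260,210,2.8,"c2b")
im=cv2.imread("pics/wrist_1.png"); crop(im,220,155,450,265,3.4,"c1a")
E
```

```text
(no output)
```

View pics/c2a.png

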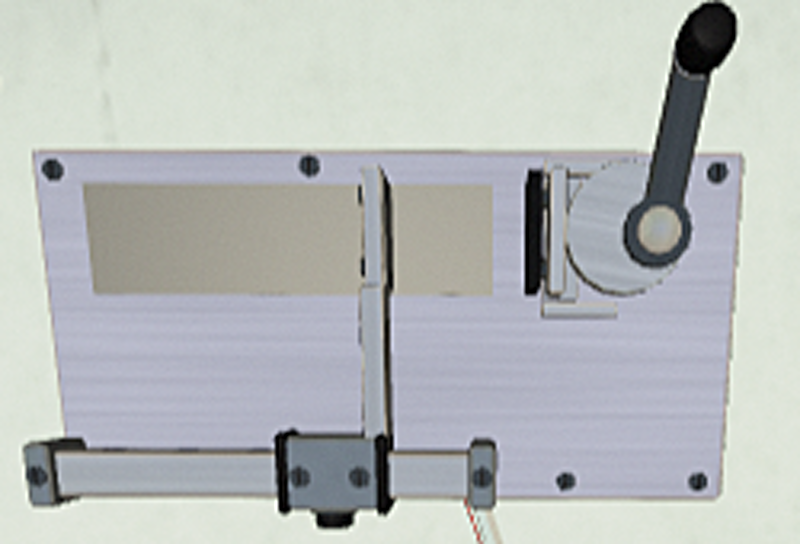

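View pics/c2b.png

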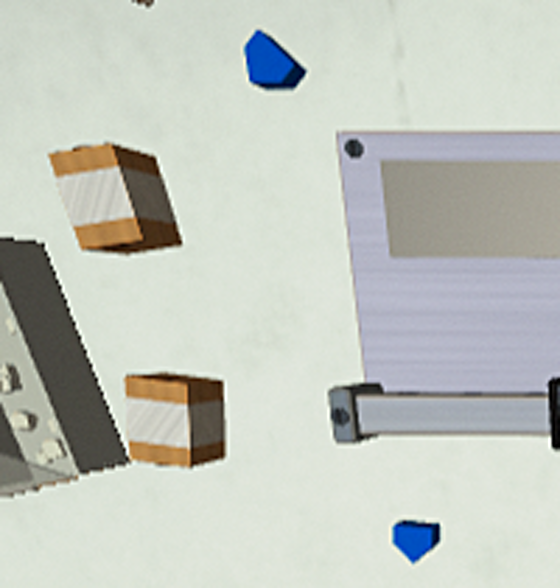

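View pics/c1a.png

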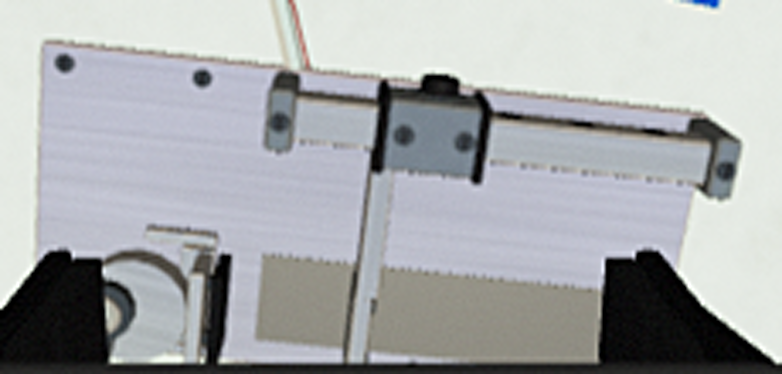

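```bash
python3 - <<'E'
from h import *
import pickle
s1=pickle.load(open("s1.pkl","rb"));s2=pickle.load(open("s2.pkl","rb"))
w2=lambda u,v:(170+u/3.2,v/3.2); w1=lambda u,v:(220+u/3.4,155+v/3.4)
tp=lambda u,v:(200+u/5,140+v/5)
A=at("wrist",w2(35,152),.01,s2);B=at("wrist",w2(743,155),.01,s2);C=at("wrist",w2(718,498),.01,s2);
print(A,B,C,np.linalg.norm(A-B),np.linalg.norm(B-C),np.degrees(np.arctan2(*(A-B)[:2])))
D=at("wrist",w1(43,42),.01,s1);E=at("wrist",w1(703,113),.01,s1); print(D,E,np.linalg.norm(D-E),np.degrees(np.arctan2(*(E-D)[:2])))
# triangulate: cam axis top, sleeve screws, end block screws, button
print("axis",tri([("wrist",w2(660,228),s2),("top",tp(680,301))]), at("wrist",w2(660,228),.053,s2))
print("screwR",tri([("wrist",w2(482,475),s2),("wrist",w1(278,122),s1)]))
print("screwL",tri([("wrist",w2(37,475),s2),("wrist",w1(725,171),s1)]))
print("sl1",tri([("wrist",w2(300,476),s2),("wrist",w1(463,142),s1)]))
print("sl2",tri([("wrist",w2(360,476),s2),("wrist",w1(403,135),s1)]))
print("plate screw br",tri([("wrist",w2(698,481),s2),("wrist",w1(64,63),s1)]))
E
```

```text
[0.5825 0.2073 0.01  ] [ 0.5488 -0.0987  0.01  ] [ 0.4009 -0.0818  0.01  ] 0.3077791001810032 0.14884374181310825 6.288584211920075
[ 0.4007 -0.0805  0.01  ] [0.4332 0.2229 0.01  ] 0.30512456810570243 6.105219658806888
axis (array([ 0.5187, -0.0541,  0.0495]), [np.float64(8.285445479085767e-05), np.float64(8.285445479086323e-05)]) [ 0.5184 -0.0535  0.053 ]
screwR (array([0.4279, 0.0285, 0.0494]), [np.float64(0.00017642294220867924), np.float64(0.00017642294220864766)])
screwL (array([0.4484, 0.2195, 0.0516]), [np.float64(0.00037931414844407984), np.float64(0.0003793141484440011)])
sl1 (array([0.436 , 0.1069, 0.051 ]), [np.float64(0.00042037981525415186), np.float64(0.0004203798152541378)])
sl2 (array([0.4332, 0.0813, 0.0501]), [np.float64(0.0004827055081754404), np.float64(0.0004827055081754334)])
plate screw br (array([ 0.4102, -0.0721,  0.0103]), [np.float64(0.0004969308268285977), np.float64(0.0004969308268285787)])
```

```bash
cat >> h.py <<'E'
O=np.array([0.5313,0.0633,0]);PSI=-6.2
def c2w(x,y,z): 
    a=np.radians(PSI); return O+np.array([np.cos(a)*x-np.sin(a)*y,np.sin(a)*x+np.cos(a)*y,z])
def w2c(p):
    a=np.radians(PSI); d=np.asarray(p)-O; return np.array([np.cos(a)*d[0]+np.sin(a)*d[1],-np.sin(a)*d[0]+np.cos(a)*d[1],d[2]])
E
python3 - <<'E'
from h import *
import pickle
s1=pickle.load(open("s1.pkl","rb"));s2=pickle.load(open("s2.pkl","rb"))
w2=lambda u,v:(170+u/3.2,v/3.2)
im=cv2.imread("pics/wrist_2.png")
for a in (75,80,85,90):
    t=np.radians(a-90)
    pts=[c2w(.065*np.cos(t),-.118+.065*np.sin(t),z) for z in(.047,.062,.078)]
    print(a,[ (np.array(proj("wrist",p,s2))-[170,0])*3.2 for p in pts],[(proj("top",p)-[200,140])*5 for p in pts])
E
```

```text
75 [array([710.1958,  55.5002]), array([719.0858,  42.7818]), array([729.4017,  28.0235])] [array([714.8975, 202.686 ]), array([716.0974, 199.5162]), array([717.4079, 196.0543])]
80 [array([696.1687,  51.9004]), array([704.496 ,  39.0234]), array([714.1598,  24.0799])] [array([706.1139, 199.9917]), array([707.2134, 196.7915]), array([708.4143, 193.2966])]
85 [array([681.8232,  49.7113]), array([689.5709,  36.7379]), array([698.5626,  21.6816])] [array([697.1323, 198.0665]), array([698.1292, 194.8447]), array([699.218 , 191.3261])]
90 [array([667.2836,  48.9544]), array([674.4405,  35.9476]), array([682.7465,  20.8524])] [array([688.0201, 196.9246]), array([688.913, 193.69 ]), array([689.8882, 190.1575])]
```

```bash
python3 - <<'E'
from h import *
t=np.radians(-10)
p=c2w(.065*np.cos(t),-.118+.065*np.sin(t),.056); print(p)
delta(p,-16.2)
E
```

```text
[ 0.581  -0.0721  0.056 ]
d mm [193.4  79.  246.4] w [ 0.    0.01 10.08]
```

Emit:
{"fn": "drive_tool", "kwargs": {"deltas": [{"dx": 0.03,"dy": 0.013,"dz": 0.02,"wx": 0,"wy": 0,"wz": 3},{"dx": 0.075,"dy": 0.03,"dz": 0.04,"wx": 0,"wy": 0,"wz": 6},{"dx": 0.12,"dy": 0.049,"dz": 0.06,"wx": 0,"wy": 0,"wz": 9},{"dx": 0.16,"dy": 0.065,"dz": 0.08,"wx": 0,"wy": 0,"wz": 10.1},{"dx": 0.1934,"dy": 0.079,"dz": 0.1,"wx": 0,"wy": 0,"wz": 10.1},{"dx": 0.1934,"dy": 0.079,"dz": 0.13,"wx": 0,"wy": 0,"wz": 10.1},{"dx": 0.1934,"dy": 0.079,"dz": 0.165,"wx": 0,"wy": 0,"wz": 10.1},{"dx": 0.1934,"dy": 0.079,"dz": 0.185,"wx": 0,"wy": 0,"wz": 10.1},{"dx": 0.1934,"dy": 0.079,"dz": 0.2,"wx": 0,"wy": 0,"wz": 10.1},{"dx": 0.1934,"dy": 0.079,"dz": 0.2,"wx": 0,"wy": 0,"wz": 10.1},{"dx": 0.1934,"dy": 0.079,"dz": 0.2,"wx": 0,"wy": 0,"wz": 10.1}]}}

```text
time_s: 5.0
tcp_pos: [0.5817, -0.0718, 0.1028]
ee_rot: [[0.96, -0.278, 0.0], [-0.278, -0.96, -0.0], [0.0, 0.0, -1.0]]
wrist_force: [1.4, -0.1, 0.2]
gripper_width: 0.422
```

```bash
python3 - <<'E'
from h import *
st(); s,im=cap("wrist","3"); s2,i2=cap("side","3"); crop(i2,240,150,400,310,3.5,"cs3")
delta([.581,-.0721,.056],-16.2)
E
```

```text
t 5.0 tcp [ 0.5817 -0.0718  0.1028] yaw -16.16 tilt 0.02 F [ 1.4297 -0.0737  0.1567] g 0.422 j [  8.8  24.6 -14.3   0.  -51.1  65. ]
d mm [-1.2  0.8 47.8] w [-0.04 -0.13  0.07]
```

View pics/wrist_3.png

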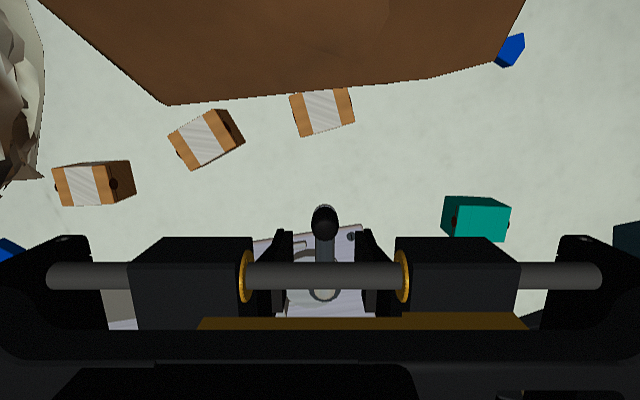

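View pics/cs3.png

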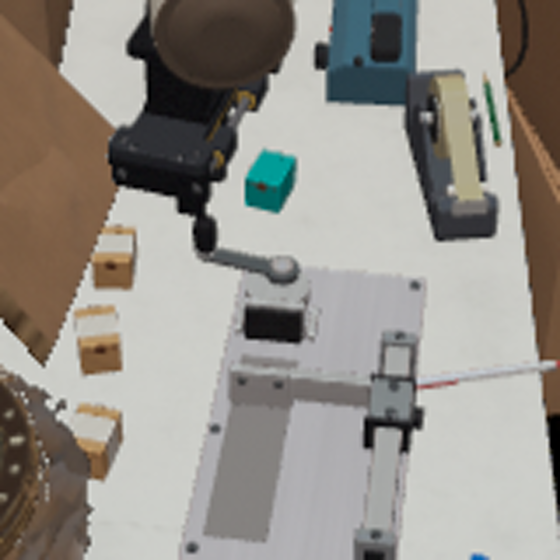

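Emit:
{"fn": "drive_tool", "kwargs": {"deltas": [{"dx": -0.001,"dy": 0.001,"dz": 0.025,"wx": 0,"wy": 0,"wz": 0},{"dx": -0.001,"dy": 0.001,"dz": 0.04,"wx": 0,"wy": 0,"wz": 0},{"dx": -0.001,"dy": 0.001,"dz": 0.048,"wx": 0,"wy": 0,"wz": 0},{"dx": -0.001,"dy": 0.001,"dz": 0.048,"wx": 0,"wy": 0,"wz": 0}]}}

```text
time_s: 5.5
tcp_pos: [0.58, -0.0723, 0.0544]
ee_rot: [[0.961, -0.278, -0.001], [-0.278, -0.961, -0.0], [-0.001, 0.0, -1.0]]
wrist_force: [-0.8, -0.3, -0.1]
gripper_width: 0.418
```

Emit:
{"fn": "drive_tool", "kwargs": {"deltas": [{"dx": 0,"dy": 0,"dz": 0,"wx": 0,"wy": 0,"wz": 0},{"dx": 0,"dy": 0,"dz": 0,"wx": 0,"wy": 0,"wz": 0},{"dx": 0,"dy": 0,"dz": 0,"wx": 0,"wy": 0,"wz": 0}], "gripper": 0.27}}

```text
time_s: 5.8
tcp_pos: [0.5808, -0.0723, 0.0555]
ee_rot: [[0.961, -0.278, 0.002], [-0.278, -0.961, 0.0], [0.002, -0.001, -1.0]]
wrist_force: [0.2, 0.0, 0.7]
gripper_width: 0.291
```

```bash
python3 - <<'E'
from h import *
s=st()
# arc about axis: from th=80 to th=-3
for th in list(range(73,-1,-8))+[0,-2]:
    t=np.radians(th-90); p=c2w(.065*np.cos(t),-.118+.065*np.sin(t),s['tcp_pos'][2]); print(th,end=' '); delta(p,PSI+th-90,s)
E
```

```text
t 5.8 tcp [ 0.5808 -0.0723  0.0555] yaw -16.12 tilt 0.11 F [0.1939 0.0281 0.6917] g 0.291 j [  8.8  27.9 -17.1   0.  -44.9  65.1]
73 d mm [-0.3  7.7 -0. ] w [-0.04 -0.1   7.08]
65 d mm [-2.1 16.6 -0. ] w [-0.05 -0.1  15.08]
57 d mm [-5.  25.2 -0. ] w [-0.06 -0.09 23.08]
49 d mm [-9.2 33.3 -0. ] w [-0.07 -0.09 31.08]
41 d mm [-14.4  40.7  -0.1] w [-0.07 -0.09 39.08]
33 d mm [-20.6  47.3  -0.1] w [-0.08 -0.08 47.08]
25 d mm [-27.6  53.   -0.1] w [-0.08 -0.08 55.08]
17 d mm [-35.4  57.7  -0.1] w [-0.09 -0.07 63.08]
9 d mm [-43.8  61.2  -0.1] w [-0.1  -0.07 71.08]
1 d mm [-52.5  63.5  -0.1] w [-0.1  -0.06 79.08]
0 d mm [-53.7  63.7  -0.1] w [-0.1  -0.06 80.08]
-2 d mm [-55.9  64.1  -0.1] w [-0.11 -0.06 82.08]
```

Emit:
{"fn": "drive_tool", "kwargs": {"deltas": [{"dx": -0.0003,"dy": 0.0077,"dz": 0,"wx": 0,"wy": 0,"wz": 7},{"dx": -0.002,"dy": 0.0166,"dz": 0,"wx": 0,"wy": 0,"wz": 15},{"dx": -0.005,"dy": 0.0252,"dz": 0,"wx": 0,"wy": 0,"wz": 23},{"dx": -0.0092,"dy": 0.0333,"dz": 0,"wx": 0,"wy": 0,"wz": 31},{"dx": -0.0144,"dy": 0.0407,"dz": 0,"wx": 0,"wy": 0,"wz": 39},{"dx": -0.0206,"dy": 0.0473,"dz": 0,"wx": 0,"wy": 0,"wz": 47},{"dx": -0.0276,"dy": 0.053,"dz": 0,"wx": 0,"wy": 0,"wz": 55},{"dx": -0.0354,"dy": 0.0577,"dz": 0,"wx": 0,"wy": 0,"wz": 63},{"dx": -0.0438,"dy": 0.0612,"dz": 0,"wx": 0,"wy": 0,"wz": 71},{"dx": -0.0525,"dy": 0.0635,"dz": 0,"wx": 0,"wy": 0,"wz": 79},{"dx": -0.056,"dy": 0.0641,"dz": 0,"wx": 0,"wy": 0,"wz": 80},{"dx": -0.057,"dy": 0.0641,"dz": 0,"wx": 0,"wy": 0,"wz": 80},{"dx": -0.057,"dy": 0.0641,"dz": 0,"wx": 0,"wy": 0,"wz": 80}]}}

```text
time_s: 7.1
tcp_pos: [0.5097, -0.1184, 0.0555]
ee_rot: [[-0.104, -0.995, 0.004], [-0.995, 0.104, -0.001], [0.0, -0.004, -1.0]]
wrist_force: [3.2, -2.9, 0.4]
gripper_width: 0.272
```

```bash
python3 - <<'E'
from h import *
s=st(); print(w2c(s['tcp_pos'])); s2,i2=cap("side","4"); crop(i2,240,150,400,310,3.5,"cs4")
E
```

```text
t 7.1 tcp [ 0.5097 -0.1184  0.0555] yaw -95.95 tilt 0.24 F [ 3.1526 -2.8697  0.3636] g 0.272 j [  4.7  23.  -26.1   0.1 -40.7 -10.8]
[-0.0019 -0.1829  0.0555]
```

View pics/cs4.png

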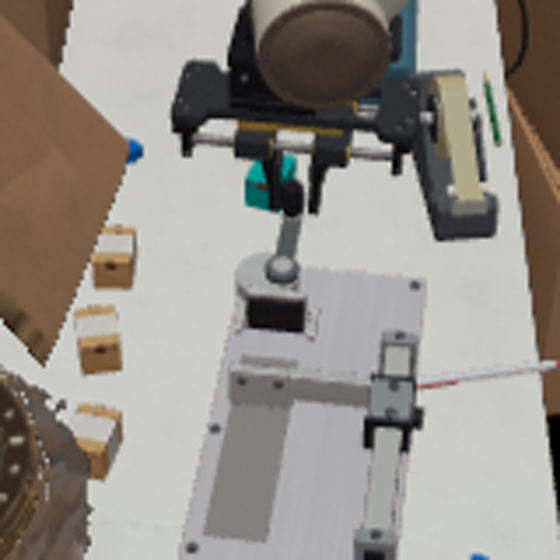

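```bash
python3 - <<'E'
from h import *
s=r.sense(); p=c2w(-0.1015,0.0222,0.023); print(p); delta(p,-96.2,s); print(c2w(-.1015,.0222+.096,.023), 32/87)
E
```

```text
[0.4328 0.0963 0.023 ]
d mm [-205.5   98.9   32.1] w [-0.23 -0.01  0.22]
[0.4432 0.1918 0.023 ] 0.367816091954023
```

Emit:
{"fn": "drive_tool", "kwargs": {"deltas": [{"dx": 0,"dy": 0.001,"dz": -0.02,"wx": 0,"wy": 0,"wz": 0},{"dx": 0,"dy": 0.002,"dz": -0.06,"wx": 0,"wy": 0,"wz": 0},{"dx": -0.03,"dy": 0.015,"dz": -0.08,"wx": 0,"wy": 0,"wz": 0},{"dx": -0.075,"dy": 0.035,"dz": -0.08,"wx": 0,"wy": 0,"wz": 0},{"dx": -0.12,"dy": 0.06,"dz": -0.07,"wx": 0,"wy": 0,"wz": 0},{"dx": -0.165,"dy": 0.08,"dz": -0.06,"wx": 0,"wy": 0,"wz": 0},{"dx": -0.19,"dy": 0.095,"dz": -0.05,"wx": 0,"wy": 0,"wz": 0},{"dx": -0.205,"dy": 0.1,"dz": -0.04,"wx": 0,"wy": 0,"wz": 0},{"dx": -0.205,"dy": 0.1,"dz": -0.04,"wx": 0,"wy": 0,"wz": 0},{"dx": -0.205,"dy": 0.1,"dz": -0.04,"wx": 0,"wy": 0,"wz": 0}], "gripper": 0.7}}

```text
time_s: 8.15
tcp_pos: [0.4293, 0.0962, 0.0943]
ee_rot: [[-0.105, -0.994, -0.002], [-0.994, 0.105, -0.001], [0.001, 0.002, -1.0]]
wrist_force: [0.7, 0.2, -0.3]
gripper_width: 0.699
```

```bash
python3 - <<'E'
from h import *
s=st(); import pickle
s,i2=cap("wrist","5");pickle.dump(s,open("s5.pkl","wb")); p=c2w(-0.1015,0.0222,0.023); delta(p,-96.2,s)
print(proj("wrist",c2w(-.1,.0202,.051),s),proj("wrist",c2w(-.125,.0202,.036),s))
E
```

```text
t 8.15 tcp [0.4293 0.0962 0.0943] yaw -96.03 tilt 0.13 F [ 0.6575  0.196  -0.3149] g 0.699 j [ 33.9  12.8 -34.6  -0.  -42.7 -39.9]
d mm [-0.6 -3.6 71.3] w [ 0.11 -0.07  0.17]
[316.9927 218.4061] [349.3768 212.0381]
```

View pics/wrist_5.png

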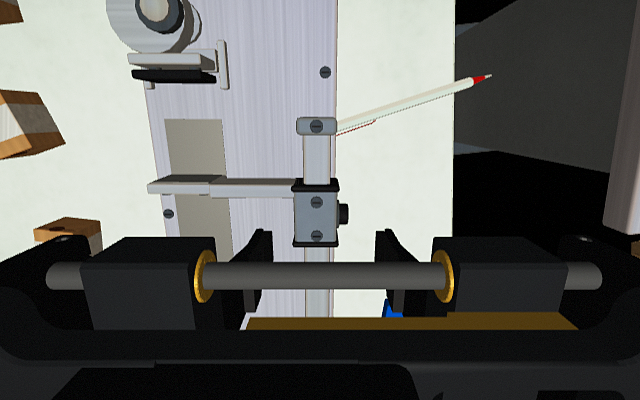

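Emit:
{"fn": "drive_tool", "kwargs": {"deltas": [{"dx": -0.0006,"dy": -0.0036,"dz": 0.03,"wx": 0,"wy": 0,"wz": 0.2},{"dx": -0.0006,"dy": -0.0036,"dz": 0.055,"wx": 0,"wy": 0,"wz": 0.2},{"dx": -0.0006,"dy": -0.0036,"dz": 0.071,"wx": 0,"wy": 0,"wz": 0.2},{"dx": -0.0006,"dy": -0.0036,"dz": 0.071,"wx": 0,"wy": 0,"wz": 0.2},{"dx": -0.0006,"dy": -0.0036,"dz": 0.071,"wx": 0,"wy": 0,"wz": 0.2}]}}

```text
time_s: 8.7
tcp_pos: [0.4341, 0.096, 0.0239]
ee_rot: [[-0.111, -0.994, 0.0], [-0.994, 0.111, -0.0], [0.0, -0.0, -1.0]]
wrist_force: [0.3, -0.0, -0.9]
gripper_width: 0.7
```

Emit:
{"fn": "drive_tool", "kwargs": {"deltas": [{"dx": 0,"dy": 0,"dz": 0,"wx": 0,"wy": 0,"wz": 0},{"dx": 0,"dy": 0,"dz": 0,"wx": 0,"wy": 0,"wz": 0},{"dx": 0,"dy": 0,"dz": 0,"wx": 0,"wy": 0,"wz": 0},{"dx": 0,"dy": 0,"dz": 0,"wx": 0,"wy": 0,"wz": 0},{"dx": 0,"dy": 0,"dz": 0,"wx": 0,"wy": 0,"wz": 0}], "gripper": 0.3}}

```text
time_s: 9.2
tcp_pos: [0.4343, 0.0969, 0.0239]
ee_rot: [[-0.11, -0.994, 0.002], [-0.994, 0.11, 0.001], [-0.001, -0.001, -1.0]]
wrist_force: [-0.0, -1.1, 1.6]
gripper_width: 0.399
```

```bash
python3 - <<'E'
from h import *
s=st(); print(w2c(s['tcp_pos']),s['gripper_width']*87)
for d in (.032,.096): delta(c2w(-.1015,.0222+d,.023),-96.2,s)
E
```

```text
t 9.2 tcp [0.4343 0.0969 0.0239] yaw -96.3 tilt 0.1 F [-0.0163 -1.1192  1.6472] g 0.399 j [ 33.6  20.2 -38.4   0.  -31.2 -40. ]
[-0.1001  0.023   0.0239] 34.6873184010162
d mm [-31.2   1.4   1. ] w [-0.08  0.05 -0.1 ]
d mm [-95.2   1.6   1. ] w [-0.08  0.05 -0.1 ]
```

Emit:
{"fn": "drive_tool", "kwargs": {"deltas": [{"dx": -0.004,"dy": 0,"dz": 0,"wx": 0,"wy": 0,"wz": 0},{"dx": -0.012,"dy": 0,"dz": 0,"wx": 0,"wy": 0,"wz": 0},{"dx": -0.022,"dy": 0,"dz": 0,"wx": 0,"wy": 0,"wz": 0},{"dx": -0.032,"dy": 0,"dz": 0,"wx": 0,"wy": 0,"wz": 0},{"dx": -0.042,"dy": 0,"dz": 0,"wx": 0,"wy": 0,"wz": 0},{"dx": -0.052,"dy": 0,"dz": 0,"wx": 0,"wy": 0,"wz": 0},{"dx": -0.062,"dy": 0,"dz": 0,"wx": 0,"wy": 0,"wz": 0},{"dx": -0.072,"dy": 0,"dz": 0,"wx": 0,"wy": 0,"wz": 0},{"dx": -0.08,"dy": 0,"dz": 0,"wx": 0,"wy": 0,"wz": 0},{"dx": -0.087,"dy": 0,"dz": 0,"wx": 0,"wy": 0,"wz": 0},{"dx": -0.092,"dy": 0,"dz": 0,"wx": 0,"wy": 0,"wz": 0},{"dx": -0.0955,"dy": 0,"dz": 0,"wx": 0,"wy": 0,"wz": 0},{"dx": -0.0955,"dy": 0,"dz": 0,"wx": 0,"wy": 0,"wz": 0},{"dx": -0.0955,"dy": 0,"dz": 0,"wx": 0,"wy": 0,"wz": 0}]}}

```text
time_s: 10.6
tcp_pos: [0.4448, 0.193, 0.0239]
ee_rot: [[-0.109, -0.994, 0.002], [-0.994, 0.109, 0.001], [-0.002, -0.001, -1.0]]
wrist_force: [1.6, 1.2, 4.9]
gripper_width: 0.399
```

```bash
python3 - <<'E'
from h import *
s=st(); print(w2c(s['tcp_pos']),s['gripper_width']*87)
s,i=cap("side","6"); crop(i,260,200,400,340,4,"cs6")
E
```

```text
t 10.6 tcp [0.4448 0.193  0.0239] yaw -96.27 tilt 0.12 F [1.5918 1.2415 4.9022] g 0.399 j [ 42.7  23.1 -33.    0.  -33.8 -49. ]
[-0.1     0.1196  0.0239] 34.71978001209784
```

View pics/cs6.png

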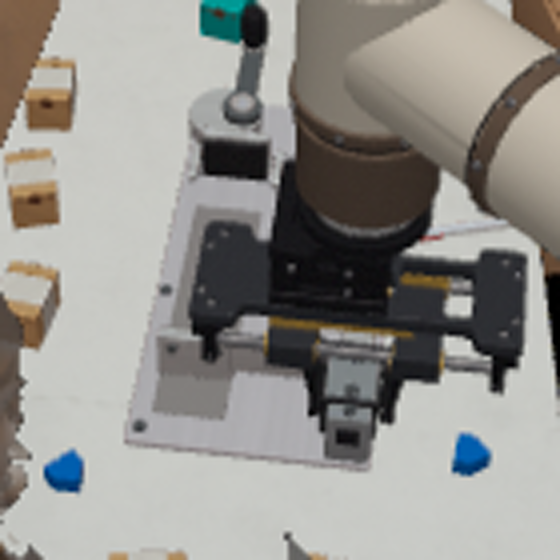

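Emit:
{"fn": "drive_tool", "kwargs": {"deltas": [{"dx": 0,"dy": 0,"dz": 0,"wx": 0,"wy": 0,"wz": 0},{"dx": 0,"dy": 0,"dz": 0,"wx": 0,"wy": 0,"wz": 0},{"dx": 0,"dy": 0,"dz": 0,"wx": 0,"wy": 0,"wz": 0},{"dx": 0,"dy": 0,"dz": -0.02,"wx": 0,"wy": 0,"wz": 0},{"dx": 0.01,"dy": 0,"dz": -0.07,"wx": 0,"wy": 0,"wz": 0},{"dx": 0.03,"dy": 0,"dz": -0.11,"wx": 0,"wy": 0,"wz": 0},{"dx": 0.04,"dy": 0,"dz": -0.12,"wx": 0,"wy": 0,"wz": 0},{"dx": 0.04,"dy": 0,"dz": -0.12,"wx": 0,"wy": 0,"wz": 0}], "gripper": 0.7}}

```text
time_s: 11.45
tcp_pos: [0.4402, 0.1514, 0.1449]
ee_rot: [[-0.112, -0.994, 0.003], [-0.994, 0.112, 0.003], [-0.003, -0.003, -1.0]]
wrist_force: [-0.4, -0.1, -1.1]
gripper_width: 0.698
```

```bash
python3 - <<'E'
from h import *
import pickle
s=st(); 
s,i=cap("wrist","7"); pickle.dump(s,open("s7.pkl","wb")); crop(i,100,90,420,330,2.5,"cw7")
E
```

```text
t 11.45 tcp [0.4402 0.1514 0.1449] yaw -96.41 tilt 0.22 F [-0.3554 -0.074  -1.126 ] g 0.698 j [ 39.1  10.9 -27.8  -0.  -51.1 -45.5]
```

View pics/cw7.png

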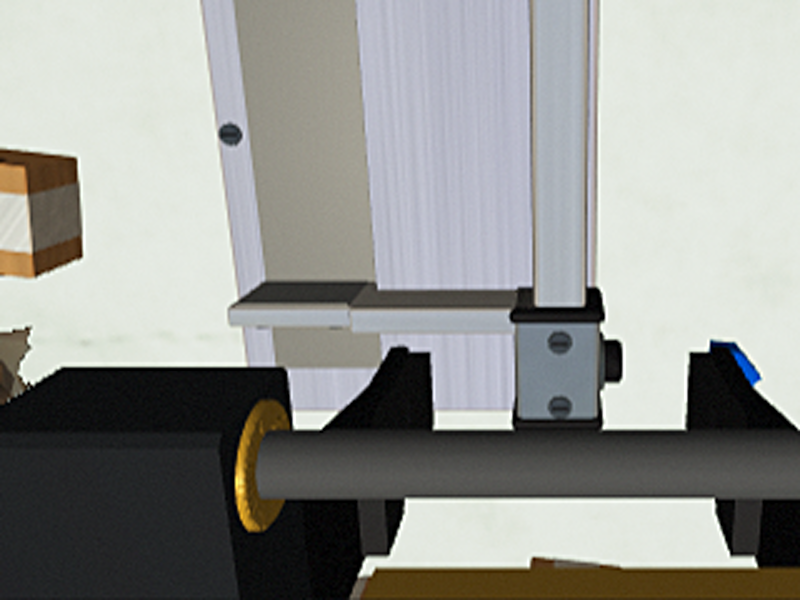

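```bash
python3 - <<'E'
from h import *
import pickle
s=pickle.load(open("s7.pkl","rb"))
f=lambda p:(proj("wrist",p,s)-[100,90])*2.5
a=w2c(at("wrist",(100+560/2.5,90+342/2.5),.051,s)); b=w2c(at("wrist",(100+560/2.5,90+407/2.5),.051,s)); print(a,b)
g=(a+b)/2; print("grip y",g)
for x in (-.119,-.121,-.125): print(x,f(c2w(x,g[1],.036)))
for x in (-.116,-.084): print(x,f(c2w(x,g[1],.051)))
E
```

```text
[-0.0999  0.1028  0.051 ] [-0.0998  0.1291  0.051 ]
grip y [-0.0999  0.1159  0.051 ]
-0.119 [608.8153 359.1898]
-0.121 [613.9114 359.1767]
-0.125 [624.1045 359.1506]
-0.116 [603.2685 374.8187]
-0.084 [517.5262 375.0317]
```

```bash
cat >> h.py <<'E'
def boxtop(n,corners,z=0.032,s=None):
    P=np.array([at(n,c,z,s)[:2] for c in corners]); (c,sz,ang)=cv2.minAreaRect((P*1000).astype(np.float32)); 
    if sz[0]<sz[1]: ang+=90; sz=sz[::-1]
    ang=(ang+90)%180-90
    print('centre',P.mean(0),'rect',np.array(c)/1000,'size',np.round(sz,1),'long-axis yaw',round(ang,1)); return P.mean(0),ang
E
python3 - <<'E'
from h import *
import pickle
s2=pickle.load(open("s2.pkl","rb"))
w=lambda u,v:(60+u/2.8,v/2.8)
im=cv2.imread("pics/wrist_2.png"); crop(im,70,40,160,180,6,"c2c")
boxtop("wrist",[w(50,153),w(112,143),w(143,240),w(80,247)],.032,s2)
boxtop("wrist",[w(125,375),w(183,378),w(190,466),w(130,460)],.032,s2)
E
```

```text
centre [0.5614 0.3207] rect [0.561  0.3209] size [43.6 31.6] long-axis yaw 2.0
centre [0.4539 0.3233] rect [0.4544 0.3237] size [45.5 31. ] long-axis yaw -11.9
```

View pics/c2c.png

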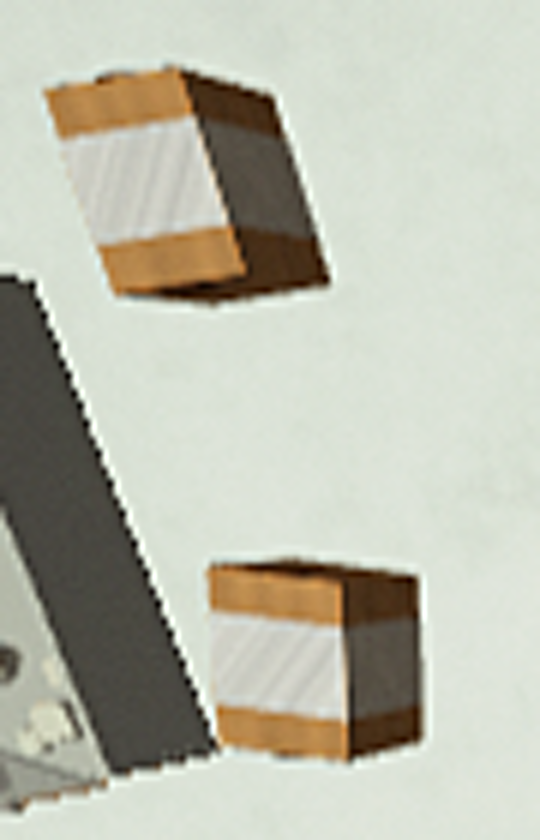

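```bash
python3 - <<'E'
from h import *
import pickle
s2=pickle.load(open("s2.pkl","rb"))
w=lambda u,v:(70+u/6,40+v/6)
A=boxtop("wrist",[w(45,92),w(180,68),w(246,272),w(118,293)],.032,s2)
B=boxtop("wrist",[w(208,570),w(341,578),w(350,760),w(220,745)],.032,s2)
c,d=ray("side",(331.8,333.6))
for z in (0,.02,.04,.06,.08,.1): print(c+d*(z-c[2])/d[2])
print("tray corner base",at("wrist",w(215,745),0,s2),at("wrist",w(35,278),0,s2))
im=cv2.imread("pics/side0.png"); crop(im,250,300,400,400,5,"cs0t")
im=cv2.imread("pics/top0.png"); crop(im,110,170,250,260,5.5,"ct0t")
E
```

```text
centre [0.561  0.3206] rect [0.5609 0.3207] size [42.8 31.4] long-axis yaw 2.8
centre [0.453  0.3228] rect [0.4534 0.3227] size [44.5 31.3] long-axis yaw -13.5
[0.4834 0.2685 0.    ]
[0.4837 0.2827 0.02  ]
[0.4839 0.2969 0.04  ]
[0.4842 0.3112 0.06  ]
[0.4845 0.3254 0.08  ]
[0.4848 0.3396 0.1   ]
tray corner base [0.433  0.3684 0.    ] [0.5496 0.3771 0.    ]
```

View pics/cs0t.png

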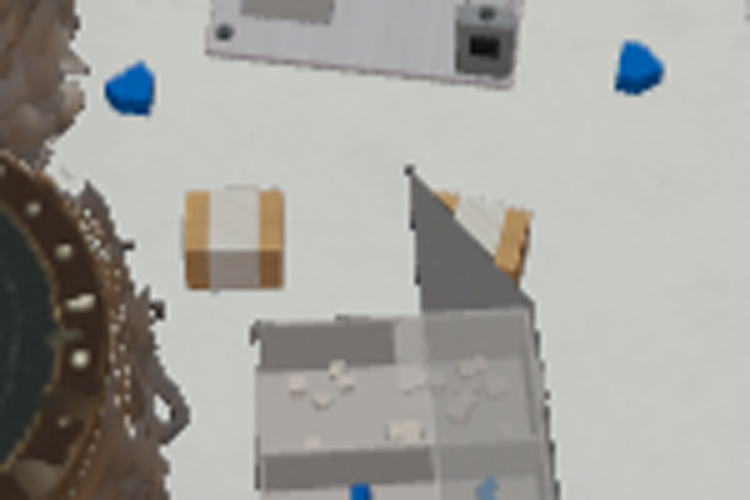

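View pics/ct0t.png

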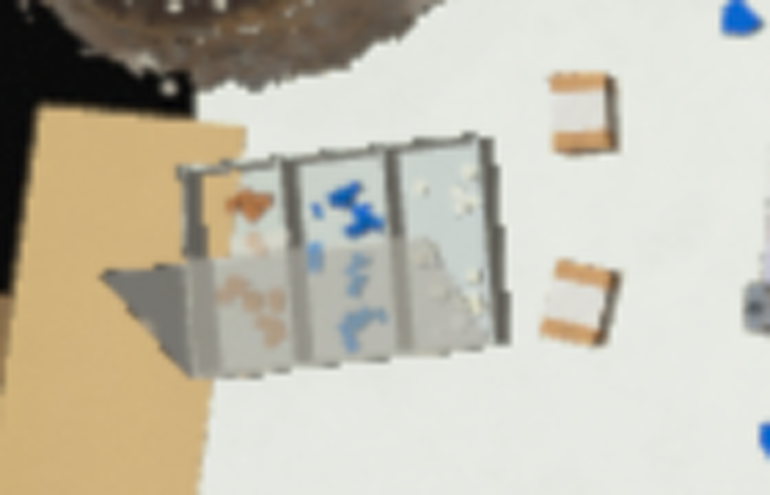

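```bash
python3 - <<'E'
from h import *
for px in [(152,186),(180,180),(188,172),(230,167),(270,150),(278,128)]: print(px,at("top",px,.0),at("top",px,.18))
# B/A via side check of height
s=r.sense(); delta([.561,.3207,.15],-87.2,s)
E
```

```text
(152, 186) [0.5835 0.5313 0.    ] [0.5606 0.46   0.18  ]
(180, 180) [0.6006 0.4418 0.    ] [0.5754 0.3822 0.18  ]
(188, 172) [0.6258 0.4162 0.    ] [0.5972 0.3601 0.18  ]
(230, 167) [0.6385 0.2813 0.    ] [0.6083 0.243  0.18  ]
(270, 150) [0.6905 0.152  0.    ] [0.6534 0.1308 0.18  ]
(278, 128) [0.7621 0.1251 0.    ] [0.7155 0.1074 0.18  ]
d mm [-181.8 -101.9   -6.5] w [-0.01  0.05 -9.2 ]
```

```bash
python3 - <<'E'
from h import *
for px in [(266,268),(267,286),(264,301),(265,312),(276,350)]:
    c,d=ray("side",px); print(px,[np.round(c+d*(z-c[2])/d[2],3)[:2] for z in (0.03,.08,.13,.18)])
im=cv2.imread("pics/side0.png"); crop(im,230,240,310,400,4,"cs0b")
im=cv2.imread("pics/wrist_2.png"); crop(im,0,0,160,100,5,"cw2b")
E
```

```text
(266, 268) [array([0.657, 0.092]), array([0.648, 0.138]), array([0.64 , 0.184]), array([0.632, 0.23 ])]
(267, 286) [array([0.647, 0.153]), array([0.64 , 0.196]), array([0.632, 0.238]), array([0.624, 0.281])]
(264, 301) [array([0.649, 0.2  ]), array([0.642, 0.241]), array([0.634, 0.281]), array([0.626, 0.321])]
(265, 312) [array([0.643, 0.233]), array([0.636, 0.272]), array([0.628, 0.31 ]), array([0.621, 0.349])]
(276, 350) [array([0.607, 0.337]), array([0.602, 0.37 ]), array([0.596, 0.403]), array([0.59 , 0.436])]
```

View pics/cs0b.png

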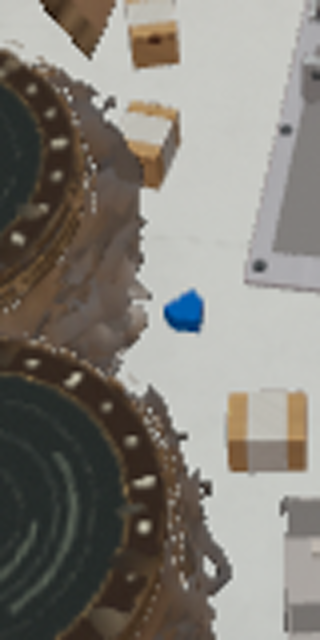

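View pics/cw2b.png

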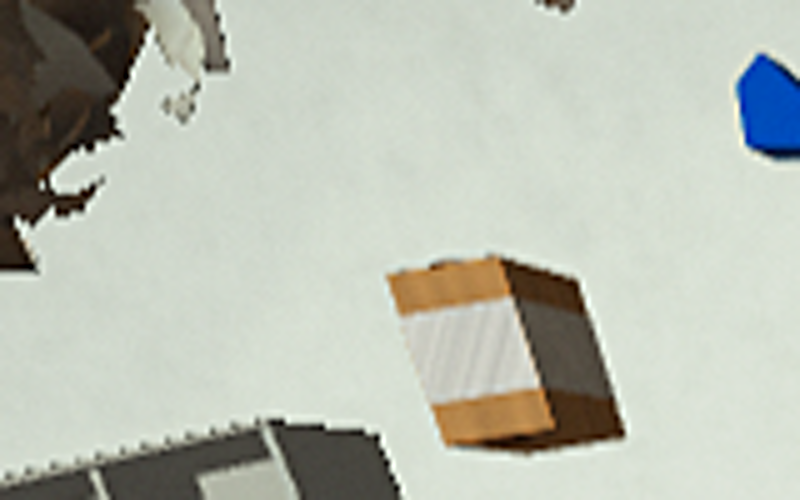

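```bash
python3 - <<'E'
from h import *
for px in [(308,138),(330,142),(350,147),(395,155)]: print(px,[np.round(at("top",px,z),3) for z in (.04,.1,.16)])
for px in [(255,245),(276,193)]: print(px,[np.round(at("side",px,z),3) for z in (.04,.1,.16)])
im=cv2.imread("pics/top0.png"); crop(im,265,130,405,180,5.6,"ct0f")
im=cv2.imread("pics/side_3.png"); crop(im,240,150,320,310,4,"cs3f")
E
```

```text
(308, 138) [array([0.717, 0.028, 0.04 ]), array([0.703, 0.026, 0.1  ]), array([0.689, 0.024, 0.16 ])]
(330, 142) [array([ 0.703, -0.041,  0.04 ]), array([ 0.689, -0.039,  0.1  ]), array([ 0.676, -0.038,  0.16 ])]
(350, 147) [array([ 0.685, -0.103,  0.04 ]), array([ 0.673, -0.099,  0.1  ]), array([ 0.66 , -0.094,  0.16 ])]
(395, 155) [array([ 0.656, -0.243,  0.04 ]), array([ 0.645, -0.232,  0.1  ]), array([ 0.634, -0.221,  0.16 ])]
(255, 245) [array([0.694, 0.019, 0.04 ]), array([0.681, 0.079, 0.1  ]), array([0.669, 0.14 , 0.16 ])]
(276, 193) [array([ 0.658, -0.206,  0.04 ]), array([ 0.648, -0.132,  0.1  ]), array([ 0.638, -0.058,  0.16 ])]
```

View pics/ct0f.png

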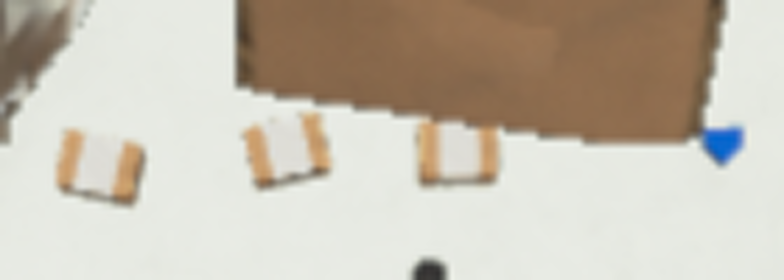

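View pics/cs3f.png

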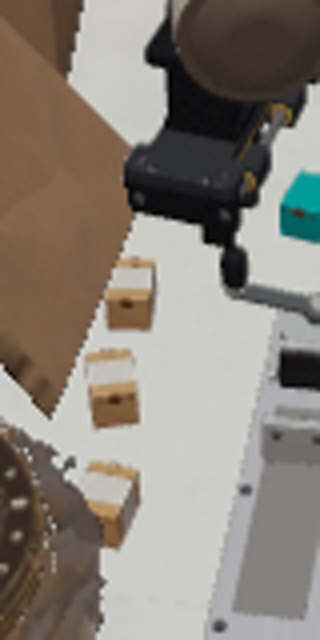

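```bash
python3 - <<'E'
from h import *
print(tri([("top",(307.5,145.7)),("side",(253,254.5))]))
print(tri([("top",(389,155.5)),("side",(276,190.6))]))
t=lambda u,v:(265+u/5.6,130+v/5.6)
C=boxtop("top",[t(66,128),t(143,142),t(133,200),t(60,187)])
D=boxtop("top",[t(243,128),t(318,112),t(330,172),t(260,186)])
E=boxtop("top",[t(420,120),t(496,125),t(496,180),t(421,180)])
E
```

```text
(array([0.699 , 0.0305, 0.0147]), [np.float64(0.000745365159031906), np.float64(0.0007453651590319031)])
(array([ 0.6583, -0.2249,  0.0342]), [np.float64(0.0021438634733711363), np.float64(0.002143863473371295)])
centre [0.6531 0.108 ] rect [0.6533 0.1086] size [44.6 33.5] long-axis yaw 78.3
centre [0.6587 0.0029] rect [0.6585 0.0033] size [43.1 34.8] long-axis yaw -79.3
centre [ 0.6552 -0.0927] rect [ 0.6559 -0.0926] size [42.6 34.1] long-axis yaw 88.5
```

```bash
python3 - <<'E'
from h import *
im=cv2.imread("pics/wrist_3.png"); crop(im,0,0,260,220,3,"cw3b")
im=cv2.imread("pics/top0.png"); crop(im,180,110,310,200,6,"ct0b")
E
```

```text
(no output)
```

View pics/cw3b.png

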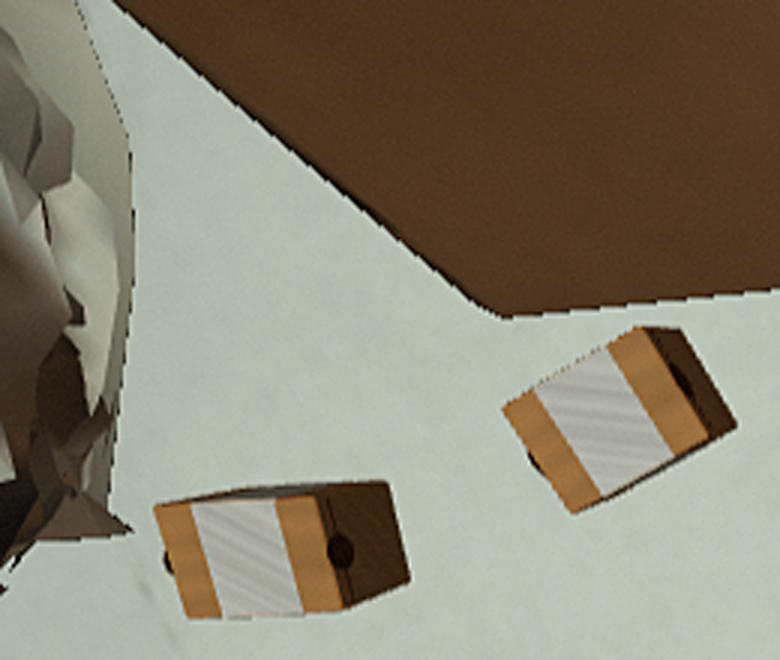

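View pics/ct0b.png

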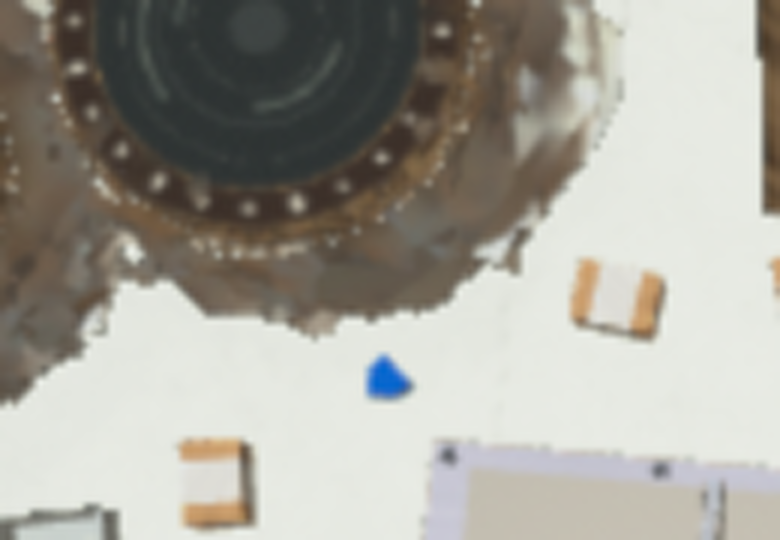

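```bash
python3 - <<'E'
from h import *
import pickle
s3=dict(tcp_pos=np.array([.5817,-.0718,.1028]),ee_rot=yawR(-16.16)); pickle.dump(s3,open("s3.pkl","wb"))
w=lambda u,v:(u/3,v/3)
t=lambda u,v:(180+u/6,110+v/6)
print("tip",tri([("wrist",w(130,532),s3),("top",t(518,268))]))
for p in [(130,150),(132,300),(110,480)]: print(p,[at("wrist",w(*p),z,s3) for z in(.02,.1,.18)])
for p in [(620,90),(585,170),(520,230),(440,310)]: print(p,[at("top",t(*p),z) for z in(.02,.1,.18)])
boxtop("wrist",[w(155,505),w(318,495),w(345,610),w(188,620)],.032,s3)
boxtop("wrist",[w(502,408),w(640,328),w(708,438),w(574,512)],.032,s3)
E
```

```text
tip (array([0.673 , 0.1631, 0.005 ]), [np.float64(0.0015975290975401093), np.float64(0.0015975290975398348)])
(130, 150) [array([0.7568, 0.0966, 0.02  ]), array([0.7229, 0.0347, 0.1   ]), array([ 0.689 , -0.0271,  0.18  ])]
(132, 300) [array([0.725 , 0.1148, 0.02  ]), array([0.7015, 0.047 , 0.1   ]), array([ 0.678 , -0.0208,  0.18  ])]
(110, 480) [array([0.6848, 0.1454, 0.02  ]), array([0.6745, 0.0676, 0.1   ]), array([ 0.6641, -0.0102,  0.18  ])]
(620, 90) [array([0.7662, 0.1059, 0.02  ]), array([0.745 , 0.0991, 0.1   ]), array([0.7237, 0.0923, 0.18  ])]
(585, 170) [array([0.7234, 0.1252, 0.02  ]), array([0.7047, 0.1173, 0.1   ]), array([0.686 , 0.1093, 0.18  ])]
(520, 230) [array([0.692 , 0.1602, 0.02  ]), array([0.6752, 0.1501, 0.1   ]), array([0.6584, 0.1401, 0.18  ])]
(440, 310) [array([0.6502, 0.203 , 0.02  ]), array([0.6359, 0.1904, 0.1   ]), array([0.6216, 0.1778, 0.18  ])]
centre [0.654  0.1085] rect [0.6539 0.1085] size [44.5 31.8] long-axis yaw 77.3
centre [0.6608 0.0033] rect [0.6608 0.0034] size [42.7 31. ] long-axis yaw -78.5
```

```bash
python3 - <<'E'
from h import *
import pickle
s2=pickle.load(open("s2.pkl","rb"))
for n,c,e in [("d1",(225,110),(262,112)),("d2",(148,140),(187,140)),("d1b",(225,110),(225,152)),("d2b",(148,140),(148,183))]:
    a=at("top",c,.18);b=at("top",e,.18); print(n,a,b,np.linalg.norm(a-b))
for px in [(44,13.6),(22,26),(15,43),(7,53)]: print(px,[at("wrist",px,z,s2) for z in (.0,.05,.1)])
E
```

```text
d1 [0.7713 0.2562 0.18  ] [0.7627 0.1518 0.18  ] 0.104726848489801
d2 [0.6909 0.4727 0.18  ] [0.688  0.3632 0.18  ] 0.10953920835157373
d1b [0.7713 0.2562 0.18  ] [0.651  0.2567 0.18  ] 0.12026276860792347
d2b [0.6909 0.4727 0.18  ] [0.5693 0.4712 0.18  ] 0.1215971983160665
(44, 13.6) [array([0.6457, 0.3895, 0.    ]), array([0.6269, 0.3496, 0.05  ]), array([0.6081, 0.3098, 0.1   ])]
(22, 26) [array([0.6342, 0.4256, 0.    ]), array([0.6166, 0.3818, 0.05  ]), array([0.5991, 0.3381, 0.1   ])]
(15, 43) [array([0.6145, 0.4437, 0.    ]), array([0.5991, 0.398 , 0.05  ]), array([0.5836, 0.3522, 0.1   ])]
(7, 53) [array([0.6033, 0.4601, 0.    ]), array([0.5891, 0.4126, 0.05  ]), array([0.5748, 0.3651, 0.1   ])]
```

```bash
python3 - <<'E'
from h import *
s=r.sense(); delta([.452,.318,.16],-103.5,s)
E
```

```text
d mm [-166.9    6.2  -16.5] w [-0.01  0.05  7.1 ]
```

Emit:
{"fn": "drive_tool", "kwargs": {"deltas": [{"dx": -0.03,"dy": 0.001,"dz": -0.016,"wx": 0,"wy": 0,"wz": 2},{"dx": -0.075,"dy": 0.003,"dz": -0.016,"wx": 0,"wy": 0,"wz": 4},{"dx": -0.12,"dy": 0.005,"dz": -0.016,"wx": 0,"wy": 0,"wz": 6},{"dx": -0.15,"dy": 0.006,"dz": -0.016,"wx": 0,"wy": 0,"wz": 7},{"dx": -0.167,"dy": 0.006,"dz": -0.016,"wx": 0,"wy": 0,"wz": 7},{"dx": -0.167,"dy": 0.006,"dz": -0.016,"wx": 0,"wy": 0,"wz": 7},{"dx": -0.167,"dy": 0.006,"dz": -0.016,"wx": 0,"wy": 0,"wz": 7}], "gripper": 0.9}}

```text
time_s: 12.2
tcp_pos: [0.4514, 0.3176, 0.1579]
ee_rot: [[-0.23, -0.973, -0.003], [-0.973, 0.23, -0.003], [0.003, 0.002, -1.0]]
wrist_force: [-0.1, -0.3, -0.5]
gripper_width: 0.901
```

```bash
python3 - <<'E'
from h import *
import pickle
s=st(); 
s,i=cap("wrist","8"); pickle.dump(s,open("s8.pkl","wb")); crop(i,200,100,460,260,3,"cw8")
E
```

```text
t 12.2 tcp [0.4514 0.3176 0.1579] yaw -103.31 tilt 0.22 F [-0.1378 -0.326  -0.5363] g 0.901 j [ 51.9  18.3 -15.1  -0.  -56.8 -65.2]
```

View pics/cw8.png

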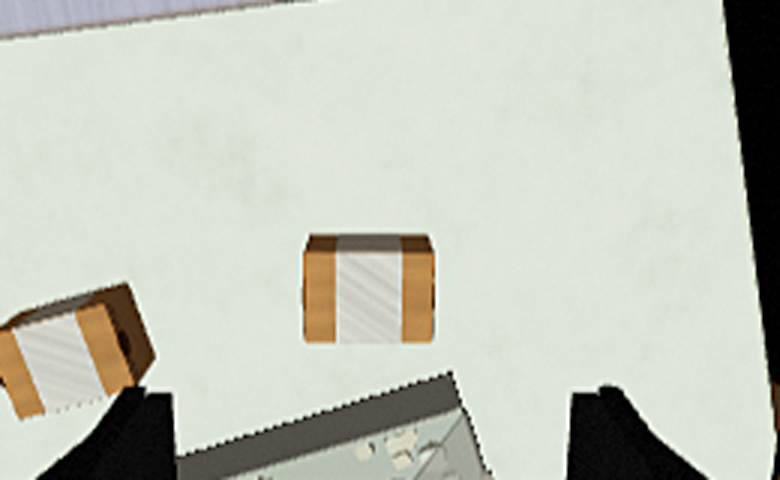

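View pics/wrist_8.png

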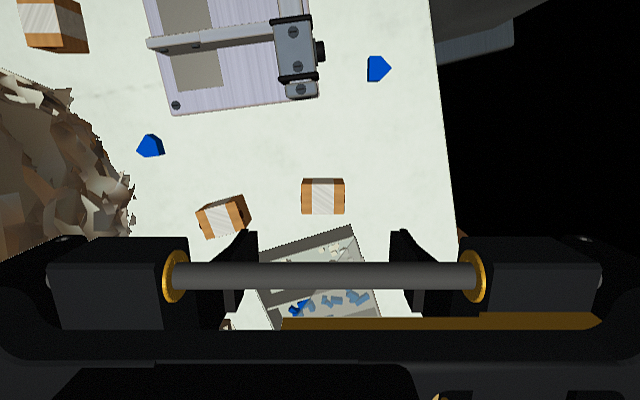

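```bash
python3 - <<'E'
from h import *
import pickle
s=pickle.load(open("s8.pkl","rb")); w=lambda u,v:(200+u/3,100+v/3)
c,a=boxtop("wrist",[w(303,250),w(435,250),w(435,342),w(303,342)],.032,s)
boxtop("wrist",[w(0,330),w(108,303),w(135,385),w(20,418)],.032,s)
delta([c[0],c[1]-.003,.010],a-90,s)
s2=pickle.load(open("s2.pkl","rb"))
m=[("wrist",w(435,250),s),("wrist",(70+341/6,40+578/6),s2)]
# height check: +x,-y top corner in two wrist views is (left top here)
print(tri([("wrist",w(303,250),s),("wrist",(70+341/6,40+578/6),s2)]))
E
```

```text
centre [0.4535 0.3239] rect [0.4535 0.3239] size [45.  32.1] long-axis yaw -13.4
centre [0.5598 0.3217] rect [0.5608 0.3222] size [43.3 32.1] long-axis yaw 0.9
d mm [ -4.3  -1.5 147.8] w [ 0.11 -0.19  0.05]
(array([0.4713, 0.3038, 0.0296]), [np.float64(7.95844910818865e-07), np.float64(7.958449107424321e-07)])
```

Height check agrees with 32 mm (0.030). Descending on this box, then gripping.

Emit:
{"fn": "drive_tool", "kwargs": {"deltas": [{"dx": -0.0043,"dy": -0.0015,"dz": 0.04,"wx": 0,"wy": 0,"wz": 0},{"dx": -0.0043,"dy": -0.0015,"dz": 0.085,"wx": 0,"wy": 0,"wz": 0},{"dx": -0.0043,"dy": -0.0015,"dz": 0.115,"wx": 0,"wy": 0,"wz": 0},{"dx": -0.0043,"dy": -0.0015,"dz": 0.135,"wx": 0,"wy": 0,"wz": 0},{"dx": -0.0043,"dy": -0.0015,"dz": 0.146,"wx": 0,"wy": 0,"wz": 0},{"dx": -0.0043,"dy": -0.0015,"dz": 0.146,"wx": 0,"wy": 0,"wz": 0},{"dx": -0.0043,"dy": -0.0015,"dz": 0.146,"wx": 0,"wy": 0,"wz": 0}]}}

```text
time_s: 12.95
tcp_pos: [0.4553, 0.3223, 0.0145]
ee_rot: [[-0.231, -0.973, 0.001], [-0.973, 0.231, 0.001], [-0.001, -0.001, -1.0]]
wrist_force: [0.4, 0.4, -0.2]
gripper_width: 0.899
```

Emit:
{"fn": "drive_tool", "kwargs": {"deltas": [{"dx": 0,"dy": 0,"dz": 0,"wx": 0,"wy": 0,"wz": 0},{"dx": 0,"dy": 0,"dz": 0,"wx": 0,"wy": 0,"wz": 0},{"dx": 0,"dy": 0,"dz": 0,"wx": 0,"wy": 0,"wz": 0},{"dx": 0,"dy": 0,"dz": 0,"wx": 0,"wy": 0,"wz": 0},{"dx": 0,"dy": 0,"dz": 0,"wx": 0,"wy": 0,"wz": 0},{"dx": 0,"dy": 0,"dz": 0,"wx": 0,"wy": 0,"wz": 0}], "gripper": 0.3}}

```text
time_s: 13.55
tcp_pos: [0.4546, 0.3223, 0.0137]
ee_rot: [[-0.23, -0.973, 0.0], [-0.973, 0.23, 0.0], [-0.0, -0.0, -1.0]]
wrist_force: [0.0, 0.5, 1.7]
gripper_width: 0.505
```

```bash
python3 - <<'E'
from h import *
s=st(); print(s['gripper_width']*87)
E
```

```text
t 13.55 tcp [0.4546 0.3223 0.0137] yaw -103.32 tilt 0.0 F [0.0162 0.4672 1.668 ] g 0.505 j [ 52.   29.2 -23.    0.  -37.7 -65.3]
43.90383301404625
```

```bash
python3 - <<'E'
from h import *
s=st(); print(c2w(0,.064,.12)); delta(c2w(0,.064,.12),-96.2,s); delta(c2w(0,.064,.026),-96.2,s)
E
```

```text
t 13.55 tcp [0.4546 0.3223 0.0137] yaw -103.32 tilt 0.0 F [0.0162 0.4672 1.668 ] g 0.505 j [ 52.   29.2 -23.    0.  -37.7 -65.3]
[0.5382 0.1269 0.12  ]
d mm [ 170.9 -126.4 -106.3] w [-0.    0.   -7.12]
d mm [ 170.9 -126.3  -12.3] w [-0.    0.   -7.12]
```

Emit:
{"fn": "drive_tool", "kwargs": {"deltas": [{"dx": 0,"dy": 0,"dz": -0.02,"wx": 0,"wy": 0,"wz": 0},{"dx": 0,"dy": 0,"dz": -0.06,"wx": 0,"wy": 0,"wz": 0},{"dx": 0.01,"dy": -0.01,"dz": -0.095,"wx": 0,"wy": 0,"wz": 0},{"dx": 0.035,"dy": -0.025,"dz": -0.106,"wx": 0,"wy": 0,"wz": -1},{"dx": 0.07,"dy": -0.05,"dz": -0.106,"wx": 0,"wy": 0,"wz": -3},{"dx": 0.105,"dy": -0.08,"dz": -0.106,"wx": 0,"wy": 0,"wz": -5},{"dx": 0.14,"dy": -0.105,"dz": -0.106,"wx": 0,"wy": 0,"wz": -7.1},{"dx": 0.163,"dy": -0.12,"dz": -0.106,"wx": 0,"wy": 0,"wz": -7.1},{"dx": 0.171,"dy": -0.1265,"dz": -0.106,"wx": 0,"wy": 0,"wz": -7.1},{"dx": 0.171,"dy": -0.1265,"dz": -0.1,"wx": 0,"wy": 0,"wz": -7.1},{"dx": 0.171,"dy": -0.1265,"dz": -0.1,"wx": 0,"wy": 0,"wz": -7.1}]}}

```text
time_s: 14.65
tcp_pos: [0.5375, 0.127, 0.1124]
ee_rot: [[-0.109, -0.994, -0.002], [-0.994, 0.109, -0.001], [0.001, 0.002, -1.0]]
wrist_force: [0.1, 1.1, 0.1]
gripper_width: 0.503
```

```bash
python3 - <<'E'
from h import *
s=st(); print(w2c(s['tcp_pos']));delta(c2w(0,.064,.026),-96.2,s)
import pickle; s,i=cap("wrist","9"); pickle.dump(s,open("s9.pkl","wb"))
E
```

```text
t 14.65 tcp [0.5375 0.127  0.1124] yaw -96.23 tilt 0.12 F [0.0645 1.0664 0.0912] g 0.503 j [ 30.1  21.2 -18.3  -0.  -50.6 -36.3]
[-0.0007  0.064   0.1124]
d mm [-0.1 -0.9 86.4] w [ 0.11 -0.04 -0.03]
```

View pics/wrist_9.png

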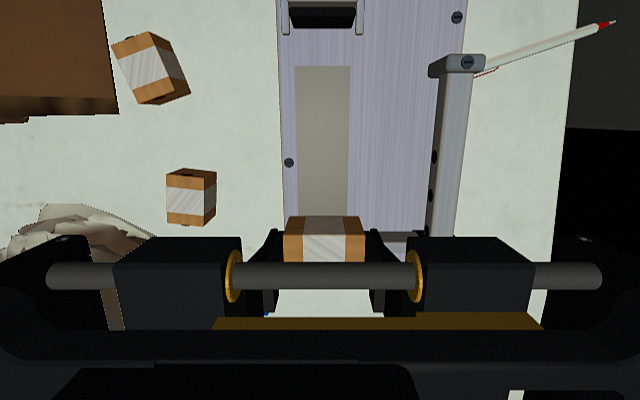

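Emit:
{"fn": "drive_tool", "kwargs": {"deltas": [{"dx": 0,"dy": -0.0008,"dz": 0.025,"wx": 0,"wy": 0,"wz": 0},{"dx": 0,"dy": -0.0008,"dz": 0.055,"wx": 0,"wy": 0,"wz": 0},{"dx": 0,"dy": -0.0008,"dz": 0.075,"wx": 0,"wy": 0,"wz": 0},{"dx": 0,"dy": -0.0008,"dz": 0.086,"wx": 0,"wy": 0,"wz": 0},{"dx": 0,"dy": -0.0008,"dz": 0.086,"wx": 0,"wy": 0,"wz": 0},{"dx": 0,"dy": -0.0008,"dz": 0.086,"wx": 0,"wy": 0,"wz": 0}]}}

```text
time_s: 15.3
tcp_pos: [0.5397, 0.1275, 0.0282]
ee_rot: [[-0.107, -0.994, 0.001], [-0.994, 0.107, 0.0], [-0.0, -0.001, -1.0]]
wrist_force: [-0.7, -0.4, 0.7]
gripper_width: 0.503
```

```bash
python3 - <<'E'
from h import *
s=st(); print(w2c(s['tcp_pos']))
E
```

```text
t 15.3 tcp [0.5397 0.1275 0.0282] yaw -96.14 tilt 0.07 F [-0.6688 -0.4208  0.7012] g 0.503 j [ 30.1  27.7 -22.9   0.  -39.3 -36.2]
[0.0014 0.0647 0.0282]
```

Emit:
{"fn": "drive_tool", "kwargs": {"deltas": [{"dx": 0,"dy": 0.001,"dz": 0.003,"wx": 0,"wy": 0,"wz": 0},{"dx": -0.002,"dy": 0.0015,"dz": 0.004,"wx": 0,"wy": 0,"wz": 0},{"dx": -0.005,"dy": 0.0015,"dz": 0.004,"wx": 0,"wy": 0,"wz": 0},{"dx": -0.007,"dy": 0.0015,"dz": 0.004,"wx": 0,"wy": 0,"wz": 0},{"dx": -0.0085,"dy": 0.0015,"dz": 0.004,"wx": 0,"wy": 0,"wz": 0},{"dx": -0.0095,"dy": 0.0015,"dz": 0.004,"wx": 0,"wy": 0,"wz": 0},{"dx": -0.0095,"dy": 0.0015,"dz": 0.004,"wx": 0,"wy": 0,"wz": 0}]}}

```text
time_s: 16.0
tcp_pos: [0.5388, 0.1363, 0.0238]
ee_rot: [[-0.108, -0.994, 0.0], [-0.994, 0.108, 0.0], [-0.0, -0.0, -1.0]]
wrist_force: [-0.2, -1.4, 1.2]
gripper_width: 0.502
```

```bash
python3 - <<'E'
from h import *
s=st(); print(w2c(s['tcp_pos']))
E
```

```text
t 16.0 tcp [0.5388 0.1363 0.0238] yaw -96.22 tilt 0.02 F [-0.2435 -1.3907  1.1935] g 0.502 j [ 30.9  28.2 -22.8   0.  -38.9 -37.1]
[-0.0004  0.0734  0.0238]
```

Emit:
{"fn": "drive_tool", "kwargs": {"deltas": [{"dx": -0.001,"dy": 0,"dz": 0,"wx": 0,"wy": 0,"wz": 0},{"dx": -0.002,"dy": 0,"dz": 0,"wx": 0,"wy": 0,"wz": 0},{"dx": -0.002,"dy": 0,"dz": 0,"wx": 0,"wy": 0,"wz": 0}]}}

```text
time_s: 16.3
tcp_pos: [0.539, 0.1381, 0.0238]
ee_rot: [[-0.108, -0.994, 0.0], [-0.994, 0.108, -0.0], [0.0, -0.0, -1.0]]
wrist_force: [0.5, -2.0, 3.7]
gripper_width: 0.502
```

```bash
python3 - <<'E'
from h import *
s=st(); print(w2c(s['tcp_pos']))
E
```

```text
t 16.3 tcp [0.539  0.1381 0.0238] yaw -96.22 tilt 0.01 F [ 0.5184 -1.9551  3.664 ] g 0.502 j [ 31.1  28.3 -22.8   0.  -39.  -37.3]
[-0.0004  0.0752  0.0238]
```

Emit:
{"fn": "drive_tool", "kwargs": {"deltas": [{"dx": -0.001,"dy": 0,"dz": 0,"wx": 0,"wy": 0,"wz": 0},{"dx": -0.0015,"dy": 0,"dz": 0,"wx": 0,"wy": 0,"wz": 0},{"dx": -0.0015,"dy": 0,"dz": 0,"wx": 0,"wy": 0,"wz": 0}]}}

```text
time_s: 16.6
tcp_pos: [0.539, 0.1386, 0.0237]
ee_rot: [[-0.109, -0.994, -0.001], [-0.994, 0.109, -0.002], [0.002, 0.001, -1.0]]
wrist_force: [0.6, -5.4, 3.1]
gripper_width: 0.506
```

```bash
python3 - <<'E'
from h import *
s=st(); print(w2c(s['tcp_pos']))
E
```

```text
t 16.6 tcp [0.539  0.1386 0.0237] yaw -96.23 tilt 0.1 F [ 0.6039 -5.41    3.1066] g 0.506 j [ 31.1  28.3 -22.7   0.1 -39.1 -37.4]
[-0.0005  0.0757  0.0237]
```

Emit:
{"fn": "drive_tool", "kwargs": {"deltas": [{"dx": 0.0015,"dy": 0,"dz": 0,"wx": 0,"wy": 0,"wz": 0},{"dx": 0.0015,"dy": 0,"dz": 0,"wx": 0,"wy": 0,"wz": 0},{"dx": 0.0015,"dy": 0,"dz": 0,"wx": 0,"wy": 0,"wz": 0},{"dx": 0.0015,"dy": 0,"dz": -0.005,"wx": 0,"wy": 0,"wz": 0},{"dx": 0.0015,"dy": 0,"dz": -0.03,"wx": 0,"wy": 0,"wz": 0},{"dx": 0.0015,"dy": 0,"dz": -0.08,"wx": 0,"wy": 0,"wz": 0},{"dx": 0.0015,"dy": 0,"dz": -0.13,"wx": 0,"wy": 0,"wz": 0},{"dx": 0.0015,"dy": 0,"dz": -0.15,"wx": 0,"wy": 0,"wz": 0},{"dx": 0.0015,"dy": 0,"dz": -0.15,"wx": 0,"wy": 0,"wz": 0}], "gripper": 0.8}}

```text
time_s: 17.5
tcp_pos: [0.541, 0.1395, 0.1783]
ee_rot: [[-0.108, -0.994, 0.009], [-0.994, 0.108, 0.004], [-0.005, -0.008, -1.0]]
wrist_force: [-0.5, 0.3, -0.3]
gripper_width: 0.799
```

```bash
python3 - <<'E'
from h import *
s=st(); 
import pickle; s,i=cap("wrist","10"); pickle.dump(s,open("s10.pkl","wb")); crop(i,260,90,460,260,4,"cw10")
f=lambda p:(proj("wrist",p,s)-[260,90])*4
print(f(c2w(-.1,.1159,.051)),f(c2w(-.125,.1159,.036)),f(c2w(-.121,.1159,.036)))
E
```

```text
t 17.5 tcp [0.541  0.1395 0.1783] yaw -96.17 tilt 0.55 F [-0.5148  0.3173 -0.2604] g 0.799 j [ 31.1  17.4 -13.2   0.  -58.8 -37.3]
[649.5554 551.1149] [724.5548 530.9152] [709.7932 530.8702]
```

View pics/cw10.png

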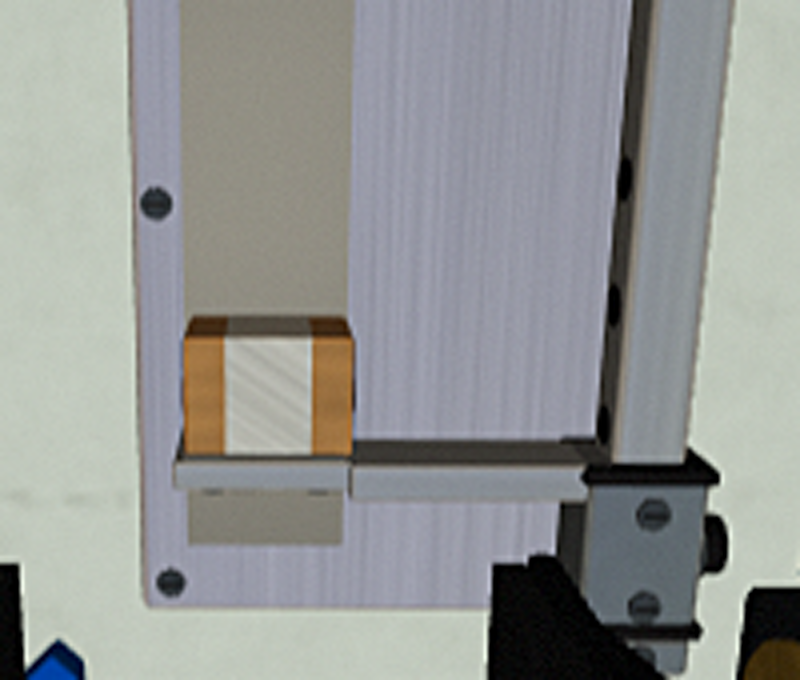

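```bash
python3 - <<'E'
from h import *
import pickle
s=pickle.load(open("s10.pkl","rb")); w=lambda u,v:(260+u/4,90+v/4)
for p in [(184,337),(353,337),(350,455),(185,455)]: print(w2c(at("wrist",w(*p),.042,s)))
s,i=cap("top","11"); crop(i,180,120,420,270,3.3,"ct11")
E
```

```text
[0.0207 0.0614 0.042 ]
[-0.0224  0.0613  0.042 ]
[-0.0223  0.0927  0.042 ]
[0.021  0.0929 0.042 ]
```

View pics/ct11.png

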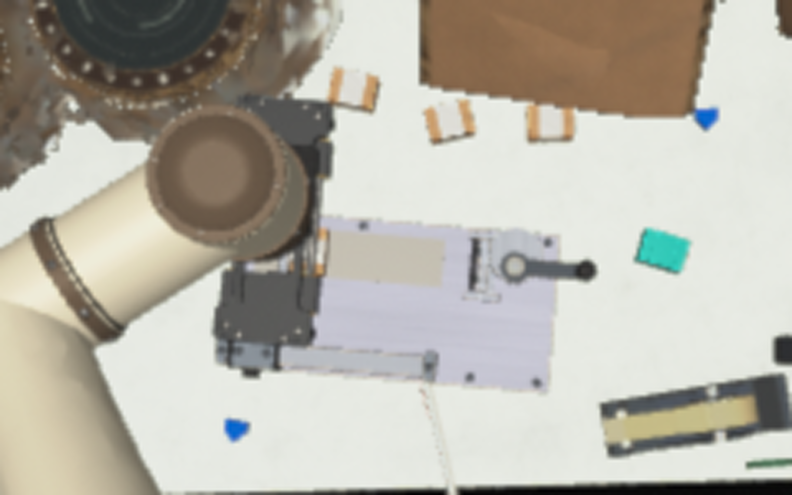

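```bash
python3 - <<'E'
from h import *
delta([.545,.322,.2],-171.2)
E
```

```text
d mm [-183.3   13.4  -26.2] w [ 0.04  0.04 74.97]
```

Emit:
{"fn": "drive_tool", "kwargs": {"deltas": [{"dx": -0.02,"dy": 0.002,"dz": -0.01,"wx": 0,"wy": 0,"wz": 8.3},{"dx": -0.05,"dy": 0.004,"dz": -0.02,"wx": 0,"wy": 0,"wz": 16.6},{"dx": -0.08,"dy": 0.006,"dz": -0.025,"wx": 0,"wy": 0,"wz": 25},{"dx": -0.11,"dy": 0.008,"dz": -0.026,"wx": 0,"wy": 0,"wz": 33.3},{"dx": -0.14,"dy": 0.01,"dz": -0.026,"wx": 0,"wy": 0,"wz": 41.6},{"dx": -0.165,"dy": 0.012,"dz": -0.026,"wx": 0,"wy": 0,"wz": 50},{"dx": -0.18,"dy": 0.013,"dz": -0.026,"wx": 0,"wy": 0,"wz": 58.3},{"dx": -0.183,"dy": 0.0135,"dz": -0.026,"wx": 0,"wy": 0,"wz": 66.6},{"dx": -0.183,"dy": 0.0135,"dz": -0.026,"wx": 0,"wy": 0,"wz": 75},{"dx": -0.183,"dy": 0.0135,"dz": -0.026,"wx": 0,"wy": 0,"wz": 75},{"dx": -0.183,"dy": 0.0135,"dz": -0.026,"wx": 0,"wy": 0,"wz": 75}]}}

```text
time_s: 18.7
tcp_pos: [0.5448, 0.3212, 0.1979]
ee_rot: [[-0.988, -0.156, -0.002], [-0.156, 0.988, -0.002], [0.003, -0.002, -1.0]]
wrist_force: [0.5, -0.6, 0.6]
gripper_width: 0.803
```

```bash
python3 - <<'E'
from h import *
s=st(); 
import pickle; s,i=cap("wrist","12"); pickle.dump(s,open("s12.pkl","wb")); crop(i,240,90,440,260,4,"cw12")
print(proj("wrist",[.56,.322,.032],s))
E
```

```text
t 18.7 tcp [0.5448 0.3212 0.1979] yaw -171.05 tilt 0.18 F [ 0.4829 -0.5699  0.5551] g 0.803 j [  45.2   23.8   -0.4   -0.   -66.  -126.2]
[322.0555 196.5671]
```

View pics/wrist_12.png

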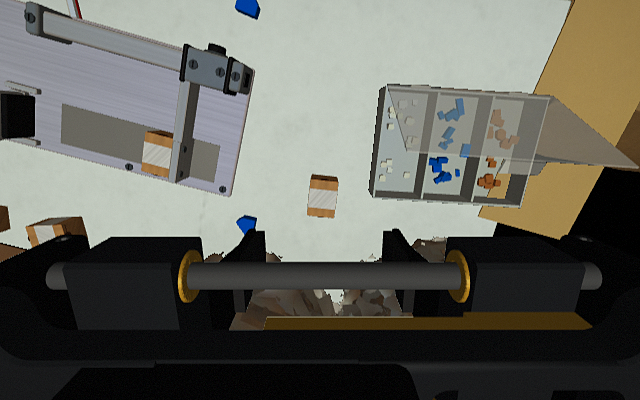

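View pics/cw12.png

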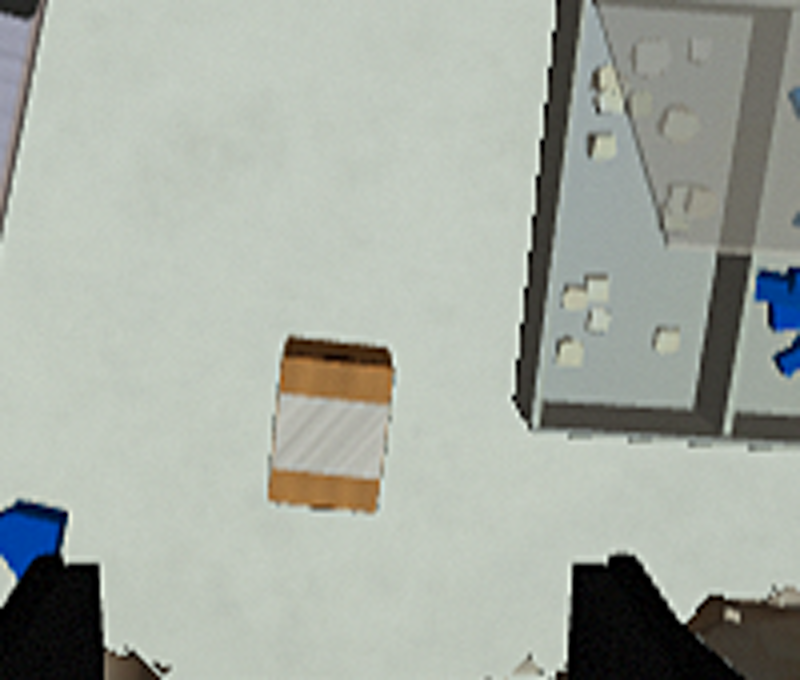

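```bash
python3 - <<'E'
from h import *
import pickle
s=pickle.load(open("s12.pkl","rb")); w=lambda u,v:(240+u/4,90+v/4)
c,a=boxtop("wrist",[w(283,357),w(393,368),w(377,512),w(268,500)],.032,s)
# grip 8 mm toward -x along long axis
d=np.array([np.cos(np.radians(a)),np.sin(np.radians(a))]); g=c-.008*d; print(g)
delta([g[0],g[1],.014],-171.2,s)
print("bag bits", [at("wrist",w(*p),.08,s) for p in [(130,655),(530,660),(710,600)]])
E
```

```text
centre [0.5626 0.323 ] rect [0.5625 0.3232] size [43.2 32. ] long-axis yaw 2.4
[0.5546 0.3226]
d mm [-10.5   0.2 183.8] w [-0.09 -0.15  0.15]
bag bits [array([0.6156, 0.2791, 0.08  ]), array([0.6008, 0.3815, 0.08  ]), array([0.5772, 0.4234, 0.08  ])]
```

Emit:
{"fn": "drive_tool", "kwargs": {"deltas": [{"dx": -0.007,"dy": 0,"dz": 0.04,"wx": 0,"wy": 0,"wz": 0},{"dx": -0.0075,"dy": 0,"dz": 0.08,"wx": 0,"wy": 0,"wz": 0},{"dx": -0.0075,"dy": 0,"dz": 0.11,"wx": 0,"wy": 0,"wz": 0},{"dx": -0.0075,"dy": 0,"dz": 0.13,"wx": 0,"wy": 0,"wz": 0},{"dx": -0.0075,"dy": 0,"dz": 0.145,"wx": 0,"wy": 0,"wz": 0},{"dx": -0.0075,"dy": 0,"dz": 0.155,"wx": 0,"wy": 0,"wz": 0},{"dx": -0.0075,"dy": 0,"dz": 0.155,"wx": 0,"wy": 0,"wz": 0}]}}

```text
time_s: 19.45
tcp_pos: [0.5519, 0.3219, 0.0429]
ee_rot: [[-0.988, -0.153, -0.003], [-0.153, 0.988, -0.002], [0.003, -0.002, -1.0]]
wrist_force: [0.2, -0.4, 1.2]
gripper_width: 0.796
```

```bash
python3 - <<'E'
from h import *
s=st(); 
import pickle; s,i=cap("wrist","13"); pickle.dump(s,open("s13.pkl","wb")); crop(i,160,150,480,350,2.5,"cw13")
delta([.5516,.3226,.015],-171.2,s)
E
```

```text
t 19.45 tcp [0.5519 0.3219 0.0429] yaw -171.2 tilt 0.2 F [ 0.246  -0.4057  1.2369] g 0.796 j [  44.7   33.1   -9.3   -0.   -47.8 -125.9]
d mm [ 0.1  0.8 27.9] w [-0.1  -0.17  0.  ]
```

View pics/cw13.png

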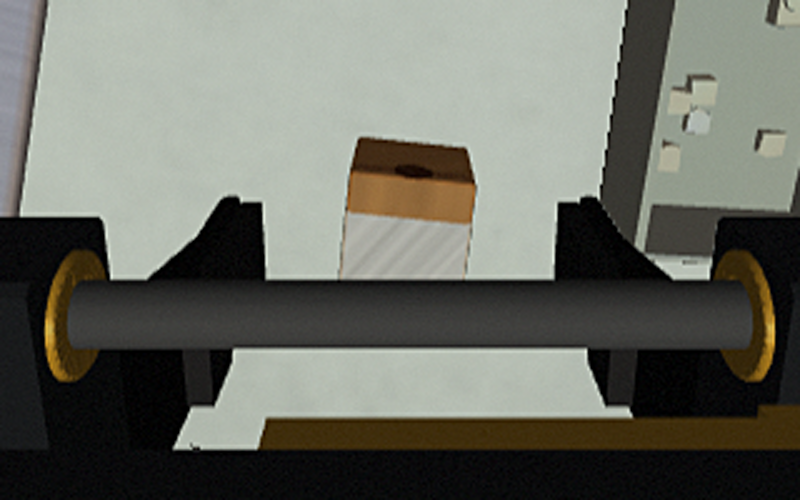

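Emit:
{"fn": "drive_tool", "kwargs": {"deltas": [{"dx": 0,"dy": 0.0005,"dz": 0,"wx": 0,"wy": 0,"wz": 0},{"dx": 0,"dy": 0.0005,"dz": 0.002,"wx": 0,"wy": 0,"wz": 0},{"dx": 0,"dy": 0.0005,"dz": 0.01,"wx": 0,"wy": 0,"wz": 0},{"dx": 0,"dy": 0.0005,"dz": 0.018,"wx": 0,"wy": 0,"wz": 0},{"dx": 0,"dy": 0.0005,"dz": 0.024,"wx": 0,"wy": 0,"wz": 0},{"dx": 0,"dy": 0.0005,"dz": 0.028,"wx": 0,"wy": 0,"wz": 0},{"dx": 0,"dy": 0.0005,"dz": 0.028,"wx": 0,"wy": 0,"wz": 0}], "gripper": 0.57}}

```text
time_s: 20.2
tcp_pos: [0.5522, 0.3228, 0.0155]
ee_rot: [[-0.988, -0.152, -0.001], [-0.152, 0.988, -0.001], [0.002, -0.001, -1.0]]
wrist_force: [0.1, 0.2, 0.4]
gripper_width: 0.57
```

Emit:
{"fn": "drive_tool", "kwargs": {"deltas": [{"dx": 0,"dy": 0,"dz": 0,"wx": 0,"wy": 0,"wz": 0},{"dx": 0,"dy": 0,"dz": 0,"wx": 0,"wy": 0,"wz": 0},{"dx": 0,"dy": 0,"dz": 0,"wx": 0,"wy": 0,"wz": 0},{"dx": 0,"dy": 0,"dz": 0,"wx": 0,"wy": 0,"wz": 0},{"dx": 0,"dy": 0,"dz": 0,"wx": 0,"wy": 0,"wz": 0}], "gripper": 0.2}}

```text
time_s: 20.7
tcp_pos: [0.5528, 0.3233, 0.0169]
ee_rot: [[-0.988, -0.153, 0.0], [-0.153, 0.988, 0.0], [-0.0, 0.0, -1.0]]
wrist_force: [-1.2, 0.1, 0.3]
gripper_width: 0.371
```

```bash
python3 - <<'E'
from h import *
s=st(); print(s['gripper_width']*87)
# target on bed: box centre at clamp (0,-.01); box centre is 11mm from tcp along -tool x (world +x)
p=c2w(-.011,-.005,.12); delta(p,-186.2,s); print(p)
E
```

```text
t 20.7 tcp [0.5528 0.3233 0.0169] yaw -171.22 tilt 0.03 F [-1.1684  0.0877  0.3414] g 0.371 j [  44.8   35.   -10.4    0.   -44.6 -126. ]
32.25887711017273
d mm [  72.8 -255.7 -103.2] w [ 0.02  0.02 14.98]
[0.5198 0.0595 0.12  ]
```

Emit:
{"fn": "drive_tool", "kwargs": {"deltas": [{"dx": 0,"dy": 0,"dz": -0.02,"wx": 0,"wy": 0,"wz": 0},{"dx": 0,"dy": 0,"dz": -0.06,"wx": 0,"wy": 0,"wz": 0},{"dx": 0.003,"dy": -0.01,"dz": -0.1,"wx": 0,"wy": 0,"wz": 0},{"dx": 0.01,"dy": -0.035,"dz": -0.12,"wx": 0,"wy": 0,"wz": 2},{"dx": 0.02,"dy": -0.075,"dz": -0.12,"wx": 0,"wy": 0,"wz": 5},{"dx": 0.034,"dy": -0.12,"dz": -0.12,"wx": 0,"wy": 0,"wz": 8},{"dx": 0.048,"dy": -0.165,"dz": -0.115,"wx": 0,"wy": 0,"wz": 11},{"dx": 0.06,"dy": -0.21,"dz": -0.11,"wx": 0,"wy": 0,"wz": 14},{"dx": 0.069,"dy": -0.24,"dz": -0.1,"wx": 0,"wy": 0,"wz": 15},{"dx": 0.073,"dy": -0.256,"dz": -0.09,"wx": 0,"wy": 0,"wz": 15},{"dx": 0.073,"dy": -0.256,"dz": -0.08,"wx": 0,"wy": 0,"wz": 15},{"dx": 0.073,"dy": -0.256,"dz": -0.08,"wx": 0,"wy": 0,"wz": 15}]}}

```text
time_s: 21.9
tcp_pos: [0.5189, 0.059, 0.0951]
ee_rot: [[-0.994, 0.109, -0.003], [0.109, 0.994, -0.001], [0.002, -0.001, -1.0]]
wrist_force: [-0.8, -0.4, -1.0]
gripper_width: 0.376
```

```bash
python3 - <<'E'
from h import *
s=st(); print(w2c(s['tcp_pos']),s['gripper_width']*87); delta(c2w(-.011,-.005,.028),-186.2,s)
import pickle; s,i=cap("wrist","14"); pickle.dump(s,open("s14.pkl","wb"));
E
```

```text
t 21.9 tcp [0.5189 0.059  0.0951] yaw 173.76 tilt 0.15 F [-0.8423 -0.4214 -1.0004] g 0.376 j [  24.3   19.9  -23.6   -0.   -46.7 -120.5]
[-0.0118 -0.0056  0.0951] 32.71956343095377
d mm [-1.   0.6 67.1] w [-0.06 -0.14 -0.04]
```

View pics/wrist_14.png

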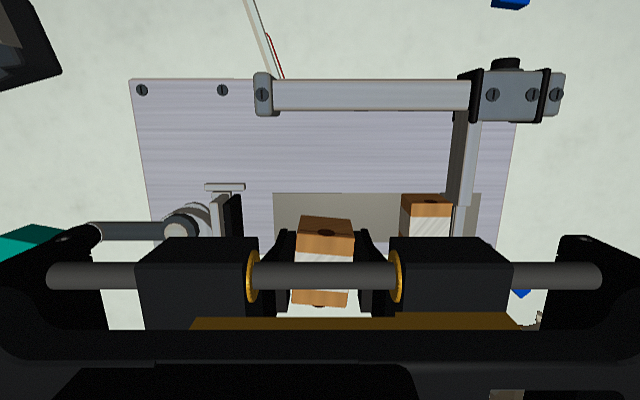

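Emit:
{"fn": "drive_tool", "kwargs": {"deltas": [{"dx": -0.001,"dy": 0.0005,"dz": 0.025,"wx": 0,"wy": 0,"wz": 0},{"dx": -0.001,"dy": 0.0005,"dz": 0.045,"wx": 0,"wy": 0,"wz": 0},{"dx": -0.001,"dy": 0.0005,"dz": 0.06,"wx": 0,"wy": 0,"wz": 0},{"dx": -0.001,"dy": 0.0005,"dz": 0.066,"wx": 0,"wy": 0,"wz": 0},{"dx": -0.001,"dy": 0.0005,"dz": 0.067,"wx": 0,"wy": 0,"wz": 0},{"dx": -0.001,"dy": 0.0005,"dz": 0.067,"wx": 0,"wy": 0,"wz": 0}]}}

```text
time_s: 22.55
tcp_pos: [0.5213, 0.0603, 0.0301]
ee_rot: [[-0.994, 0.107, 0.001], [0.107, 0.994, 0.0], [-0.001, 0.0, -1.0]]
wrist_force: [-0.0, -0.8, -0.0]
gripper_width: 0.379
```

```bash
python3 - <<'E'
from h import *
s=st(); print(w2c(s['tcp_pos']),s['gripper_width']*87)
E
```

```text
t 22.55 tcp [0.5213 0.0603 0.0301] yaw 173.84 tilt 0.07 F [-0.0157 -0.8094 -0.0432] g 0.379 j [  24.3   25.4  -27.     0.   -37.5 -120.5]
[-0.0096 -0.0041  0.0301] 32.95632865085344
```

Emit:
{"fn": "drive_tool", "kwargs": {"deltas": [{"dx": 0,"dy": 0,"dz": 0.002,"wx": 0,"wy": 0,"wz": 0},{"dx": 0,"dy": 0,"dz": 0.003,"wx": 0,"wy": 0,"wz": 0},{"dx": 0,"dy": 0,"dz": 0.003,"wx": 0,"wy": 0,"wz": 0}]}}

```text
time_s: 22.85
tcp_pos: [0.5208, 0.0595, 0.0269]
ee_rot: [[-0.994, 0.108, 0.001], [0.108, 0.994, 0.0], [-0.001, 0.0, -1.0]]
wrist_force: [0.3, 0.7, -0.3]
gripper_width: 0.378
```

Emit:
{"fn": "drive_tool", "kwargs": {"deltas": [{"dx": 0,"dy": 0,"dz": 0,"wx": 0,"wy": 0,"wz": 0},{"dx": 0,"dy": 0,"dz": 0,"wx": 0,"wy": 0,"wz": 0},{"dx": 0,"dy": 0,"dz": -0.005,"wx": 0,"wy": 0,"wz": 0},{"dx": 0,"dy": 0,"dz": -0.03,"wx": 0,"wy": 0,"wz": 0},{"dx": 0,"dy": 0,"dz": -0.07,"wx": 0,"wy": 0,"wz": 0},{"dx": 0,"dy": 0,"dz": -0.11,"wx": 0,"wy": 0,"wz": -8},{"dx": 0,"dy": 0,"dz": -0.11,"wx": 0,"wy": 0,"wz": -16},{"dx": 0,"dy": 0,"dz": -0.11,"wx": 0,"wy": 0,"wz": -24},{"dx": 0,"dy": 0,"dz": -0.11,"wx": 0,"wy": 0,"wz": -32},{"dx": 0,"dy": 0,"dz": -0.11,"wx": 0,"wy": 0,"wz": -40},{"dx": 0,"dy": 0,"dz": -0.11,"wx": 0,"wy": 0,"wz": -48},{"dx": 0,"dy": 0,"dz": -0.11,"wx": 0,"wy": 0,"wz": -56},{"dx": 0,"dy": 0,"dz": -0.11,"wx": 0,"wy": 0,"wz": -64},{"dx": 0,"dy": 0,"dz": -0.11,"wx": 0,"wy": 0,"wz": -72},{"dx": 0,"dy": 0,"dz": -0.11,"wx": 0,"wy": 0,"wz": -80},{"dx": -0.01,"dy": 0,"dz": -0.11,"wx": 0,"wy": 0,"wz": -88},{"dx": -0.01,"dy": 0,"dz": -0.11,"wx": 0,"wy": 0,"wz": -90},{"dx": -0.01,"dy": 0,"dz": -0.11,"wx": 0,"wy": 0,"wz": -90}], "gripper": 0.62}}

```text
time_s: 24.65
tcp_pos: [0.5306, 0.0583, 0.1369]
ee_rot: [[-0.109, -0.994, 0.0], [-0.994, 0.109, 0.0], [-0.0, -0.0, -1.0]]
wrist_force: [-0.1, 1.3, 0.0]
gripper_width: 0.621
```

```bash
python3 - <<'E'
from h import *
s=st(); 
import pickle; s,i=cap("wrist","15"); pickle.dump(s,open("s15.pkl","wb")); crop(i,220,60,440,260,3.5,"cw15")
E
```

```text
t 24.65 tcp [0.5306 0.0583 0.1369] yaw -96.25 tilt 0.02 F [-0.0677  1.3016  0.0077] g 0.621 j [ 23.7  17.9 -19.3  -0.  -52.8 -29.9]
```

View pics/cw15.png

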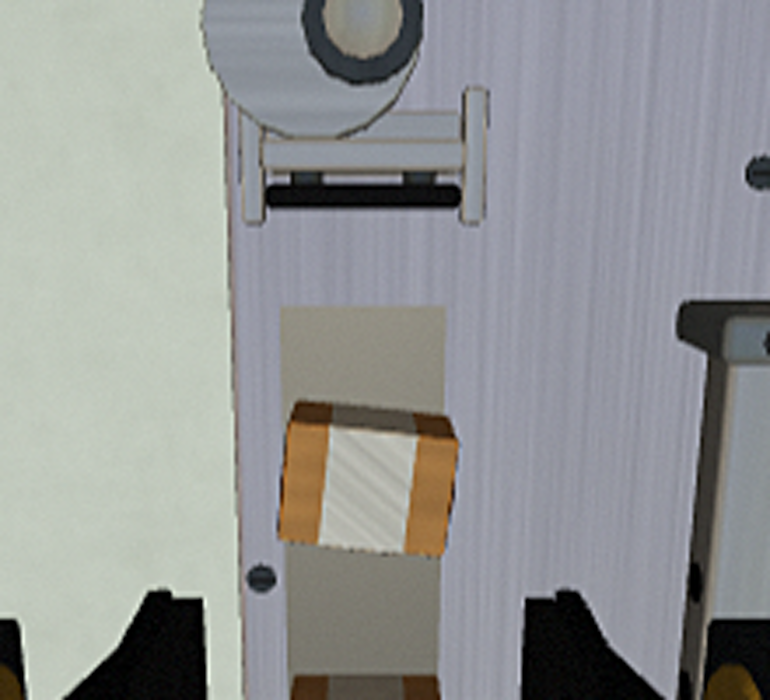

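```bash
python3 - <<'E'
from h import *
import pickle
s=pickle.load(open("s15.pkl","rb")); w=lambda u,v:(220+u/3.5,60+v/3.5)
c,a=boxtop("wrist",[w(290,422),w(457,440),w(442,556),w(278,541)],.042,s)
print(w2c([*c,0]),"pad",w2c(at("wrist",w(365,207),.045,s)), w2c(at("wrist",w(365,207),.030,s)))
delta([c[0],c[1],.025],a-90,s)
E
```

```text
centre [0.5298 0.058 ] rect [0.5299 0.0579] size [43.1 31.9] long-axis yaw -12.0
[-0.0009 -0.0055  0.    ] pad [-0.0005 -0.076   0.045 ] [-0.0005 -0.0758  0.03  ]
d mm [  0.5   0.9 111.9] w [-0.02  0.01  5.78]
```

Emit:
{"fn": "drive_tool", "kwargs": {"deltas": [{"dx": 0.0005,"dy": 0.001,"dz": 0.03,"wx": 0,"wy": 0,"wz": 5.8},{"dx": 0.0005,"dy": 0.001,"dz": 0.065,"wx": 0,"wy": 0,"wz": 5.8},{"dx": 0.0005,"dy": 0.001,"dz": 0.09,"wx": 0,"wy": 0,"wz": 5.8},{"dx": 0.0005,"dy": 0.001,"dz": 0.105,"wx": 0,"wy": 0,"wz": 5.8},{"dx": 0.0005,"dy": 0.001,"dz": 0.114,"wx": 0,"wy": 0,"wz": 5.8},{"dx": 0.0005,"dy": 0.001,"dz": 0.114,"wx": 0,"wy": 0,"wz": 5.8}], "gripper": 0.68}}

```text
time_s: 25.3
tcp_pos: [0.5288, 0.0577, 0.0217]
ee_rot: [[-0.209, -0.978, -0.002], [-0.978, 0.209, -0.001], [0.001, 0.002, -1.0]]
wrist_force: [-0.1, 0.2, -0.6]
gripper_width: 0.677
```

Emit:
{"fn": "drive_tool", "kwargs": {"deltas": [{"dx": 0,"dy": 0,"dz": 0,"wx": 0,"wy": 0,"wz": 0},{"dx": 0,"dy": 0,"dz": 0,"wx": 0,"wy": 0,"wz": 0},{"dx": 0,"dy": 0,"dz": 0,"wx": 0,"wy": 0,"wz": 0},{"dx": 0,"dy": 0,"dz": 0,"wx": 0,"wy": 0,"wz": 0},{"dx": 0,"dy": 0,"dz": 0,"wx": 0,"wy": 0,"wz": 0}], "gripper": 0.3}}

```text
time_s: 25.8
tcp_pos: [0.5301, 0.0583, 0.0236]
ee_rot: [[-0.208, -0.978, 0.002], [-0.978, 0.208, 0.001], [-0.001, -0.002, -1.0]]
wrist_force: [-1.0, 0.1, 6.2]
gripper_width: 0.503
```

```bash
python3 - <<'E'
from h import *
s=st(); print(w2c(s['tcp_pos']),s['gripper_width']*87); delta(c2w(0,.042,s['tcp_pos'][2]),-96.2,s);delta(c2w(0,.0455,s['tcp_pos'][2]),-96.2,s)
E
```

```text
t 25.8 tcp [0.5301 0.0583 0.0236] yaw -102.01 tilt 0.1 F [-1.0465  0.1422  6.2449] g 0.503 j [ 23.7  26.6 -26.2   0.  -37.1 -35.7]
[-0.0006 -0.0051  0.0236] 43.72823783514415
d mm [-47.    4.1   0. ] w [-0.09  0.04 -5.81]
d mm [-50.4   4.5   0. ] w [-0.09  0.04 -5.81]
```

Emit:
{"fn": "drive_tool", "kwargs": {"deltas": [{"dx": 0,"dy": 0,"dz": -0.003,"wx": 0,"wy": 0,"wz": -1},{"dx": -0.008,"dy": 0.001,"dz": -0.003,"wx": 0,"wy": 0,"wz": -3},{"dx": -0.02,"dy": 0.002,"dz": -0.003,"wx": 0,"wy": 0,"wz": -5},{"dx": -0.032,"dy": 0.003,"dz": -0.003,"wx": 0,"wy": 0,"wz": -5.8},{"dx": -0.04,"dy": 0.004,"dz": -0.003,"wx": 0,"wy": 0,"wz": -5.8},{"dx": -0.045,"dy": 0.004,"dz": -0.003,"wx": 0,"wy": 0,"wz": -5.8},{"dx": -0.047,"dy": 0.004,"dz": -0.001,"wx": 0,"wy": 0,"wz": -5.8},{"dx": -0.047,"dy": 0.004,"dz": 0,"wx": 0,"wy": 0,"wz": -5.8},{"dx": -0.047,"dy": 0.004,"dz": 0,"wx": 0,"wy": 0,"wz": -5.8}]}}

```text
time_s: 26.7
tcp_pos: [0.5358, 0.1055, 0.0236]
ee_rot: [[-0.108, -0.994, 0.001], [-0.994, 0.108, 0.001], [-0.001, -0.001, -1.0]]
wrist_force: [-2.5, 2.7, 4.5]
gripper_width: 0.502
```

```bash
python3 - <<'E'
from h import *
s=st(); print(w2c(s['tcp_pos']),s['gripper_width']*87)
E
```

```text
t 26.7 tcp [0.5358 0.1055 0.0236] yaw -96.2 tilt 0.09 F [-2.5123  2.7156  4.4981] g 0.502 j [ 28.2  27.5 -24.3  -0.  -38.1 -34.3]
[-0.0001  0.0424  0.0236] 43.688753839777384
```

Now push to contact with the first box.

Emit:
{"fn": "drive_tool", "kwargs": {"deltas": [{"dx": -0.001,"dy": 0,"dz": 0,"wx": 0,"wy": 0,"wz": 0},{"dx": -0.0025,"dy": 0,"dz": 0,"wx": 0,"wy": 0,"wz": 0},{"dx": -0.0035,"dy": 0,"dz": 0,"wx": 0,"wy": 0,"wz": 0},{"dx": -0.0035,"dy": 0,"dz": 0,"wx": 0,"wy": 0,"wz": 0}]}}

```text
time_s: 27.1
tcp_pos: [0.5362, 0.1077, 0.0236]
ee_rot: [[-0.108, -0.994, 0.001], [-0.994, 0.108, -0.001], [0.001, -0.001, -1.0]]
wrist_force: [-0.4, -2.6, 6.1]
gripper_width: 0.504
```

```bash
python3 - <<'E'
from h import *
s=st(); print(w2c(s['tcp_pos']),s['gripper_width']*87)
E
```

```text
t 27.1 tcp [0.5362 0.1077 0.0236] yaw -96.21 tilt 0.06 F [-0.4449 -2.6345  6.1074] g 0.504 j [ 28.4  27.6 -24.2   0.1 -38.2 -34.7]
[0.     0.0447 0.0236] 43.84523347881617
```

Emit:
{"fn": "drive_tool", "kwargs": {"deltas": [{"dx": 0.002,"dy": 0,"dz": 0,"wx": 0,"wy": 0,"wz": 0},{"dx": 0.002,"dy": 0,"dz": 0,"wx": 0,"wy": 0,"wz": 0},{"dx": 0.002,"dy": 0,"dz": -0.001,"wx": 0,"wy": 0,"wz": 0},{"dx": 0.002,"dy": 0,"dz": -0.02,"wx": 0,"wy": 0,"wz": 0},{"dx": 0.002,"dy": 0,"dz": -0.06,"wx": 0,"wy": 0,"wz": 0},{"dx": 0,"dy": 0,"dz": -0.11,"wx": 0,"wy": 0,"wz": 0},{"dx": 0,"dy": -0.02,"dz": -0.15,"wx": 0,"wy": 0,"wz": 2},{"dx": 0,"dy": -0.06,"dz": -0.175,"wx": 0,"wy": 0,"wz": 4},{"dx": -0.005,"dy": -0.1,"dz": -0.175,"wx": 0,"wy": 0,"wz": 6},{"dx": -0.015,"dy": -0.118,"dz": -0.175,"wx": 0,"wy": 0,"wz": 6.3},{"dx": -0.015,"dy": -0.118,"dz": -0.175,"wx": 0,"wy": 0,"wz": 6.3},{"dx": -0.015,"dy": -0.118,"dz": -0.175,"wx": 0,"wy": 0,"wz": 6.3}], "gripper": 0.7}}

```text
time_s: 28.3
tcp_pos: [0.6541, 0.1103, 0.1964]
ee_rot: [[-0.217, -0.976, -0.002], [-0.976, 0.217, -0.001], [0.001, 0.002, -1.0]]
wrist_force: [-1.1, 0.4, 0.7]
gripper_width: 0.699
```

```bash
python3 - <<'E'
from h import *
s=st(); 
import pickle; s,i=cap("wrist","16"); pickle.dump(s,open("s16.pkl","wb")); print(proj("wrist",[.654,.1085,.032],s))
E
```

```text
t 28.3 tcp [0.6541 0.1103 0.1964] yaw -102.53 tilt 0.13 F [-1.0638  0.4309  0.7374] g 0.699 j [ 23.5  26.8   4.3  -0.  -67.6 -36. ]
[323.1385 182.0903]
```

View pics/wrist_16.png

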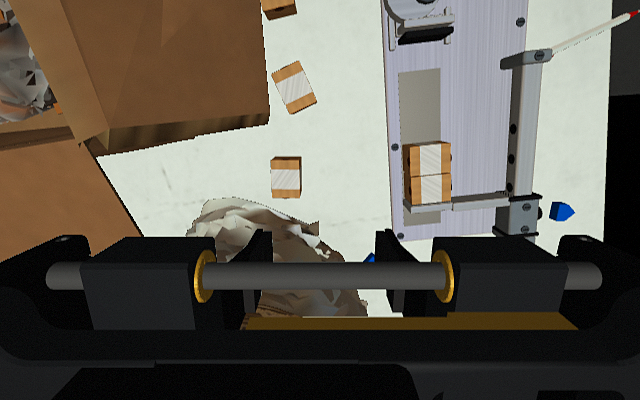

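```bash
python3 - <<'E'
from h import *
i=cv2.imread("pics/wrist_16.png"); crop(i,180,60,400,260,3.5,"cw16"); s,i=cap("top","17"); crop(i,240,110,420,220,4.4,"ct17")
s,i=cap("side","17"); crop(i,220,170,340,330,3.7,"cs17")
E
```

```text
(no output)
```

View pics/cw16.png

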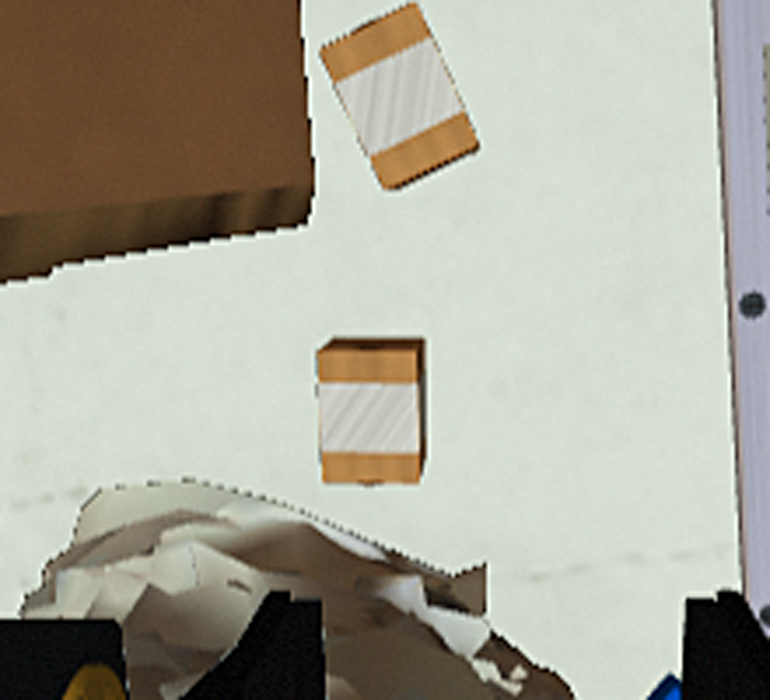

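View pics/ct17.png

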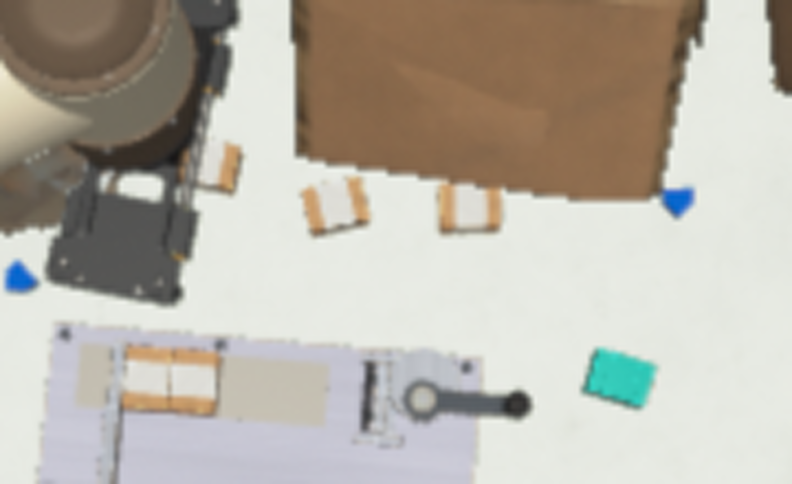

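View pics/cs17.png

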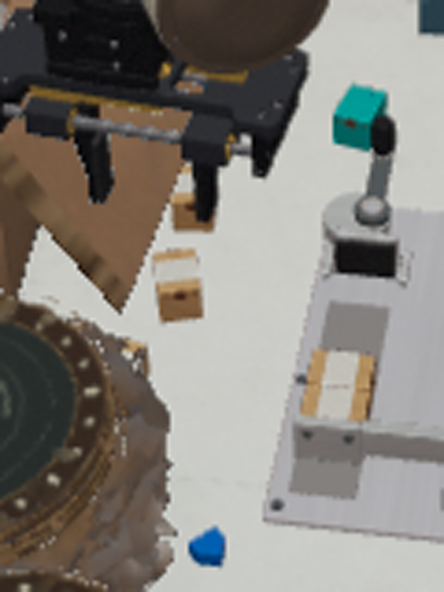

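```bash
python3 - <<'E'
from h import *
import pickle
s=pickle.load(open("s16.pkl","rb")); w=lambda u,v:(180+u/3.5,60+v/3.5)
c,a=boxtop("wrist",[w(318,352),w(420,352),w(420,483),w(323,483)],.032,s)
d,b=boxtop("wrist",[w(320,50),w(415,3),w(480,147),w(390,190)],.032,s)
print("flap corner ", at("wrist",w(312,222),.015,s), "bag tip",at("wrist",w(485,568),.0,s), [at("wrist",w(185,480),z,s) for z in (0,.05,.1,.15)])
print([at("wrist",w(0,280),z,s) for z in (.05,.1,.15)])
E
```

```text
centre [0.6943 0.0966] rect [0.6942 0.0966] size [43.2 32.1] long-axis yaw 76.9
centre [0.6611 0.0053] rect [0.6613 0.0053] size [44.1 30.7] long-axis yaw -77.4
flap corner  [0.6993 0.0333 0.015 ] bag tip [0.6727 0.1657 0.    ] [array([0.7701, 0.1097, 0.    ]), array([0.7517, 0.0996, 0.05  ]), array([0.7333, 0.0896, 0.1   ]), array([0.7149, 0.0795, 0.15  ])]
[array([0.7863, 0.0298, 0.05  ]), array([0.7623, 0.0311, 0.1   ]), array([0.7383, 0.0324, 0.15  ])]
```

```bash
python3 - <<'E'
from h import *
im=cv2.imread("pics/top0.png"); crop(im,240,60,420,170,4.4,"ct0g")
for px in [(265,103),(300,103),(308,100)]: print(px,[at("top",px,z) for z in (.16,.22,.28)])
s=r.sense(); delta([.6712,.1019,.013],-103,s)
E
```

```text
(265, 103) [array([0.7949, 0.1456, 0.16  ]), array([0.7757, 0.1379, 0.22  ]), array([0.7565, 0.1302, 0.28  ])]
(300, 103) [array([0.7922, 0.045 , 0.16  ]), array([0.7731, 0.0423, 0.22  ]), array([0.754 , 0.0397, 0.28  ])]
(308, 100) [array([0.8005, 0.0218, 0.16  ]), array([0.7809, 0.0203, 0.22  ]), array([0.7614, 0.0188, 0.28  ])]
d mm [  4.3 -19.  184.6] w [ 0.03 -0.02  0.5 ]
```

View pics/ct0g.png

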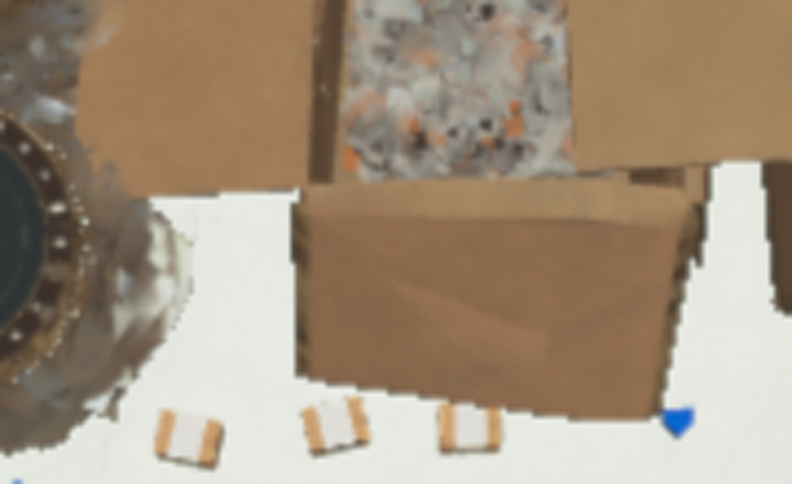

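Emit:
{"fn": "drive_tool", "kwargs": {"deltas": [{"dx": 0.004,"dy": -0.015,"dz": 0.02,"wx": 0,"wy": 0,"wz": 0.5},{"dx": 0.0043,"dy": -0.019,"dz": 0.05,"wx": 0,"wy": 0,"wz": 0.5},{"dx": 0.0043,"dy": -0.019,"dz": 0.085,"wx": 0,"wy": 0,"wz": 0.5},{"dx": 0.0043,"dy": -0.019,"dz": 0.115,"wx": 0,"wy": 0,"wz": 0.5},{"dx": 0.0043,"dy": -0.019,"dz": 0.13,"wx": 0,"wy": 0,"wz": 0.5},{"dx": 0.0043,"dy": -0.019,"dz": 0.14,"wx": 0,"wy": 0,"wz": 0.5},{"dx": 0.0043,"dy": -0.019,"dz": 0.14,"wx": 0,"wy": 0,"wz": 0.5}], "gripper": 1.0}}

```text
time_s: 29.15
tcp_pos: [0.6719, 0.1021, 0.0571]
ee_rot: [[-0.225, -0.974, -0.001], [-0.974, 0.225, -0.0], [0.001, 0.001, -1.0]]
wrist_force: [-0.6, 0.3, -0.1]
gripper_width: 0.998
```

```bash
python3 - <<'E'
from h import *
s=st(); 
import pickle; s,i=cap("wrist","18"); pickle.dump(s,open("s18.pkl","wb"));delta([.6712,.1019,.013],-103,s)
E
```

```text
t 29.15 tcp [0.6719 0.1021 0.0571] yaw -103.01 tilt 0.06 F [-0.5982  0.2556 -0.0733] g 0.998 j [ 22.2  35.4  -2.3   0.  -52.4 -35.2]
d mm [ 0.3  0.6 44.1] w [ 0.05 -0.04 -0.01]
```

View pics/wrist_18.png

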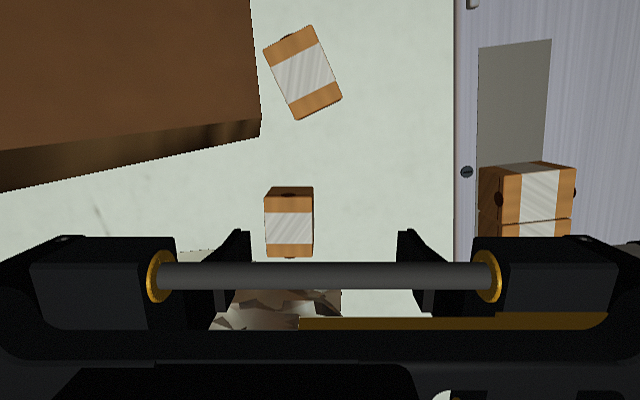

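Emit:
{"fn": "drive_tool", "kwargs": {"deltas": [{"dx": 0,"dy": 0.0005,"dz": 0.012,"wx": 0,"wy": 0,"wz": 0},{"dx": 0,"dy": 0.0005,"dz": 0.024,"wx": 0,"wy": 0,"wz": 0},{"dx": 0,"dy": 0.0005,"dz": 0.035,"wx": 0,"wy": 0,"wz": 0},{"dx": 0,"dy": 0.0005,"dz": 0.042,"wx": 0,"wy": 0,"wz": 0},{"dx": 0,"dy": 0.0005,"dz": 0.042,"wx": 0,"wy": 0,"wz": 0}]}}

```text
time_s: 29.7
tcp_pos: [0.6708, 0.1018, 0.0137]
ee_rot: [[-0.226, -0.974, -0.003], [-0.974, 0.226, -0.001], [0.002, 0.003, -1.0]]
wrist_force: [-0.3, 0.4, -0.7]
gripper_width: 1.0
```

```bash
python3 - <<'E'
from h import *
s=st(); 
E
```

```text
t 29.7 tcp [0.6708 0.1018 0.0137] yaw -103.04 tilt 0.19 F [-0.2726  0.4277 -0.6916] g 1.0 j [ 22.2  38.2  -4.3  -0.  -47.8 -35.3]
```

Emit:
{"fn": "drive_tool", "kwargs": {"deltas": [{"dx": 0,"dy": 0.004,"dz": 0,"wx": 0,"wy": 0,"wz": 0},{"dx": 0,"dy": 0.009,"dz": 0,"wx": 0,"wy": 0,"wz": 0},{"dx": 0,"dy": 0.015,"dz": 0,"wx": 0,"wy": 0,"wz": 0},{"dx": 0,"dy": 0.02,"dz": 0,"wx": 0,"wy": 0,"wz": 0},{"dx": 0,"dy": 0.02,"dz": 0,"wx": 0,"wy": 0,"wz": 0}]}}

```text
time_s: 30.2
tcp_pos: [0.6516, 0.107, 0.016]
ee_rot: [[-0.225, -0.974, -0.0], [-0.974, 0.225, 0.0], [-0.0, 0.0, -1.0]]
wrist_force: [-0.2, -0.7, -0.2]
gripper_width: 0.999
```

Emit:
{"fn": "drive_tool", "kwargs": {"deltas": [{"dx": 0,"dy": 0,"dz": 0,"wx": 0,"wy": 0,"wz": 0},{"dx": 0,"dy": 0,"dz": 0,"wx": 0,"wy": 0,"wz": 0},{"dx": 0,"dy": 0,"dz": 0,"wx": 0,"wy": 0,"wz": 0},{"dx": 0,"dy": 0,"dz": 0,"wx": 0,"wy": 0,"wz": 0},{"dx": 0,"dy": 0,"dz": 0,"wx": 0,"wy": 0,"wz": 0},{"dx": 0,"dy": 0,"dz": 0,"wx": 0,"wy": 0,"wz": 0},{"dx": 0,"dy": 0,"dz": 0,"wx": 0,"wy": 0,"wz": 0},{"dx": 0,"dy": 0,"dz": 0,"wx": 0,"wy": 0,"wz": 0}], "gripper": 0.2}}

```text
time_s: 31.0
tcp_pos: [0.6523, 0.1066, 0.0155]
ee_rot: [[-0.225, -0.974, -0.0], [-0.974, 0.225, -0.0], [0.0, 0.0, -1.0]]
wrist_force: [0.5, -0.5, 1.3]
gripper_width: 0.365
```

```bash
python3 - <<'E'
from h import *
s=st(); print(s['gripper_width']*87)
s,i=cap("wrist","19")
E
```

```text
t 31.0 tcp [0.6523 0.1066 0.0155] yaw -103.03 tilt 0.01 F [ 0.5305 -0.5493  1.3226] g 0.365 j [ 23.3  36.6  -7.2  -0.  -46.2 -36.3]
31.737717379242376
```

View pics/wrist_19.png

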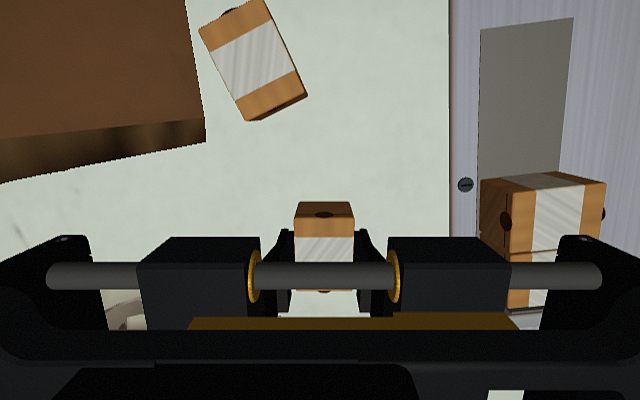

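```bash
python3 - <<'E'
from h import *
s=r.sense(); p=c2w(0,-.024,.1); print(p); delta(p,-186.2,s)
E
```

```text
[0.5287 0.0394 0.1   ]
d mm [ 93.4 105.2 -84.5] w [ 0.   -0.01 83.17]
```

Emit:
{"fn": "drive_tool", "kwargs": {"deltas": [{"dx": 0,"dy": 0,"dz": -0.02,"wx": 0,"wy": 0,"wz": 0},{"dx": 0,"dy": 0,"dz": -0.06,"wx": 0,"wy": 0,"wz": 0},{"dx": 0,"dy": 0.005,"dz": -0.1,"wx": 0,"wy": 0,"wz": 0},{"dx": 0.01,"dy": 0.02,"dz": -0.12,"wx": 0,"wy": 0,"wz": 5},{"dx": 0.03,"dy": 0.04,"dz": -0.12,"wx": 0,"wy": 0,"wz": 12},{"dx": 0.05,"dy": 0.06,"dz": -0.12,"wx": 0,"wy": 0,"wz": 20},{"dx": 0.065,"dy": 0.075,"dz": -0.12,"wx": 0,"wy": 0,"wz": 28},{"dx": 0.08,"dy": 0.09,"dz": -0.12,"wx": 0,"wy": 0,"wz": 36},{"dx": 0.09,"dy": 0.1,"dz": -0.12,"wx": 0,"wy": 0,"wz": 44},{"dx": 0.0935,"dy": 0.105,"dz": -0.12,"wx": 0,"wy": 0,"wz": 52},{"dx": 0.0935,"dy": 0.105,"dz": -0.11,"wx": 0,"wy": 0,"wz": 60},{"dx": 0.0935,"dy": 0.105,"dz": -0.1,"wx": 0,"wy": 0,"wz": 68},{"dx": 0.0935,"dy": 0.105,"dz": -0.09,"wx": 0,"wy": 0,"wz": 76},{"dx": 0.0935,"dy": 0.105,"dz": -0.08,"wx": 0,"wy": 0,"wz": 83.2},{"dx": 0.0935,"dy": 0.105,"dz": -0.07,"wx": 0,"wy": 0,"wz": 83.2},{"dx": 0.0935,"dy": 0.105,"dz": -0.07,"wx": 0,"wy": 0,"wz": 83.2},{"dx": 0.0935,"dy": 0.105,"dz": -0.07,"wx": 0,"wy": 0,"wz": 83.2}]}}

```text
time_s: 32.75
tcp_pos: [0.5288, 0.0392, 0.0854]
ee_rot: [[-0.994, 0.107, -0.001], [0.107, 0.994, -0.0], [0.001, -0.0, -1.0]]
wrist_force: [0.8, -0.1, -1.2]
gripper_width: 0.362
```

```bash
python3 - <<'E'
from h import *
s=st(); print(w2c(s['tcp_pos']),s['gripper_width']*87); delta(c2w(0,-.024,.0265),-186.2,s)
import pickle; s,i=cap("wrist","20"); pickle.dump(s,open("s20.pkl","wb"))
E
```

```text
t 32.75 tcp [0.5288 0.0392 0.0854] yaw 173.88 tilt 0.04 F [ 0.804  -0.1337 -1.241 ] g 0.362 j [  21.8   21.2  -23.2    0.   -45.6 -117.9]
[ 0.0002 -0.0242  0.0854] 31.502689040011013
d mm [ 0.1  0.2 58.9] w [-0.02 -0.03  0.08]
```

View pics/wrist_20.png

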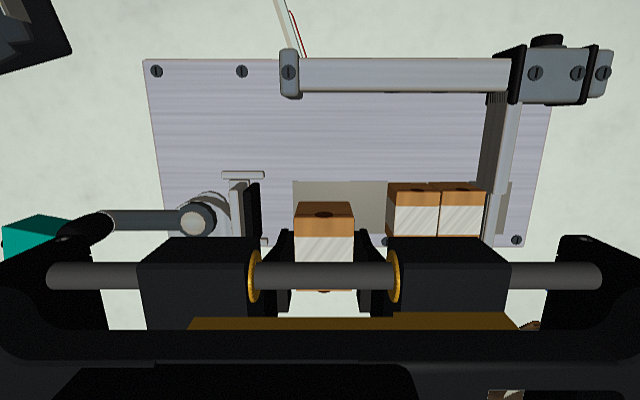

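Emit:
{"fn": "drive_tool", "kwargs": {"deltas": [{"dx": 0,"dy": 0,"dz": 0.02,"wx": 0,"wy": 0,"wz": 0},{"dx": 0,"dy": 0,"dz": 0.04,"wx": 0,"wy": 0,"wz": 0},{"dx": 0,"dy": 0,"dz": 0.053,"wx": 0,"wy": 0,"wz": 0},{"dx": 0,"dy": 0,"dz": 0.059,"wx": 0,"wy": 0,"wz": 0},{"dx": 0,"dy": 0,"dz": 0.061,"wx": 0,"wy": 0,"wz": 0},{"dx": 0,"dy": 0,"dz": 0.061,"wx": 0,"wy": 0,"wz": 0}]}}

```text
time_s: 33.4
tcp_pos: [0.5296, 0.0395, 0.0255]
ee_rot: [[-0.994, 0.108, 0.002], [0.108, 0.994, 0.0], [-0.002, 0.001, -1.0]]
wrist_force: [0.2, 0.5, -1.2]
gripper_width: 0.364
```

```bash
python3 - <<'E'
from h import *
s=st(); print(w2c(s['tcp_pos']))
E
```

```text
t 33.4 tcp [0.5296 0.0395 0.0255] yaw 173.83 tilt 0.1 F [ 0.1885  0.4882 -1.1586] g 0.364 j [  21.8   26.3  -26.4    0.   -37.3 -118. ]
[ 0.0009 -0.0238  0.0255]
```

Emit:
{"fn": "drive_tool", "kwargs": {"deltas": [{"dx": 0,"dy": 0,"dz": 0,"wx": 0,"wy": 0,"wz": 0},{"dx": 0,"dy": 0,"dz": 0,"wx": 0,"wy": 0,"wz": 0},{"dx": 0,"dy": 0,"dz": -0.005,"wx": 0,"wy": 0,"wz": 0},{"dx": 0,"dy": 0,"dz": -0.03,"wx": 0,"wy": 0,"wz": 0},{"dx": 0,"dy": 0,"dz": -0.07,"wx": 0,"wy": 0,"wz": -5},{"dx": 0,"dy": 0,"dz": -0.11,"wx": 0,"wy": 0,"wz": -13},{"dx": 0,"dy": 0,"dz": -0.11,"wx": 0,"wy": 0,"wz": -21},{"dx": 0,"dy": 0,"dz": -0.11,"wx": 0,"wy": 0,"wz": -29},{"dx": 0,"dy": 0,"dz": -0.11,"wx": 0,"wy": 0,"wz": -37},{"dx": 0,"dy": 0,"dz": -0.11,"wx": 0,"wy": 0,"wz": -45},{"dx": 0,"dy": 0,"dz": -0.11,"wx": 0,"wy": 0,"wz": -53},{"dx": 0,"dy": 0,"dz": -0.11,"wx": 0,"wy": 0,"wz": -61},{"dx": 0,"dy": 0,"dz": -0.11,"wx": 0,"wy": 0,"wz": -69},{"dx": 0,"dy": 0,"dz": -0.11,"wx": 0,"wy": 0,"wz": -77},{"dx": 0,"dy": 0,"dz": -0.11,"wx": 0,"wy": 0,"wz": -85},{"dx": 0,"dy": 0,"dz": -0.11,"wx": 0,"wy": 0,"wz": -90},{"dx": 0,"dy": 0,"dz": -0.11,"wx": 0,"wy": 0,"wz": -90}], "gripper": 0.58}}

```text
time_s: 35.1
tcp_pos: [0.529, 0.0393, 0.135]
ee_rot: [[-0.109, -0.994, 0.001], [-0.994, 0.109, 0.0], [-0.0, -0.001, -1.0]]
wrist_force: [-0.2, 0.1, 0.1]
gripper_width: 0.579
```

```bash
python3 - <<'E'
from h import *
s=st(); 
import pickle; s,i=cap("wrist","21"); pickle.dump(s,open("s21.pkl","wb")); crop(i,220,60,440,260,3.5,"cw21")
E
```

```text
t 35.1 tcp [0.529  0.0393 0.135 ] yaw -96.23 tilt 0.04 F [-0.2412  0.1305  0.0661] g 0.579 j [ 21.8  17.7 -19.9   0.  -52.4 -28. ]
```

View pics/cw21.png

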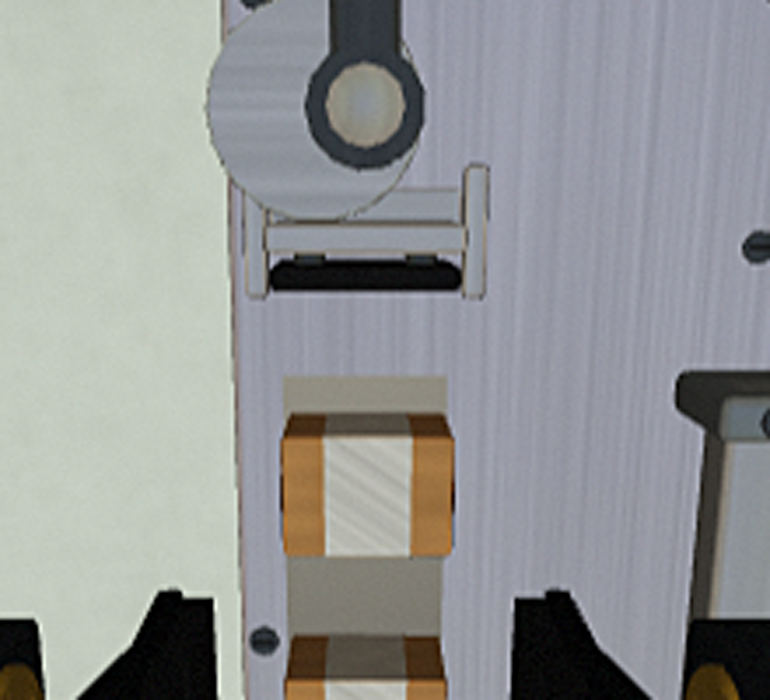

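```bash
python3 - <<'E'
from h import *
import pickle
s=pickle.load(open("s21.pkl","rb")); w=lambda u,v:(220+u/3.5,60+v/3.5)
c,a=boxtop("wrist",[w(282,437),w(453,437),w(452,556),w(284,554)],.042,s)
print(w2c([*c,0]))
delta([c[0],c[1],.0245],a-90,s)
print(w2c(at("wrist",w(365,685),.042,s)))
E
```

```text
centre [0.5281 0.0401] rect [0.5279 0.0401] size [43.7 31.7] long-axis yaw -6.5
[-0.0007 -0.0234  0.    ]
d mm [ -0.6   1.1 110.5] w [-0.04  0.02  0.28]
[0.     0.0294 0.042 ]
```

Emit:
{"fn": "drive_tool", "kwargs": {"deltas": [{"dx": -0.0005,"dy": 0.001,"dz": 0.03,"wx": 0,"wy": 0,"wz": 0},{"dx": -0.0005,"dy": 0.001,"dz": 0.065,"wx": 0,"wy": 0,"wz": 0},{"dx": -0.0005,"dy": 0.001,"dz": 0.09,"wx": 0,"wy": 0,"wz": 0},{"dx": -0.0005,"dy": 0.001,"dz": 0.105,"wx": 0,"wy": 0,"wz": 0},{"dx": -0.0005,"dy": 0.001,"dz": 0.111,"wx": 0,"wy": 0,"wz": 0},{"dx": -0.0005,"dy": 0.001,"dz": 0.111,"wx": 0,"wy": 0,"wz": 0}], "gripper": 0.68}}

```text
time_s: 35.75
tcp_pos: [0.5278, 0.0398, 0.0231]
ee_rot: [[-0.109, -0.994, -0.001], [-0.994, 0.109, -0.001], [0.001, 0.001, -1.0]]
wrist_force: [1.4, -0.3, 0.4]
gripper_width: 0.681
```

Emit:
{"fn": "drive_tool", "kwargs": {"deltas": [{"dx": 0,"dy": 0,"dz": 0,"wx": 0,"wy": 0,"wz": 0},{"dx": 0,"dy": 0,"dz": 0,"wx": 0,"wy": 0,"wz": 0},{"dx": 0,"dy": 0,"dz": 0,"wx": 0,"wy": 0,"wz": 0},{"dx": 0,"dy": 0,"dz": 0,"wx": 0,"wy": 0,"wz": 0},{"dx": 0,"dy": 0,"dz": 0,"wx": 0,"wy": 0,"wz": 0}], "gripper": 0.3}}

```text
time_s: 36.25
tcp_pos: [0.5286, 0.0401, 0.0245]
ee_rot: [[-0.108, -0.994, 0.002], [-0.994, 0.108, 0.0], [-0.001, -0.002, -1.0]]
wrist_force: [-0.7, 0.8, 7.0]
gripper_width: 0.504
```

```bash
python3 - <<'E'
from h import *
s=st(); print(w2c(s['tcp_pos']),s['gripper_width']*87); delta(c2w(0,.011,s['tcp_pos'][2]),-96.2,s)
E
```

```text
t 36.25 tcp [0.5286 0.0401 0.0245] yaw -96.22 tilt 0.1 F [-0.6661  0.7653  6.9574] g 0.504 j [ 21.9  26.3 -26.6   0.  -37.1 -28.1]
[-0.0002 -0.0234  0.0245] 43.86305377092169
d mm [-34.4  -0.2   0. ] w [-0.09  0.04 -0.02]
```

Emit:
{"fn": "drive_tool", "kwargs": {"deltas": [{"dx": 0,"dy": 0,"dz": -0.003,"wx": 0,"wy": 0,"wz": 0},{"dx": -0.008,"dy": 0,"dz": -0.003,"wx": 0,"wy": 0,"wz": 0},{"dx": -0.018,"dy": 0,"dz": -0.003,"wx": 0,"wy": 0,"wz": 0},{"dx": -0.027,"dy": 0,"dz": -0.003,"wx": 0,"wy": 0,"wz": 0},{"dx": -0.032,"dy": 0,"dz": -0.002,"wx": 0,"wy": 0,"wz": 0},{"dx": -0.034,"dy": 0,"dz": 0,"wx": 0,"wy": 0,"wz": 0},{"dx": -0.035,"dy": 0,"dz": 0,"wx": 0,"wy": 0,"wz": 0},{"dx": -0.036,"dy": 0,"dz": 0,"wx": 0,"wy": 0,"wz": 0},{"dx": -0.037,"dy": 0,"dz": 0,"wx": 0,"wy": 0,"wz": 0},{"dx": -0.0375,"dy": 0,"dz": 0,"wx": 0,"wy": 0,"wz": 0},{"dx": -0.0375,"dy": 0,"dz": 0,"wx": 0,"wy": 0,"wz": 0}]}}

```text
time_s: 37.35
tcp_pos: [0.5324, 0.0766, 0.0245]
ee_rot: [[-0.108, -0.994, 0.0], [-0.994, 0.108, -0.001], [0.001, -0.001, -1.0]]
wrist_force: [-1.5, -2.8, 6.9]
gripper_width: 0.502
```

```bash
python3 - <<'E'
from h import *
s=st(); print(w2c(s['tcp_pos']),s['gripper_width']*87)
E
```

```text
t 37.35 tcp [0.5324 0.0766 0.0245] yaw -96.19 tilt 0.07 F [-1.496  -2.8275  6.9497] g 0.502 j [ 25.5  26.9 -25.4   0.1 -37.7 -31.8]
[-0.0003  0.0134  0.0245] 43.67619687520103
```

```bash
python3 - <<'E'
from h import *
delta([.65,.005,.2],-167.4)
E
```

```text
d mm [  58.7 -124.7 -175.3] w [-0.07 -0.03 71.21]
```

Emit:
{"fn": "drive_tool", "kwargs": {"deltas": [{"dx": 0.002,"dy": 0,"dz": 0,"wx": 0,"wy": 0,"wz": 0},{"dx": 0.002,"dy": 0,"dz": 0,"wx": 0,"wy": 0,"wz": 0},{"dx": 0.002,"dy": 0,"dz": -0.002,"wx": 0,"wy": 0,"wz": 0},{"dx": 0.002,"dy": 0,"dz": -0.02,"wx": 0,"wy": 0,"wz": 0},{"dx": 0.002,"dy": 0,"dz": -0.06,"wx": 0,"wy": 0,"wz": 0},{"dx": 0.005,"dy": -0.01,"dz": -0.105,"wx": 0,"wy": 0,"wz": 6},{"dx": 0.02,"dy": -0.035,"dz": -0.145,"wx": 0,"wy": 0,"wz": 14},{"dx": 0.035,"dy": -0.065,"dz": -0.17,"wx": 0,"wy": 0,"wz": 22},{"dx": 0.05,"dy": -0.095,"dz": -0.175,"wx": 0,"wy": 0,"wz": 30},{"dx": 0.056,"dy": -0.115,"dz": -0.175,"wx": 0,"wy": 0,"wz": 38},{"dx": 0.0587,"dy": -0.1247,"dz": -0.175,"wx": 0,"wy": 0,"wz": 46},{"dx": 0.0587,"dy": -0.1247,"dz": -0.175,"wx": 0,"wy": 0,"wz": 54},{"dx": 0.0587,"dy": -0.1247,"dz": -0.175,"wx": 0,"wy": 0,"wz": 62},{"dx": 0.0587,"dy": -0.1247,"dz": -0.175,"wx": 0,"wy": 0,"wz": 70},{"dx": 0.0587,"dy": -0.1247,"dz": -0.175,"wx": 0,"wy": 0,"wz": 71.2},{"dx": 0.0587,"dy": -0.1247,"dz": -0.175,"wx": 0,"wy": 0,"wz": 71.2}], "gripper": 0.75}}

```text
time_s: 38.95
tcp_pos: [0.6496, 0.0054, 0.1984]
ee_rot: [[-0.975, -0.22, -0.0], [-0.22, 0.975, -0.0], [0.0, 0.0, -1.0]]
wrist_force: [0.1, -0.2, -0.0]
gripper_width: 0.751
```

```bash
python3 - <<'E'
from h import *
s=st(); 
import pickle; s,i=cap("wrist","22"); pickle.dump(s,open("s22.pkl","wb")); crop(i,180,60,460,260,2.8,"cw22"); print(proj("wrist",[.661,.005,.032],s))
E
```

```text
t 38.95 tcp [0.6496 0.0054 0.1984] yaw -167.29 tilt 0.02 F [ 0.0819 -0.1599 -0.0077] g 0.751 j [ 14.7  25.4   2.2  -0.  -66.8 -92. ]
[320.6571 192.6187]
```

View pics/wrist_22.png

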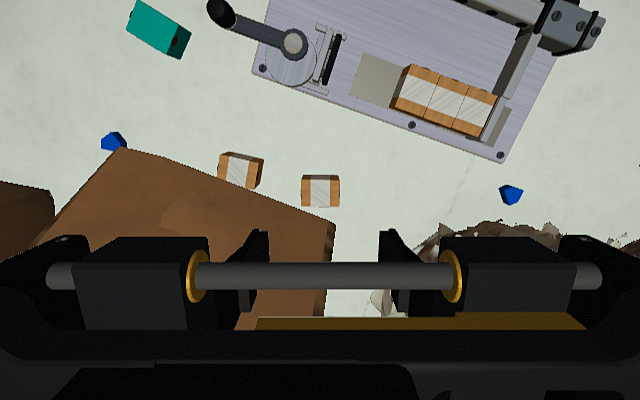

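View pics/cw22.png

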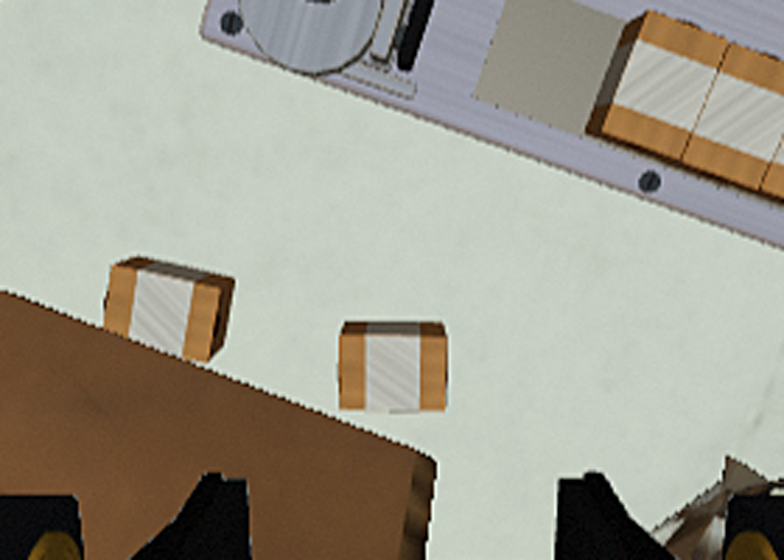

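```bash
python3 - <<'E'
from h import *
import pickle
s=pickle.load(open("s22.pkl","rb")); w=lambda u,v:(180+u/2.8,60+v/2.8)
c,a=boxtop("wrist",[w(339,335),w(447,337),w(445,410),w(340,408)],.032,s)
e,b=boxtop("wrist",[w(113,270),w(226,287),w(210,362),w(104,328)],.032,s)
g=c-.005*np.array([np.sin(np.radians(-a)),np.cos(np.radians(a))]); print(g, 'tool yaw',a-90)
g=c+np.array([-.005,-.001]); delta([*g,.015],a-90,s)
E
```

```text
centre [0.6618 0.0047] rect [0.6618 0.0047] size [43.8 30.8] long-axis yaw -78.4
centre [ 0.6574 -0.0903] rect [ 0.6568 -0.0903] size [44.4 31.7] long-axis yaw 87.6
[0.6569 0.0037] tool yaw -168.3927230834961
d mm [ -6.7  -3.2 183.3] w [ 0.   -0.02  1.11]
```

Emit:
{"fn": "drive_tool", "kwargs": {"deltas": [{"dx": -0.0067,"dy": -0.0032,"dz": 0.03,"wx": 0,"wy": 0,"wz": 1},{"dx": -0.0067,"dy": -0.0032,"dz": 0.07,"wx": 0,"wy": 0,"wz": 1},{"dx": -0.0067,"dy": -0.0032,"dz": 0.11,"wx": 0,"wy": 0,"wz": 1},{"dx": -0.0067,"dy": -0.0032,"dz": 0.13,"wx": 0,"wy": 0,"wz": 1},{"dx": -0.0067,"dy": -0.0032,"dz": 0.14,"wx": 0,"wy": 0,"wz": 1},{"dx": -0.0067,"dy": -0.0032,"dz": 0.14,"wx": 0,"wy": 0,"wz": 1}], "gripper": 0.64}}

```text
time_s: 39.6
tcp_pos: [0.6563, 0.0035, 0.0573]
ee_rot: [[-0.979, -0.202, -0.003], [-0.202, 0.979, -0.001], [0.003, -0.0, -1.0]]
wrist_force: [0.7, -0.1, 0.9]
gripper_width: 0.643
```

```bash
python3 - <<'E'
from h import *
s=st(); 
import pickle; s,i=cap("wrist","23"); pickle.dump(s,open("s23.pkl","wb"));delta([.6568,.0037,.014],-168.4,s)
E
```

```text
t 39.6 tcp [0.6563 0.0035 0.0573] yaw -168.36 tilt 0.15 F [ 0.7355 -0.0534  0.8704] g 0.643 j [ 14.4  33.5  -6.    0.  -50.7 -92.8]
d mm [-0.6  0.1 43.3] w [-0.01 -0.15  0.04]
```

View pics/wrist_23.png

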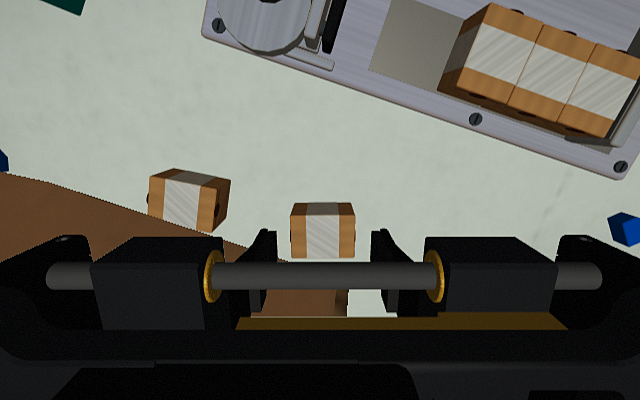

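Emit:
{"fn": "drive_tool", "kwargs": {"deltas": [{"dx": -0.0005,"dy": 0,"dz": 0.012,"wx": 0,"wy": 0,"wz": 0},{"dx": -0.0005,"dy": 0,"dz": 0.025,"wx": 0,"wy": 0,"wz": 0},{"dx": -0.0005,"dy": 0,"dz": 0.036,"wx": 0,"wy": 0,"wz": 0},{"dx": -0.0005,"dy": 0,"dz": 0.042,"wx": 0,"wy": 0,"wz": 0},{"dx": -0.0005,"dy": 0,"dz": 0.042,"wx": 0,"wy": 0,"wz": 0}]}}

```text
time_s: 40.15
tcp_pos: [0.6565, 0.0035, 0.015]
ee_rot: [[-0.98, -0.201, -0.003], [-0.201, 0.98, -0.001], [0.003, -0.0, -1.0]]
wrist_force: [0.0, 0.2, -0.8]
gripper_width: 0.642
```

Emit:
{"fn": "drive_tool", "kwargs": {"deltas": [{"dx": 0,"dy": 0,"dz": 0,"wx": 0,"wy": 0,"wz": 0},{"dx": 0,"dy": 0,"dz": 0,"wx": 0,"wy": 0,"wz": 0},{"dx": 0,"dy": 0,"dz": 0,"wx": 0,"wy": 0,"wz": 0},{"dx": 0,"dy": 0,"dz": 0,"wx": 0,"wy": 0,"wz": 0},{"dx": 0,"dy": 0,"dz": 0,"wx": 0,"wy": 0,"wz": 0}], "gripper": 0.3}}

```text
time_s: 40.65
tcp_pos: [0.6578, 0.0038, 0.0171]
ee_rot: [[-0.98, -0.201, 0.001], [-0.201, 0.98, 0.0], [-0.001, -0.0, -1.0]]
wrist_force: [-0.6, 0.3, 2.0]
gripper_width: 0.501
```

```bash
python3 - <<'E'
from h import *
s=st(); print(s['gripper_width']*87)
d=s['ee_rot'].T@(np.array([.6618,.0047,.016])-s['tcp_pos']); print("box in tool",d)
# want box centre at clamp (0,-.0245) with yaw -96.2 ; place tcp
R=yawR(-96.2); p=c2w(0,-.0245,.1)-R@np.array([d[0],0,0]); print(p,w2c(p)); delta(p,-96.2,s)
E
```

```text
t 40.65 tcp [0.6578 0.0038 0.0171] yaw -168.41 tilt 0.07 F [-0.5648  0.3299  2.0371] g 0.501 j [ 14.4  36.2  -7.7   0.  -46.  -92.8]
43.59932952038267
box in tool [-0.0041  0.0001  0.0011]
[0.5282 0.0349 0.1   ] [ 0.     -0.0286  0.1   ]
d mm [120.6  56.5 -83. ] w [ -0.05   0.06 -72.21]
```

Emit:
{"fn": "drive_tool", "kwargs": {"deltas": [{"dx": 0,"dy": 0,"dz": -0.02,"wx": 0,"wy": 0,"wz": 0},{"dx": 0,"dy": 0,"dz": -0.06,"wx": 0,"wy": 0,"wz": 0},{"dx": 0.01,"dy": 0.003,"dz": -0.095,"wx": 0,"wy": 0,"wz": -4},{"dx": 0.03,"dy": 0.015,"dz": -0.105,"wx": 0,"wy": 0,"wz": -12},{"dx": 0.055,"dy": 0.025,"dz": -0.105,"wx": 0,"wy": 0,"wz": -20},{"dx": 0.08,"dy": 0.035,"dz": -0.105,"wx": 0,"wy": 0,"wz": -28},{"dx": 0.1,"dy": 0.047,"dz": -0.105,"wx": 0,"wy": 0,"wz": -36},{"dx": 0.113,"dy": 0.053,"dz": -0.1,"wx": 0,"wy": 0,"wz": -44},{"dx": 0.1206,"dy": 0.0565,"dz": -0.095,"wx": 0,"wy": 0,"wz": -52},{"dx": 0.1206,"dy": 0.0565,"dz": -0.09,"wx": 0,"wy": 0,"wz": -60},{"dx": 0.1206,"dy": 0.0565,"dz": -0.08,"wx": 0,"wy": 0,"wz": -68},{"dx": 0.1206,"dy": 0.0565,"dz": -0.07,"wx": 0,"wy": 0,"wz": -72.2},{"dx": 0.1206,"dy": 0.0565,"dz": -0.065,"wx": 0,"wy": 0,"wz": -72.2},{"dx": 0.1206,"dy": 0.0565,"dz": -0.065,"wx": 0,"wy": 0,"wz": -72.2},{"dx": 0.1206,"dy": 0.0565,"dz": -0.065,"wx": 0,"wy": 0,"wz": -72.2}]}}

```text
time_s: 42.15
tcp_pos: [0.5281, 0.0349, 0.0818]
ee_rot: [[-0.109, -0.994, 0.0], [-0.994, 0.109, -0.0], [-0.0, -0.0, -1.0]]
wrist_force: [-0.4, -0.1, -0.1]
gripper_width: 0.502
```

```bash
python3 - <<'E'
from h import *
s=st(); print(w2c(s['tcp_pos']),s['gripper_width']*87); delta(c2w(0,-.0286,.0275),-96.2,s)
import pickle; s,i=cap("wrist","24"); pickle.dump(s,open("s24.pkl","wb"))
E
```

```text
t 42.15 tcp [0.5281 0.0349 0.0818] yaw -96.28 tilt 0.02 F [-0.372  -0.1229 -0.1106] g 0.502 j [ 21.4  21.4 -23.6   0.  -45.  -27.6]
[-0.0001 -0.0286  0.0818] 43.68382264054795
d mm [-0.  -0.1 54.3] w [-0.02  0.   -0.08]
```

View pics/wrist_24.png

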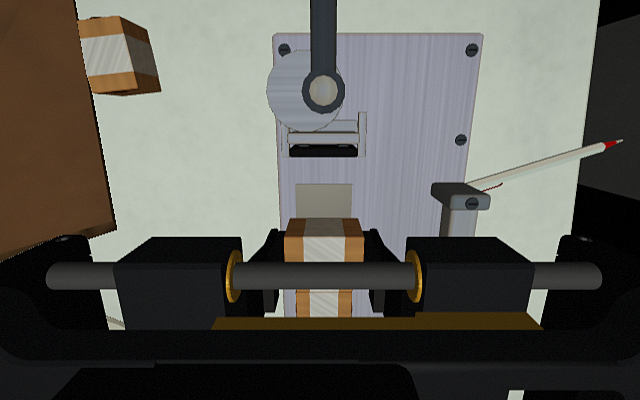

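Held square and in place above the bed. Lower, then push against the row.

Emit:
{"fn": "drive_tool", "kwargs": {"deltas": [{"dx": 0,"dy": 0,"dz": 0.02,"wx": 0,"wy": 0,"wz": 0},{"dx": 0,"dy": 0,"dz": 0.038,"wx": 0,"wy": 0,"wz": 0},{"dx": 0,"dy": 0,"dz": 0.05,"wx": 0,"wy": 0,"wz": 0},{"dx": 0,"dy": 0,"dz": 0.055,"wx": 0,"wy": 0,"wz": 0},{"dx": 0,"dy": 0,"dz": 0.0565,"wx": 0,"wy": 0,"wz": 0},{"dx": 0,"dy": 0,"dz": 0.0565,"wx": 0,"wy": 0,"wz": 0}]}}

```text
time_s: 42.8
tcp_pos: [0.5273, 0.0346, 0.027]
ee_rot: [[-0.108, -0.994, -0.001], [-0.994, 0.108, -0.001], [0.001, 0.001, -1.0]]
wrist_force: [-5.5, 0.9, 10.8]
gripper_width: 0.504
```

```bash
python3 - <<'E'
from h import *
s=st(); print(w2c(s['tcp_pos']))
E
```

```text
t 42.8 tcp [0.5273 0.0346 0.027 ] yaw -96.19 tilt 0.1 F [-5.5274  0.8917 10.7736] g 0.504 j [ 21.4  26.  -26.6   0.  -37.5 -27.6]
[-0.0009 -0.029   0.027 ]
```

Emit:
{"fn": "drive_tool", "kwargs": {"deltas": [{"dx": 0,"dy": 0,"dz": -0.001,"wx": 0,"wy": 0,"wz": 0},{"dx": -0.002,"dy": 0,"dz": -0.001,"wx": 0,"wy": 0,"wz": 0},{"dx": -0.004,"dy": 0,"dz": -0.001,"wx": 0,"wy": 0,"wz": 0},{"dx": -0.0055,"dy": 0,"dz": -0.001,"wx": 0,"wy": 0,"wz": 0},{"dx": -0.007,"dy": 0,"dz": -0.001,"wx": 0,"wy": 0,"wz": 0},{"dx": -0.0075,"dy": 0,"dz": -0.001,"wx": 0,"wy": 0,"wz": 0},{"dx": -0.0075,"dy": 0,"dz": -0.001,"wx": 0,"wy": 0,"wz": 0}]}}

```text
time_s: 43.5
tcp_pos: [0.5293, 0.0407, 0.027]
ee_rot: [[-0.108, -0.994, 0.0], [-0.994, 0.108, -0.002], [0.002, -0.001, -1.0]]
wrist_force: [1.0, -10.2, 6.8]
gripper_width: 0.499
```

```bash
python3 - <<'E'
from h import *
s=st(); print(w2c(s['tcp_pos']))
E
```

```text
t 43.5 tcp [0.5293 0.0407 0.027 ] yaw -96.19 tilt 0.14 F [  1.0182 -10.1641   6.7516] g 0.499 j [ 22.   26.1 -26.3   0.2 -37.5 -28.4]
[ 0.0005 -0.0227  0.027 ]
```

```bash
python3 - <<'E'
from h import *
delta([.646,-.09,.2],-182.4)
E
```

```text
d mm [ 117.7 -130.2 -172.6] w [-0.13 -0.08 86.21]
```

Emit:
{"fn": "drive_tool", "kwargs": {"deltas": [{"dx": 0.0005,"dy": 0,"dz": 0,"wx": 0,"wy": 0,"wz": 0},{"dx": 0.001,"dy": 0,"dz": 0,"wx": 0,"wy": 0,"wz": 0},{"dx": 0.001,"dy": 0,"dz": -0.002,"wx": 0,"wy": 0,"wz": 0},{"dx": 0.001,"dy": 0,"dz": -0.02,"wx": 0,"wy": 0,"wz": 0},{"dx": 0.001,"dy": 0,"dz": -0.06,"wx": 0,"wy": 0,"wz": 0},{"dx": 0.01,"dy": -0.01,"dz": -0.105,"wx": 0,"wy": 0,"wz": 6},{"dx": 0.03,"dy": -0.035,"dz": -0.145,"wx": 0,"wy": 0,"wz": 14},{"dx": 0.055,"dy": -0.065,"dz": -0.17,"wx": 0,"wy": 0,"wz": 22},{"dx": 0.085,"dy": -0.095,"dz": -0.172,"wx": 0,"wy": 0,"wz": 30},{"dx": 0.105,"dy": -0.115,"dz": -0.172,"wx": 0,"wy": 0,"wz": 38},{"dx": 0.1177,"dy": -0.13,"dz": -0.172,"wx": 0,"wy": 0,"wz": 46},{"dx": 0.1177,"dy": -0.13,"dz": -0.172,"wx": 0,"wy": 0,"wz": 54},{"dx": 0.1177,"dy": -0.13,"dz": -0.172,"wx": 0,"wy": 0,"wz": 62},{"dx": 0.1177,"dy": -0.13,"dz": -0.172,"wx": 0,"wy": 0,"wz": 70},{"dx": 0.1177,"dy": -0.13,"dz": -0.172,"wx": 0,"wy": 0,"wz": 78},{"dx": 0.1177,"dy": -0.13,"dz": -0.172,"wx": 0,"wy": 0,"wz": 86.2},{"dx": 0.1177,"dy": -0.13,"dz": -0.172,"wx": 0,"wy": 0,"wz": 86.2},{"dx": 0.1177,"dy": -0.13,"dz": -0.172,"wx": 0,"wy": 0,"wz": 86.2}], "gripper": 0.64}}

```text
time_s: 45.3
tcp_pos: [0.6452, -0.0885, 0.1978]
ee_rot: [[-0.999, 0.039, -0.0], [0.039, 0.999, 0.0], [0.0, 0.0, -1.0]]
wrist_force: [-0.2, -0.3, -1.1]
gripper_width: 0.635
```

```bash
python3 - <<'E'
from h import *
s=st(); 
import pickle; s,i=cap("wrist","25"); pickle.dump(s,open("s25.pkl","wb")); crop(i,180,60,460,260,2.8,"cw25"); print(proj("wrist",[.657,-.09,.032],s))
E
```

```text
t 45.3 tcp [ 0.6452 -0.0885  0.1978] yaw 177.76 tilt 0.02 F [-0.2143 -0.3427 -1.0745] g 0.635 j [  6.4  25.6   2.4  -0.  -66.8 -98.6]
[322.1553 193.484 ]
```

View pics/wrist_25.png

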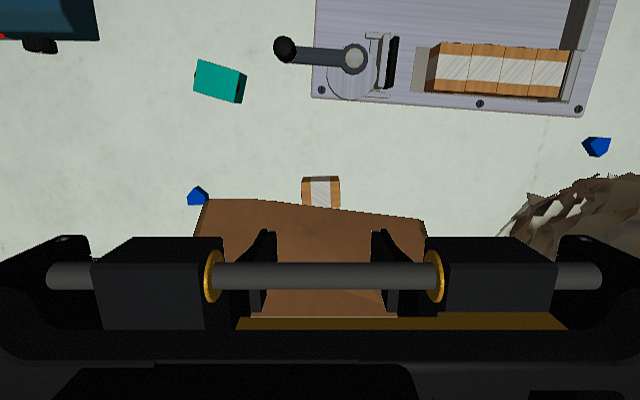

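View pics/cw25.png

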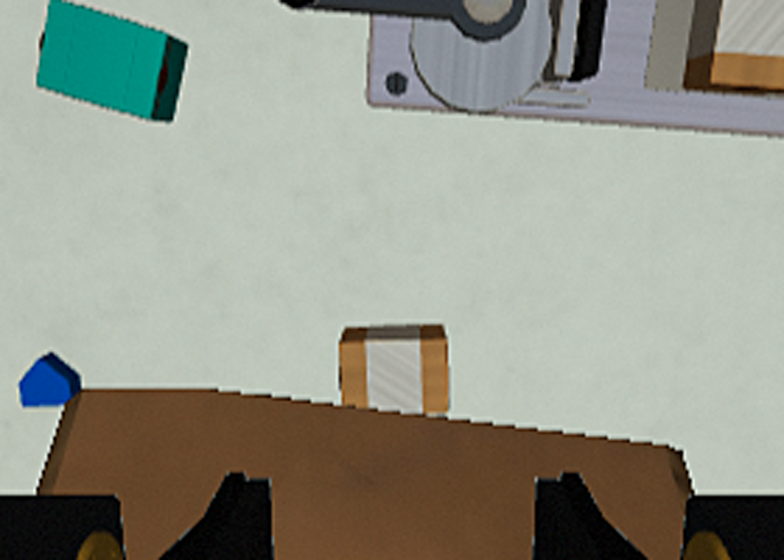

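```bash
python3 - <<'E'
from h import *
import pickle
s=pickle.load(open("s25.pkl","rb")); w=lambda u,v:(180+u/2.8,60+v/2.8)
L=at("wrist",w(340,341),.032,s);R=at("wrist",w(447,336),.032,s);print(L,R,np.linalg.norm(L-R))
R2=at("wrist",w(448,412),.032,s); print(R2,np.linalg.norm(R-R2))
a=np.degrees(np.arctan2(*(R-L)[[1,0]])); n=np.array([-np.sin(np.radians(a)),np.cos(np.radians(a))])
if n[0]<0:n=-n
c=(L+R)[:2]/2+.016*n; print("yaw",a,"centre",c)
print("flap edge",[at("wrist",w(*p),.027,s) for p in[(80,390),(220,390),(340,404),(450,418),(670,445)]])
delta([c[0]-.006,c[1],.015],a-90-180,s)
E
```

```text
[ 0.6424 -0.1128  0.032 ] [ 0.6421 -0.0697  0.032 ] 0.04318049183834468
[ 0.6741 -0.07    0.032 ] 0.03207529870815227
yaw 90.46924953341816 centre [ 0.6582 -0.0911]
flap edge [array([ 0.6601, -0.2227,  0.027 ]), array([ 0.6624, -0.1644,  0.027 ]), array([ 0.6704, -0.1149,  0.027 ]), array([ 0.6784, -0.069 ,  0.027 ]), array([0.6941, 0.024 , 0.027 ])]
d mm [ -7.2  -2.4 182.8] w [ 0.01 -0.02 -2.71]
```

Emit:
{"fn": "drive_tool", "kwargs": {"deltas": [{"dx": -0.005,"dy": -0.0024,"dz": 0.03,"wx": 0,"wy": 0,"wz": -2.7},{"dx": -0.005,"dy": -0.0024,"dz": 0.07,"wx": 0,"wy": 0,"wz": -2.7},{"dx": -0.005,"dy": -0.0024,"dz": 0.11,"wx": 0,"wy": 0,"wz": -2.7},{"dx": -0.005,"dy": -0.0024,"dz": 0.13,"wx": 0,"wy": 0,"wz": -2.7},{"dx": -0.005,"dy": -0.0024,"dz": 0.14,"wx": 0,"wy": 0,"wz": -2.7},{"dx": -0.005,"dy": -0.0024,"dz": 0.14,"wx": 0,"wy": 0,"wz": -2.7}], "gripper": 0.6}}

```text
time_s: 45.95
tcp_pos: [0.6495, -0.0914, 0.0567]
ee_rot: [[-1.0, -0.006, -0.003], [-0.006, 1.0, -0.0], [0.003, -0.0, -1.0]]
wrist_force: [0.0, -0.1, 0.0]
gripper_width: 0.597
```

```bash
python3 - <<'E'
from h import *
s=st(); 
import pickle; s,i=cap("wrist","26"); pickle.dump(s,open("s26.pkl","wb"));delta([.6502,-.091,.017],-179.5,s)
E
```

```text
t 45.95 tcp [ 0.6495 -0.0914  0.0567] yaw -179.66 tilt 0.15 F [ 0.0205 -0.1479  0.014 ] g 0.597 j [  6.1  33.5  -6.1  -0.  -50.6 -95.8]
d mm [-0.8  0.4 39.7] w [-0.01 -0.15 -0.16]
```

View pics/wrist_26.png

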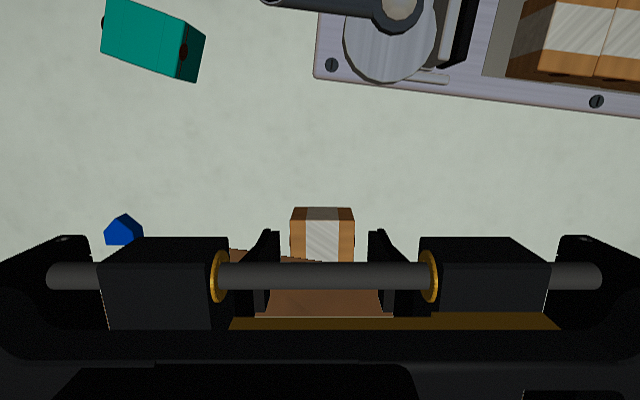

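Emit:
{"fn": "drive_tool", "kwargs": {"deltas": [{"dx": 0,"dy": 0,"dz": 0.012,"wx": 0,"wy": 0,"wz": 0},{"dx": 0,"dy": 0,"dz": 0.025,"wx": 0,"wy": 0,"wz": 0},{"dx": 0,"dy": 0,"dz": 0.034,"wx": 0,"wy": 0,"wz": 0},{"dx": 0,"dy": 0,"dz": 0.039,"wx": 0,"wy": 0,"wz": 0},{"dx": 0,"dy": 0,"dz": 0.039,"wx": 0,"wy": 0,"wz": 0}]}}

```text
time_s: 46.5
tcp_pos: [0.6494, -0.0915, 0.0179]
ee_rot: [[-1.0, -0.005, -0.002], [-0.005, 1.0, -0.0], [0.002, -0.0, -1.0]]
wrist_force: [-0.5, 0.1, 0.2]
gripper_width: 0.601
```

Emit:
{"fn": "drive_tool", "kwargs": {"deltas": [{"dx": 0,"dy": 0,"dz": 0,"wx": 0,"wy": 0,"wz": 0},{"dx": 0,"dy": 0,"dz": 0,"wx": 0,"wy": 0,"wz": 0},{"dx": 0,"dy": 0,"dz": 0,"wx": 0,"wy": 0,"wz": 0},{"dx": 0,"dy": 0,"dz": 0,"wx": 0,"wy": 0,"wz": 0},{"dx": 0,"dy": 0,"dz": 0,"wx": 0,"wy": 0,"wz": 0}], "gripper": 0.3}}

```text
time_s: 47.0
tcp_pos: [0.6505, -0.0914, 0.0195]
ee_rot: [[-1.0, -0.005, 0.001], [-0.005, 1.0, -0.0], [-0.001, -0.0, -1.0]]
wrist_force: [0.3, -0.1, 0.7]
gripper_width: 0.503
```

```bash
python3 - <<'E'
from h import *
s=st(); print(s['gripper_width']*87)
d=s['ee_rot'].T@(np.array([.6582,-.0911,.016])-s['tcp_pos']); print("box in tool",d)
R=yawR(-96.2); p=c2w(0,-.0545,.1)-R@np.array([d[0],0,0]); print(p,w2c(p)); delta(p,-96.2,s)
E
```

```text
t 47.0 tcp [ 0.6505 -0.0914  0.0195] yaw -179.72 tilt 0.05 F [ 0.2733 -0.0793  0.7067] g 0.503 j [  6.1  36.   -7.7   0.  -46.2 -95.8]
43.76306256849123
box in tool [-0.0077  0.0002  0.0035]
[0.5246 0.0014 0.1   ] [-0.     -0.0622  0.1   ]
d mm [125.3  93.4 -80.6] w [ -0.04   0.04 -83.52]
```

Emit:
{"fn": "drive_tool", "kwargs": {"deltas": [{"dx": 0,"dy": 0,"dz": -0.02,"wx": 0,"wy": 0,"wz": 0},{"dx": 0,"dy": 0,"dz": -0.06,"wx": 0,"wy": 0,"wz": 0},{"dx": 0.01,"dy": 0.006,"dz": -0.095,"wx": 0,"wy": 0,"wz": -4},{"dx": 0.03,"dy": 0.022,"dz": -0.105,"wx": 0,"wy": 0,"wz": -12},{"dx": 0.055,"dy": 0.04,"dz": -0.105,"wx": 0,"wy": 0,"wz": -20},{"dx": 0.08,"dy": 0.06,"dz": -0.105,"wx": 0,"wy": 0,"wz": -28},{"dx": 0.1,"dy": 0.075,"dz": -0.105,"wx": 0,"wy": 0,"wz": -36},{"dx": 0.117,"dy": 0.087,"dz": -0.1,"wx": 0,"wy": 0,"wz": -44},{"dx": 0.125,"dy": 0.094,"dz": -0.095,"wx": 0,"wy": 0,"wz": -52},{"dx": 0.125,"dy": 0.094,"dz": -0.09,"wx": 0,"wy": 0,"wz": -60},{"dx": 0.125,"dy": 0.0944,"dz": -0.08,"wx": 0,"wy": 0,"wz": -68},{"dx": 0.125,"dy": 0.0944,"dz": -0.075,"wx": 0,"wy": 0,"wz": -76},{"dx": 0.125,"dy": 0.0944,"dz": -0.075,"wx": 0,"wy": 0,"wz": -83.5},{"dx": 0.125,"dy": 0.0944,"dz": -0.075,"wx": 0,"wy": 0,"wz": -83.5},{"dx": 0.125,"dy": 0.0944,"dz": -0.075,"wx": 0,"wy": 0,"wz": -83.5}]}}

```text
time_s: 48.5
tcp_pos: [0.5246, 0.0024, 0.0941]
ee_rot: [[-0.111, -0.994, -0.0], [-0.994, 0.111, 0.0], [-0.0, 0.0, -1.0]]
wrist_force: [0.2, -0.1, -1.7]
gripper_width: 0.501
```

```bash
python3 - <<'E'
from h import *
s=st(); print(w2c(s['tcp_pos']),s['gripper_width']*87); delta(c2w(0,-.0612,.030),-96.2,s)
import pickle; s,i=cap("wrist","27"); pickle.dump(s,open("s27.pkl","wb")); crop(i,220,60,440,320,3,"cw27")
f=lambda p:(proj("wrist",p,s)-[220,60])*3
E
```

```text
t 48.5 tcp [0.5246 0.0024 0.0941] yaw -96.39 tilt 0.0 F [ 0.2114 -0.1228 -1.6646] g 0.501 j [ 18.   20.1 -23.5  -0.  -46.5 -24.4]
[-0.0001 -0.0613  0.0941] 43.58151220034181
d mm [-0.1 -0.1 64.1] w [ 0.    0.   -0.19]
```

View pics/cw27.png

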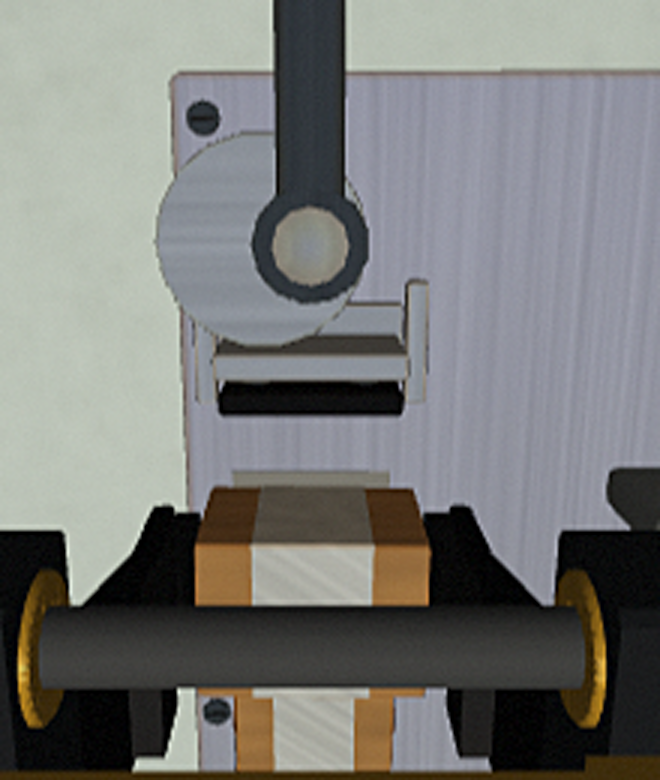

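```bash
python3 - <<'E'
from h import *
import pickle
s=pickle.load(open("s27.pkl","rb")); w=lambda u,v:(220+u/3,60+v/3)
print(w2c(at("wrist",w(312,543),.1066,s)),w2c(at("wrist",w(312,488),.0746,s)))
print("pad",w2c(at("wrist",w(312,390),.045,s)),w2c(at("wrist",w(312,413),.015,s)))
E
```

```text
[-0.0001 -0.0696  0.1066] [-0.0002 -0.0683  0.0746]
pad [-0.0003 -0.0827  0.045 ] [-0.0003 -0.0685  0.015 ]
```

Emit:
{"fn": "drive_tool", "kwargs": {"deltas": [{"dx": 0,"dy": 0,"dz": 0.015,"wx": 0,"wy": 0,"wz": -0.2},{"dx": 0,"dy": 0,"dz": 0.03,"wx": 0,"wy": 0,"wz": -0.2},{"dx": 0,"dy": 0,"dz": 0.042,"wx": 0,"wy": 0,"wz": -0.2},{"dx": 0,"dy": 0,"dz": 0.052,"wx": 0,"wy": 0,"wz": -0.2},{"dx": 0,"dy": 0,"dz": 0.06,"wx": 0,"wy": 0,"wz": -0.2},{"dx": 0,"dy": 0,"dz": 0.064,"wx": 0,"wy": 0,"wz": -0.2},{"dx": 0,"dy": 0,"dz": 0.065,"wx": 0,"wy": 0,"wz": -0.2},{"dx": 0,"dy": 0,"dz": 0.065,"wx": 0,"wy": 0,"wz": -0.2}]}}

```text
time_s: 49.35
tcp_pos: [0.5249, 0.0024, 0.0295]
ee_rot: [[-0.105, -0.994, 0.001], [-0.994, 0.105, -0.0], [-0.0, -0.001, -1.0]]
wrist_force: [-0.7, 0.6, 1.9]
gripper_width: 0.501
```

```bash
python3 - <<'E'
from h import *
s=st(); print(w2c(s['tcp_pos']),s['gripper_width']*87)
E
```

```text
t 49.35 tcp [0.5249 0.0024 0.0295] yaw -96.02 tilt 0.03 F [-0.6703  0.5816  1.875 ] g 0.501 j [ 18.   25.5 -27.    0.  -37.5 -24. ]
[ 0.0002 -0.0612  0.0295] 43.62104704659278
```

On the bed. Push to contact.

Emit:
{"fn": "drive_tool", "kwargs": {"deltas": [{"dx": -0.001,"dy": 0,"dz": 0,"wx": 0,"wy": 0,"wz": 0.2},{"dx": -0.0025,"dy": 0,"dz": 0,"wx": 0,"wy": 0,"wz": 0.2},{"dx": -0.0035,"dy": 0,"dz": 0,"wx": 0,"wy": 0,"wz": 0.2},{"dx": -0.004,"dy": 0,"dz": 0,"wx": 0,"wy": 0,"wz": 0.2},{"dx": -0.004,"dy": 0,"dz": 0,"wx": 0,"wy": 0,"wz": 0.2}]}}

```text
time_s: 49.85
tcp_pos: [0.525, 0.005, 0.0294]
ee_rot: [[-0.108, -0.994, -0.001], [-0.994, 0.108, -0.002], [0.002, 0.0, -1.0]]
wrist_force: [0.7, -7.6, 2.2]
gripper_width: 0.503
```

```bash
python3 - <<'E'
from h import *
s=st(); print(w2c(s['tcp_pos']),s['gripper_width']*87)
E
```

```text
t 49.85 tcp [0.525  0.005  0.0294] yaw -96.19 tilt 0.11 F [ 0.6565 -7.6225  2.197 ] g 0.503 j [ 18.3  25.5 -27.    0.2 -37.5 -24.6]
[ 0.0001 -0.0586  0.0294] 43.80137608486267
```

Emit:
{"fn": "drive_tool", "kwargs": {"deltas": [{"dx": 0,"dy": 0,"dz": 0,"wx": 0,"wy": 0,"wz": 0},{"dx": 0.0005,"dy": 0,"dz": 0,"wx": 0,"wy": 0,"wz": 0},{"dx": 0.001,"dy": 0,"dz": -0.002,"wx": 0,"wy": 0,"wz": 0},{"dx": 0.001,"dy": 0,"dz": -0.02,"wx": 0,"wy": 0,"wz": 0},{"dx": 0,"dy": 0,"dz": -0.06,"wx": 0,"wy": 0,"wz": 0},{"dx": -0.02,"dy": 0,"dz": -0.105,"wx": 0,"wy": 0,"wz": 0},{"dx": -0.06,"dy": 0,"dz": -0.15,"wx": 0,"wy": 0,"wz": 0},{"dx": -0.1,"dy": 0,"dz": -0.18,"wx": 0,"wy": 0,"wz": 0},{"dx": -0.12,"dy": 0,"dz": -0.19,"wx": 0,"wy": 0,"wz": 0},{"dx": -0.12,"dy": 0,"dz": -0.19,"wx": 0,"wy": 0,"wz": 0},{"dx": -0.12,"dy": 0,"dz": -0.19,"wx": 0,"wy": 0,"wz": 0}], "gripper": 0.6}}

```text
time_s: 50.95
tcp_pos: [0.5375, 0.1263, 0.2188]
ee_rot: [[-0.107, -0.994, -0.001], [-0.994, 0.107, 0.0], [-0.0, 0.001, -1.0]]
wrist_force: [0.3, -0.3, -0.0]
gripper_width: 0.603
```

```bash
python3 - <<'E'
from h import *
s=st(); 
import pickle; s,i=cap("wrist","28"); pickle.dump(s,open("s28.pkl","wb")); crop(i,220,20,440,260,3.2,"cw28")
E
```

```text
t 50.95 tcp [0.5375 0.1263 0.2188] yaw -96.15 tilt 0.04 F [ 0.3024 -0.3483 -0.0046] g 0.603 j [ 30.   15.1 -10.2  -0.  -64.7 -36.2]
```

View pics/cw28.png

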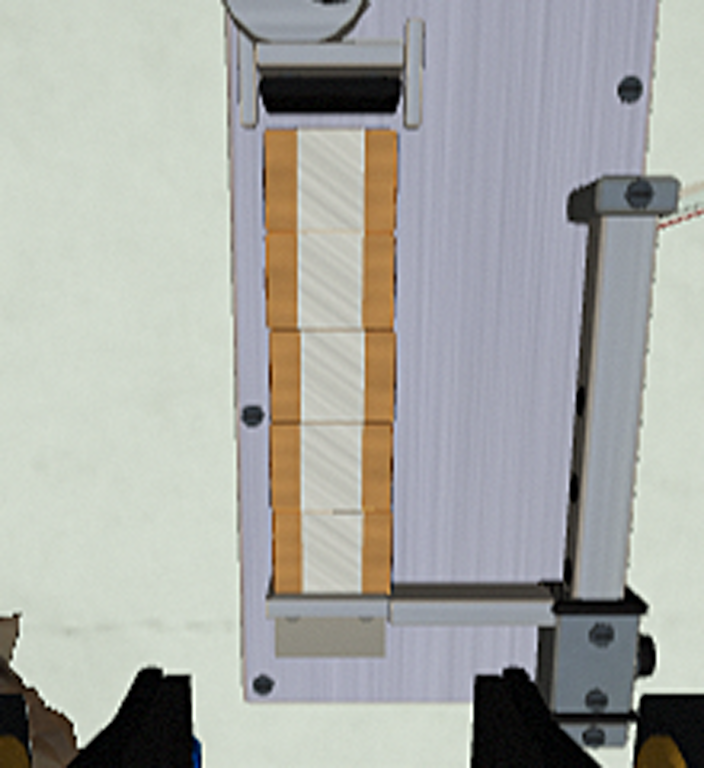

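```bash
python3 - <<'E'
from h import *
print(c2w(0,-.183,.11)); delta(c2w(0,-.183,.11),-96.2)
E
```

```text
[ 0.5115 -0.1186  0.11  ]
d mm [245.3  -1.2 108.2] w [ 0.12 -0.04 -0.02]
```

Emit:
{"fn": "drive_tool", "kwargs": {"deltas": [{"dx": 0.03,"dy": 0,"dz": 0,"wx": 0,"wy": 0,"wz": 0},{"dx": 0.075,"dy": 0,"dz": 0,"wx": 0,"wy": 0,"wz": 0},{"dx": 0.12,"dy": -0.001,"dz": 0.01,"wx": 0,"wy": 0,"wz": 0},{"dx": 0.165,"dy": -0.001,"dz": 0.025,"wx": 0,"wy": 0,"wz": 0},{"dx": 0.205,"dy": -0.001,"dz": 0.05,"wx": 0,"wy": 0,"wz": 0},{"dx": 0.235,"dy": -0.001,"dz": 0.08,"wx": 0,"wy": 0,"wz": 0},{"dx": 0.2453,"dy": -0.001,"dz": 0.1,"wx": 0,"wy": 0,"wz": 0},{"dx": 0.2453,"dy": -0.001,"dz": 0.108,"wx": 0,"wy": 0,"wz": 0},{"dx": 0.2453,"dy": -0.001,"dz": 0.108,"wx": 0,"wy": 0,"wz": 0},{"dx": 0.2453,"dy": -0.001,"dz": 0.108,"wx": 0,"wy": 0,"wz": 0}], "gripper": 0.42}}

```text
time_s: 52.0
tcp_pos: [0.513, -0.118, 0.1116]
ee_rot: [[-0.108, -0.994, 0.001], [-0.994, 0.108, -0.0], [0.0, -0.001, -1.0]]
wrist_force: [0.6, 1.2, 0.4]
gripper_width: 0.421
```

```bash
python3 - <<'E'
from h import *
s=st(); delta(c2w(0,-.183,.055),-96.2,s)
import pickle; s,i=cap("wrist","29"); pickle.dump(s,open("s29.pkl","wb"))
E
```

```text
t 52.0 tcp [ 0.513  -0.118   0.1116] yaw -96.18 tilt 0.05 F [0.5801 1.1681 0.4071] g 0.421 j [  4.7  18.9 -22.1   0.  -48.9 -10.9]
d mm [ 0.7  1.4 56.6] w [-0.05 -0.01  0.02]
```

View pics/wrist_29.png

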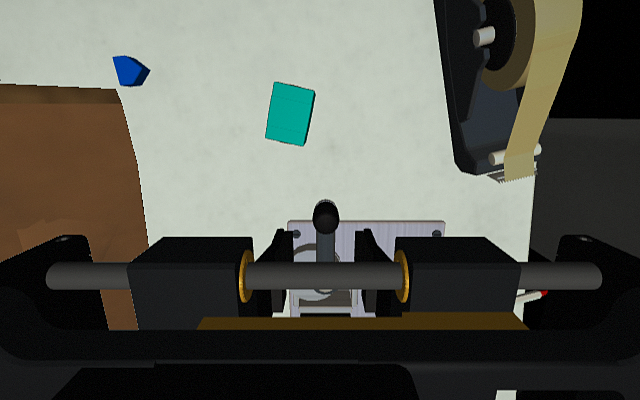

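Emit:
{"fn": "drive_tool", "kwargs": {"deltas": [{"dx": 0.0007,"dy": 0.001,"dz": 0.025,"wx": 0,"wy": 0,"wz": 0},{"dx": 0.0007,"dy": 0.001,"dz": 0.045,"wx": 0,"wy": 0,"wz": 0},{"dx": 0.0007,"dy": 0.001,"dz": 0.056,"wx": 0,"wy": 0,"wz": 0},{"dx": 0.0007,"dy": 0.001,"dz": 0.056,"wx": 0,"wy": 0,"wz": 0}]}}

```text
time_s: 52.45
tcp_pos: [0.5111, -0.1183, 0.0545]
ee_rot: [[-0.107, -0.994, -0.002], [-0.994, 0.107, -0.0], [0.0, 0.002, -1.0]]
wrist_force: [0.2, -0.6, 0.5]
gripper_width: 0.417
```

Emit:
{"fn": "drive_tool", "kwargs": {"deltas": [{"dx": 0,"dy": 0,"dz": 0,"wx": 0,"wy": 0,"wz": 0},{"dx": 0,"dy": 0,"dz": 0,"wx": 0,"wy": 0,"wz": 0},{"dx": 0,"dy": 0,"dz": 0,"wx": 0,"wy": 0,"wz": 0}], "gripper": 0.27}}

```text
time_s: 52.75
tcp_pos: [0.5121, -0.1188, 0.0561]
ee_rot: [[-0.108, -0.994, 0.002], [-0.994, 0.108, 0.0], [-0.0, -0.002, -1.0]]
wrist_force: [-0.9, -0.5, -1.1]
gripper_width: 0.288
```

```bash
python3 - <<'E'
from h import *
s=st(); print(w2c(s['tcp_pos']))
for th in [8,16,24,32,40,48,56,64,72,80,86,90,92,93]:
    t=np.radians(th-90); p=c2w(.065*np.cos(t),-.118+.065*np.sin(t),s['tcp_pos'][2]); print(th,end=' '); delta(p,PSI+min(th,90)-90,s)
E
```

```text
t 52.75 tcp [ 0.5121 -0.1188  0.0561] yaw -96.21 tilt 0.12 F [-0.9487 -0.4792 -1.1089] g 0.288 j [  4.6  23.2 -25.6   0.  -41.1 -10.9]
[ 0.0006 -0.1831  0.0561]
8 d mm [-0.7 -8.4  0. ] w [-0.12  0.01 -8.01]
16 d mm [ -2.6 -17.3   0. ] w [ -0.12  -0.   -16.01]
24 d mm [ -5.7 -25.8   0.1] w [ -0.12  -0.01 -24.01]
32 d mm [-10.  -33.8   0.1] w [ -0.12  -0.02 -32.01]
40 d mm [-15.3 -41.2   0.1] w [ -0.12  -0.03 -40.01]
48 d mm [-21.6 -47.7   0.1] w [ -0.12  -0.03 -48.01]
56 d mm [-28.8 -53.3   0.1] w [ -0.12  -0.04 -56.01]
64 d mm [-36.6 -57.8   0.1] w [ -0.12  -0.05 -64.01]
72 d mm [-45.  -61.2   0.1] w [ -0.11  -0.06 -72.01]
80 d mm [-53.8 -63.4   0.1] w [ -0.11  -0.07 -80.01]
86 d mm [-60.6 -64.2   0.1] w [ -0.11  -0.08 -86.01]
90 d mm [-65.1 -64.4   0.2] w [ -0.11  -0.08 -90.01]
92 d mm [-67.4 -64.3   0.2] w [ -0.11  -0.08 -90.01]
93 d mm [-68.5 -64.3   0.2] w [ -0.11  -0.08 -90.01]
```

Emit:
{"fn": "drive_tool", "kwargs": {"deltas": [{"dx": -0.0007,"dy": -0.0084,"dz": 0,"wx": 0,"wy": 0,"wz": -8},{"dx": -0.0026,"dy": -0.0173,"dz": 0,"wx": 0,"wy": 0,"wz": -16},{"dx": -0.0057,"dy": -0.0258,"dz": 0,"wx": 0,"wy": 0,"wz": -24},{"dx": -0.01,"dy": -0.0338,"dz": 0,"wx": 0,"wy": 0,"wz": -32},{"dx": -0.0153,"dy": -0.0412,"dz": 0,"wx": 0,"wy": 0,"wz": -40},{"dx": -0.0216,"dy": -0.0477,"dz": 0,"wx": 0,"wy": 0,"wz": -48},{"dx": -0.0288,"dy": -0.0533,"dz": 0,"wx": 0,"wy": 0,"wz": -56},{"dx": -0.0366,"dy": -0.0578,"dz": 0,"wx": 0,"wy": 0,"wz": -64},{"dx": -0.045,"dy": -0.0612,"dz": 0,"wx": 0,"wy": 0,"wz": -72},{"dx": -0.0538,"dy": -0.0634,"dz": 0,"wx": 0,"wy": 0,"wz": -80},{"dx": -0.0606,"dy": -0.0642,"dz": 0,"wx": 0,"wy": 0,"wz": -86},{"dx": -0.0651,"dy": -0.0644,"dz": 0,"wx": 0,"wy": 0,"wz": -90},{"dx": -0.0674,"dy": -0.0643,"dz": 0,"wx": 0,"wy": 0,"wz": -90},{"dx": -0.0685,"dy": -0.0643,"dz": 0,"wx": 0,"wy": 0,"wz": -90},{"dx": -0.0685,"dy": -0.0643,"dz": 0,"wx": 0,"wy": 0,"wz": -90}]}}

```text
time_s: 54.25
tcp_pos: [0.5837, -0.0593, 0.0557]
ee_rot: [[0.994, -0.109, 0.002], [-0.109, -0.994, -0.002], [0.002, 0.002, -1.0]]
wrist_force: [2.8, -7.3, -2.9]
gripper_width: 0.272
```

```bash
python3 - <<'E'
from h import *
s=st(); print(w2c(s['tcp_pos']))
E
```

```text
t 54.25 tcp [ 0.5837 -0.0593  0.0557] yaw -6.24 tilt 0.15 F [ 2.7939 -7.2502 -2.8859] g 0.272 j [ 10.1  28.  -17.    0.2 -45.   73.6]
[ 0.0653 -0.1162  0.0557]
```

Emit:
{"fn": "drive_tool", "kwargs": {"deltas": [{"dx": 0,"dy": -0.001,"dz": 0,"wx": 0,"wy": 0,"wz": 0},{"dx": 0,"dy": -0.001,"dz": 0,"wx": 0,"wy": 0,"wz": 0}]}}

```text
time_s: 54.45
tcp_pos: [0.5837, -0.0591, 0.0556]
ee_rot: [[0.994, -0.109, 0.002], [-0.109, -0.994, -0.003], [0.002, 0.003, -1.0]]
wrist_force: [2.8, -10.1, -2.6]
gripper_width: 0.272
```

```bash
python3 - <<'E'
from h import *
s=st(); print(w2c(s['tcp_pos']))
E
```

```text
t 54.45 tcp [ 0.5837 -0.0591  0.0556] yaw -6.25 tilt 0.18 F [  2.8242 -10.1244  -2.5756] g 0.272 j [ 10.1  28.  -17.    0.2 -45.   73.5]
[ 0.0653 -0.1161  0.0556]
```

Emit:
{"fn": "drive_tool", "kwargs": {"deltas": [{"dx": 0,"dy": 0.002,"dz": 0,"wx": 0,"wy": 0,"wz": 0},{"dx": 0,"dy": 0.003,"dz": 0,"wx": 0,"wy": 0,"wz": 0},{"dx": 0,"dy": 0.003,"dz": 0,"wx": 0,"wy": 0,"wz": 0},{"dx": 0,"dy": 0.003,"dz": -0.005,"wx": 0,"wy": 0,"wz": 0},{"dx": 0,"dy": 0.003,"dz": -0.03,"wx": 0,"wy": 0,"wz": 0},{"dx": 0,"dy": 0.003,"dz": -0.07,"wx": 0,"wy": 0,"wz": 0},{"dx": -0.01,"dy": 0.003,"dz": -0.11,"wx": 0,"wy": 0,"wz": 0},{"dx": -0.04,"dy": -0.015,"dz": -0.15,"wx": 0,"wy": 0,"wz": 0},{"dx": -0.08,"dy": -0.035,"dz": -0.19,"wx": 0,"wy": 0,"wz": 0},{"dx": -0.12,"dy": -0.055,"dz": -0.22,"wx": 0,"wy": 0,"wz": 0},{"dx": -0.15,"dy": -0.075,"dz": -0.22,"wx": 0,"wy": 0,"wz": 0},{"dx": -0.165,"dy": -0.09,"dz": -0.22,"wx": 0,"wy": 0,"wz": 0},{"dx": -0.165,"dy": -0.09,"dz": -0.22,"wx": 0,"wy": 0,"wz": 0},{"dx": -0.165,"dy": -0.09,"dz": -0.22,"wx": 0,"wy": 0,"wz": 0}], "gripper": 0.4}}

```text
time_s: 55.85
tcp_pos: [0.4285, 0.051, 0.2757]
ee_rot: [[0.994, -0.107, 0.001], [-0.107, -0.994, 0.001], [0.001, -0.001, -1.0]]
wrist_force: [0.0, -0.5, 0.1]
gripper_width: 0.4
```

```bash
python3 - <<'E'
from h import *
s=st(); 
import pickle; s,i=cap("wrist","30"); pickle.dump(s,open("s30.pkl","wb")); crop(i,160,0,460,240,2.6,"cw30")
w=lambda u,v:(160+u/2.6,v/2.6)
for a in (80,85,90):
    t=np.radians(a-90); print(a,[(np.array(proj("wrist",c2w(.065*np.cos(t),-.118+.065*np.sin(t),z),s))-[160,0])*2.6 for z in (.047,.078)])
s2,i2=cap("side","30"); crop(i2,260,190,400,330,4,"cs30")
E
```

```text
t 55.85 tcp [0.4285 0.051  0.2757] yaw -6.13 tilt 0.09 F [ 0.0425 -0.4688  0.0923] g 0.4 j [ 28.5   0.4 -19.5   0.  -70.   55.3]
80 [array([659.4249,  95.1146]), array([681.092 ,  76.0517])]
85 [array([647.2133,  93.3008]), array([667.759 ,  74.0578])]
90 [array([634.8124,  92.6887]), array([654.2098,  73.3851])]
```

View pics/cw30.png

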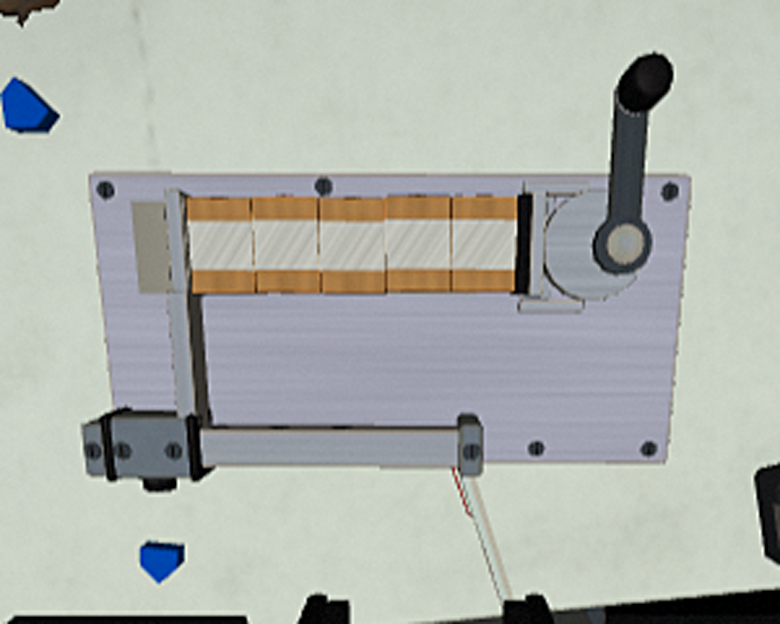

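View pics/cs30.png

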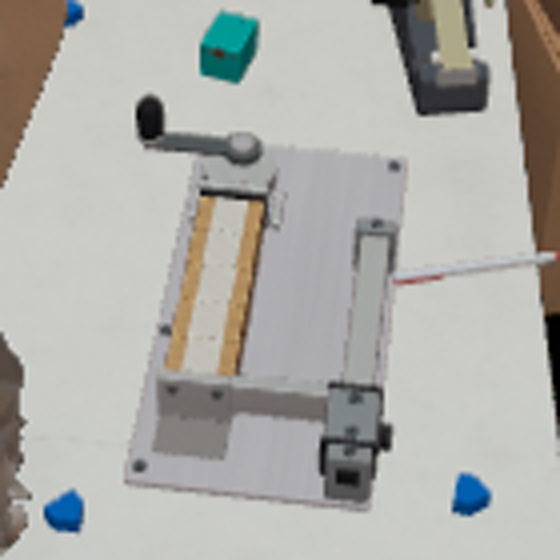

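```bash
python3 - <<'E'
from station import r,ticket
print(ticket.finish_job(), r.sense()['time_s'])
E
```

```text
the job is handed in; nothing more can be done
the job is handed in; nothing more can be done
```

The job is done and handed in, at about 56 s on the robot's clock; no verdict was reported. Five boxes were on the table, so I swung the cam lever open, moved the stop to its fourth hole (0.096, room for five) and laid all five in one row. I then closed the lever its full quarter turn. Two boxes had to be set down on the bed and gripped again because they stood too near the bag packs. One of those two had been knocked about 4 cm, so I found it again before picking it up.

**Last checks:**
- **Stop:** the button is out and three free holes are visible behind it. It held against a push of more than 5 N.
- **Row:** all five boxes lie flat and square, with no visible gaps between the stop and the pad.
- **Lever:** the knob is where a fully shut lever should put it (90°), and the lever held against about 10 N at its end stop.
- **Surroundings:** the wooden pieces I could see and the turquoise look-alike are where they were. The arm was clear of everything when I handed in.

None of the checks failed. The one small disagreement was that the stop moved about 1.5 mm when first pushed, which is within the stated play in the hole.

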